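# Close the sloping cover of a sample chamber crosswise with a T-key

## Task

Close the sample chamber's sloping cover evenly with the T-key: the uppermost and lowest quarter-turn screws are already half in, so first turn the left-hand and then the right-hand screw clockwise about half way, an eighth of a turn each. Then tighten all four home against their stops in cross order: uppermost, lowest, left-hand, right-hand. Touch the chamber and its screws only with the key, stand it back upright in its cup, without dropping it or laying it down, and leave the small things round about where they are.

Things in the scene. Friction and masses are not known exactly. Their poses are not given: they have to be found in the camera images.
- chamber: fixed metal sample chamber: 150 x 170 x 12 mm grey base plate, round housing (148 mm flanges), 135 mm high. Origin at table level on its middle plane; z up. Its cover's face looks up and to -x, the normal leaning 0.45 rad (26 deg) from vertical. Face centre at (-12, 0, 88) mm, with a 52 mm wide, 5 mm high window rim, and 4 quarter-turn screws 48 mm from the centre: top and bottom of the slope, left, right
- head_top (a point): centre of the outer end of the uppermost screw's square steel head. z points out of the cover along the screw's axis; x and y are square to the head's side faces and turn with it. This point is 18 mm above the cover. All heads: 16 mm square, 11 mm high, then 3 mm at 12.5 mm square as lead-in, on a 30 mm wide, 4 mm high collar
- head_bottom (a point): centre of the outer end of the lowest screw's square steel head. z points out of the cover along the screw's axis; x and y are square to the head's side faces and turn with it
- head_left (a point): centre of the outer end of the left-hand (seen by the robot; chamber +y) screw's square steel head. z points out of the cover along the screw's axis; x and y are square to the head's side faces and turn with it
- head_right (a point): centre of the outer end of the right-hand (chamber -y) screw's square steel head. z points out of the cover along the screw's axis; x and y are square to the head's side faces and turn with it
- screw_top (a joint): turn of the uppermost screw, rad, clockwise seen from outside is positive: 0 open, 1.571 home at a hard stop. Starts at 0.65 to 0.85. Screws stay where left; they take 0.12 N m to turn when open, 0.2 N m near the stop. The collar's small pointer tab points straight away from the cover's centre when home, a quarter turn anticlockwise of that at 0
- screw_bottom (a joint): turn of the lowest screw, as screw_top; starts at 0.65 to 0.85
- screw_left (a joint): turn of the left-hand screw, as screw_top; starts at 0 to 0.2
- screw_right (a joint): turn of the right-hand screw, as screw_top; starts at 0 to 0.2
- wrench: T-key, loose, upright in its stand: 28.5 mm square steel socket at the foot, 14 mm shaft, black bar grip, 108 mm high, 0.12 to 0.2 kg. Origin at the centre of its foot (socket mouth); z up its axis, x along the bar. Socket 20 mm square inside, sides parallel to x and y, 21 mm deep: fully on, its mouth is 14 mm below the head point. Play on a head: 0.1 to 0.3 rad either way, as it is centred
- wrench_grip (a point): centre of the wrench's bar grip, 90 mm above its foot; the bar is 64 mm along x, 16 mm thick in y and 36 mm high
- stand: fixed dark steel round cup for the wrench's foot: origin under its centre; base 84 mm wide, cup 58 mm outside, 48 mm inside, rim at 22 mm, inner floor 6 mm above the table. The wrench stands in it at any yaw with 3 to 4 mm of play. The 0.3 m high analytical balance stands close behind it to the left
- weight: bystander: pale 100 g balance weight with a knob, 22 mm wide, 30 mm high, origin under its centre
- stopper: bystander: cork stopper 26 mm wide, 24 mm high, origin under its centre
- pin_tin: bystander: round tin 67 mm wide, 25 mm high, origin under its centre
- vial: bystander: capped glass vial 21 mm wide, 58 mm high, origin under its centre
Things that resemble listed ones, but are neither listed nor needed, are in the scene too. What is shaped like the stand but blue or green is not meant.

How it is judged:
On the way, in this order (a step that is already met when the one before it is completed fails the run):
1. left-hand screw turned about half way in (value of joint screw_left between 0.5 and 1.2 rad), for 0.2 s.
2. right-hand screw turned about half way in (all of step 1 and value of joint screw_right between 0.5 and 1.2 rad), for 0.2 s.
3. uppermost screw turned home (value of joint screw_top above 1.45 rad), for 0.2 s.
4. lowest screw turned home (value of joint screw_bottom above 1.45 rad), for 0.2 s.
5. left-hand screw turned home (value of joint screw_left above 1.45 rad), for 0.2 s.
6. right-hand screw turned home (value of joint screw_right above 1.45 rad), for 0.2 s.
At the end, for the whole second after the job is handed in: All four screws are within 0.12 rad (7 degrees) of their stops, and the wrench stands released and at rest in the stand's cup: foot within 12 mm of the cup's axis and at its floor (less than 4 mm above), leaning less than 0.12 rad (value of joint each of screw_top, screw_bottom, screw_left, screw_right above 1.45 rad and horizontal distance between wrench and stand below 0.012 m and z of wrench in the frame of stand below 0.01 m and angle between wrench's own z axis and vertical below 0.12 rad and linear speed of wrench below 0.02 m/s); the robot touches nothing.
It fails at once if a screw is driven home while another is still open ((value of joint screw_left above 1.3 rad and value of joint screw_right below 0.5 rad) or (value of joint screw_right above 1.3 rad and value of joint screw_left below 0.5 rad) or (value of joint any of screw_top, screw_bottom above 1.3 rad and value of joint any of screw_left, screw_right below 0.5 rad)).
It fails at once if the fingers or arm press on the chamber or its screws (over 3 N) (contact force between any of the fingers, the arm and chamber above 3 N).
It fails at once if the wrench is dropped or laid down (leaning more than 60 degrees) (angle between wrench's own z axis and vertical above 1.05 rad).
It fails at once if a bystander (weight, stopper, pin tin, vial) moved more than 2 cm (distance of any of weight, stopper, pin_tin, vial from where it was at the start of the episode above 0.02 m).
It also fails if it takes over 72 s, if anything falls off the work surface, if the arm or the gripper's body presses on something with over 40 N, if the wrist force passes 120 N, or if a joint passes its speed limit or range.

## Robot

A 6-joint arm with a two-finger parallel gripper is mounted at the origin on a cart in front of the work surface, level with it; the furniture and walls round the work are solid. World frame = base frame: x ahead of the robot, y to its left, z up, the work surface at z = 0. Lengths are in m, angles in rad, forces in N, time in s.
With the tool pointing down it reaches from about 0.375 to 0.9 m from the base axis. Payload 3.1 kg.
Tool frame: the origin (TCP) lies on the centre line of the jaws, within the pads' length; the fingertips stand 25 mm ahead of it and the grasp point (between the pads) lies 6 mm ahead of it (manip.tips_ahead is the distance from the TCP to the fingertips, in m); z points along the fingers, y is the direction in which the jaws open and shut (so a half turn about z gives the same grasp; the last joint's range is limited). The gripper opens to 85 mm and grips with 20 to 120 N. Pads are 22 mm wide; open, the fingers measure 114 mm over their backs; the gripper's body (76 mm by 85 mm) begins 54 mm behind the grasp point. The pads swing forward as they close: fully open they stand 13 mm farther back than shut.
Start: joints at [-1.48, 0.527, 1.433, -0, 1.181, -0.178], TCP at [0.167, -0.602, 0.256] pointing down, gripper open.
Joint ranges: [-3.08, 3.08], [-0.75, 2.2], [0.22, 2.44], [-1.43, 4.57], [0, 2.65], [-2.85, 2.85]. Speed limits (rad/s): [2.79, 2.79, 3.14, 3.14, 3.14, 3.14].

## Interface

Orientations are given as a unit quaternion [x, y, z, w].
In Python, from station import manip gives the robot as it stands.
- The arm moves only by the tool play_rows, never from a script. Its argument "steps" is a list that holds one entry, the list of rows, each a list of 6 numbers: the shift along the tool's x, y, z in m, then the turn, a rotation vector about the tool's x, y, z in degrees. In form: [[[x, y, z, rx, ry, rz], ...]]. A call has 1 to 10 rows; each row shifts and turns the commanded pose from where the row before left it, along the tool's axes as they then stand; what a row does not reach is not made up. A row lasts 1/8 s, in which the tool goes at most 62.5 mm and 10.7 degrees, less where a joint would pass 70% of its speed; a pose out of reach is approached as far as the arm can. A call is refused whole if a number of a shift passes 0.0625 or a number of a turn 10.7, either way. A call with a gripper value outside its range is refused whole. "fingers" is the opening, from 0 (shut) to 1 (fully open), set as the call begins (left out, the last holds). The fingers move at their own pace and stop on an object; "squeeze" is the grip in N (left out, the last holds). Time passes only in rows, so rows that do not move let the fingers close. It gives the time, the measured TCP pose, the force and the opening at its end, in the units of the state.
- manip.sense(): the state, without advancing time (a new reading comes with each control period).
- manip.snapshot(name): name is "scene" or "top"; returns a dict with "img" (400x640x3 uint8, red, green, blue), "K" (3x3 intrinsics, pixels), "world_from_camera" (4x4, takes a point from camera to world coordinates). Camera axes: x right, y down, z forward; pixel columns grow to the right and rows downward; lengths in m; the calibration is good to about 2 mm. A picture is of the moment at which its call begins. There is no depth.
- manip.sign_off(): hands the job in, once; it reports no verdict.
Trained networks look in a picture, given as the dict that the camera call returned (one of the last four; its "shot" number tells which), for a name from the list of things; names that differ only in an ending like _2 or _b are one class to them, and where a whole thing is asked for, a point or a joint stands for the part that bears it (a point fixed in the world has none). Each returns a list of dicts, best first, with "score" (0 to 1); they miss things now and then, are a little off and sometimes report something else, mostly with a low value. They report only what shows in the picture. A call takes as long as a camera call. They do not tell look-alikes from the thing itself.
- manip.regions_of(label, picture): "pixels" (400x640 bool, what is visible of it) and "rect" ([left, top, right, bottom] in pixels, round what is visible of it).
- manip.pinpoint(label, picture): "point" ([column, row] in pixels: a listed point, or the origin of a listed thing).
The state is a dict: "t": time; "q": joint angles; "qd": joint speeds; "tau": joint torques, N m; "tcp_pos": TCP position; "tool_rot": TCP orientation; "force": force on the tool from outside, world axes, zero at the start; "ft_torque": the same for the moment, N m; "finger_gap": opening from 0.0 (shut) to 1.0 (fully open).
Only numpy, scipy, OpenCV 4.12 (cv2) and the standard library are available. Lean on these libraries where they do the work, as an engineer would, in place of code of your own. Each camera call takes 0.05 s, during which the arm holds its last target.

## Working session

There is one attempt and no reset: what is moved stays moved. The work goes in short steps, Python scripts to look and compute and a tool call to move; the robot and the scene stay as the last step left them, time stands still between calls to the robot, and variables do not carry over. Pictures are saved under pics/ and viewed, and the job is handed in when it is done.

Besides the shell and the picture viewer there is one more tool, called after "Request:" by a JSON object that holds its "op" and its "data". play_rows: Moves the arm, as the interface text tells. Its arguments: {"type":"object","properties":{"steps":{"type":"array"},"fingers":{"type":"number"},"squeeze":{"type":"number"}},"required":["steps"]}

```bash
ls; mkdir -p pics
cat > h.py <<'E'
import numpy as np, cv2
from station import manip
from scipy.spatial.transform import Rotation as R
def snap(n,f):
    s=manip.snapshot(n); cv2.imwrite('pics/'+f,s['img'][:,:,::-1]); return s
def ray(s,p):
    K=np.array(s['K']);T=np.array(s['world_from_camera'])
    d=T[:3,:3]@np.linalg.inv(K)@np.array([p[0],p[1],1.]); return T[:3,3],d/np.linalg.norm(d)
def onz(s,p,z):
    o,d=ray(s,p); return o+d*(z-o[2])/d[2]
def proj(s,X):
    K=np.array(s['K']);T=np.linalg.inv(np.array(s['world_from_camera']))
    c=T[:3,:3]@np.asarray(X)+T[:3,3]; u=K@c; return u[:2]/u[2]
def tri(a,p,b,q):
    o1,d1=ray(a,p);o2,d2=ray(b,q)
    t=np.linalg.lstsq(np.stack([d1,-d2],1),o2-o1,rcond=None)[0]
    x=o1+d1*t[0];y=o2+d2*t[1]; return (x+y)/2,np.linalg.norm(x-y)
E
python3 - <<'E'
from h import *
a=snap('scene','s0.png');b=snap('top','t0.png')
np.set_printoptions(precision=4,suppress=True)
for s in (a,b):print(s['K'],s['world_from_camera'])
for n in ['chamber','head_top','head_bottom','head_left','head_right','wrench','wrench_grip','stand','weight','stopper','pin_tin','vial']:
    for k,s in (('s',a),('t',b)):
        print(n,k,[(np.round(r['point'],1).tolist(),round(r['score'],2)) for r in manip.pinpoint(n,s)][:4])
print(manip.sense())
E
```

```text
pics
[[439.3432   0.     317.2544]
 [  0.     439.3432 195.0374]
 [  0.       0.       1.    ]] [[ 0.8699 -0.3425  0.3549  0.1525]
 [-0.4932 -0.6013  0.6286 -0.9824]
 [-0.0018 -0.7219 -0.692   0.876 ]
 [ 0.      0.      0.      1.    ]]
[[514.7967   0.     324.4414]
 [  0.     514.7967 198.3333]
 [  0.       0.       1.    ]] [[-0.002  -0.9957  0.093   0.4567]
 [-1.      0.0023  0.0028 -0.3038]
 [-0.003  -0.093  -0.9957  1.3241]
 [ 0.      0.      0.      1.    ]]
chamber s [([329.5, 214.7], 0.92)]
chamber t [([309.9, 193.1], 0.82)]
head_top s [([340.5, 175.3], 0.61)]
head_top t [([310.8, 178.7], 0.62)]
head_bottom s [([308.1, 194.8], 0.54), ([257.5, 179.9], 0.4)]
head_bottom t [([306.2, 214.8], 0.52)]
head_left s [([339.3, 164.7], 0.55), ([317.0, 172.0], 0.49)]
head_left t [([287.0, 193.0], 0.44)]
head_right s []
head_right t [([326.1, 196.9], 0.54)]
wrench s [([261.8, 198.4], 0.77)]
wrench t [([260.2, 254.7], 0.61)]
wrench_grip s [([317.4, 174.3], 0.65), ([260.9, 177.3], 0.58)]
wrench_grip t [([253.7, 252.0], 0.8)]
stand s [([372.3, 255.1], 0.97), ([258.8, 206.6], 0.91), ([233.3, 1
[... 242 characters left out ...]
, 191.9], 0.36)]
stopper s [([266.5, 238.0], 0.61)]
stopper t [([311.8, 272.4], 0.53)]
pin_tin s [([337.3, 309.0], 0.77)]
pin_tin t [([413.8, 246.6], 0.98), ([310.9, 194.8], 0.48)]
vial s [([339.6, 165.7], 0.54)]
vial t [([251.7, 146.8], 0.46)]
{'t': 1.3, 'q': array([-1.4795,  0.5275,  1.4327, -0.    ,  1.1814, -0.1785]), 'qd': array([-0.0009,  0.0001,  0.001 , -0.0008, -0.0021, -0.0003]), 'tau': array([  0.0011, -44.2319, -17.842 ,  -0.0002,   0.0009,  -0.    ]), 'tcp_pos': array([ 0.1666, -0.6024,  0.2563]), 'tool_rot': array([ 0.9909,  0.1345, -0.    , -0.    ]), 'force': array([-0.3265, -0.5895,  0.1204]), 'ft_torque': array([-0.0013,  0.0075, -0.0297]), 'finger_gap': 1.0050557042431625}
```

Run:
```python
import cv2
a=cv2.imread('pics/s0.png');b=cv2.imread('pics/t0.png')
cv2.imwrite('pics/s0c.png',cv2.resize(a[110:310,200:440],None,fx=3.3,fy=3,interpolation=cv2.INTER_CUBIC)[:600,:792])
cv2.imwrite('pics/t0c.png',cv2.resize(b[130:290,200:400],None,fx=3.75,fy=3.75,interpolation=cv2.INTER_CUBIC))
```

```text
(no output)
```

View pics/s0.png

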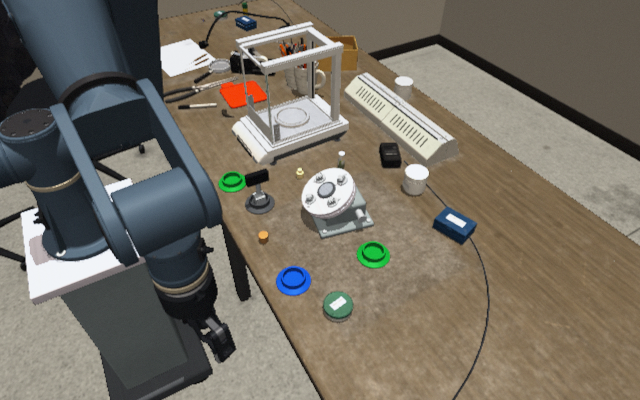

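View pics/t0.png

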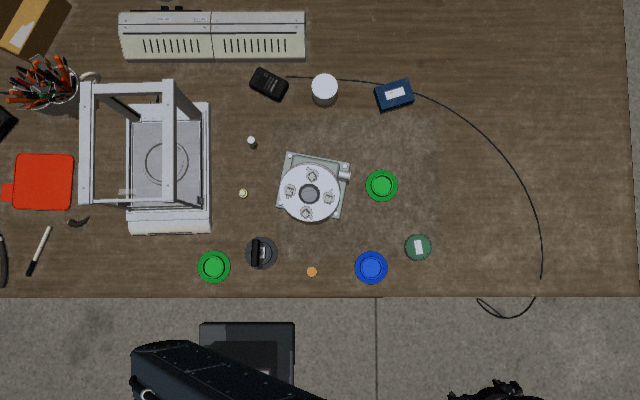

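View pics/s0c.png

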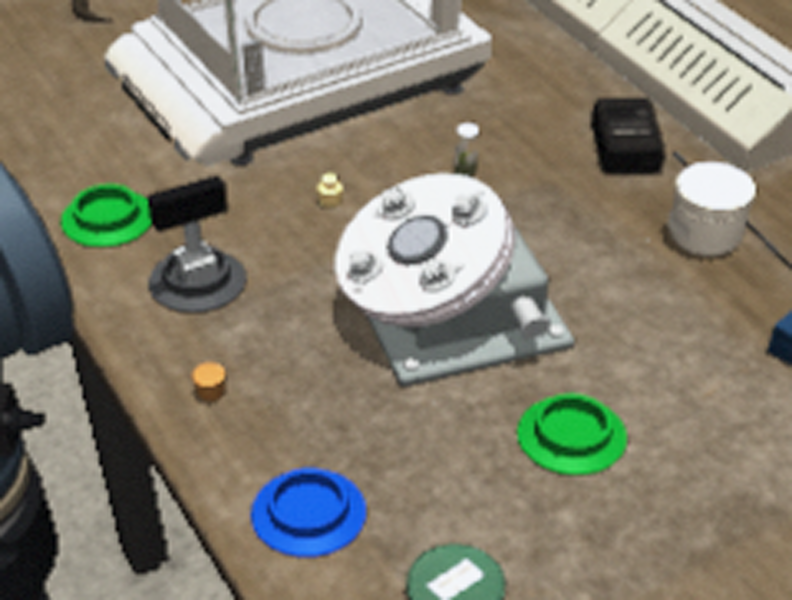

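View pics/t0c.png

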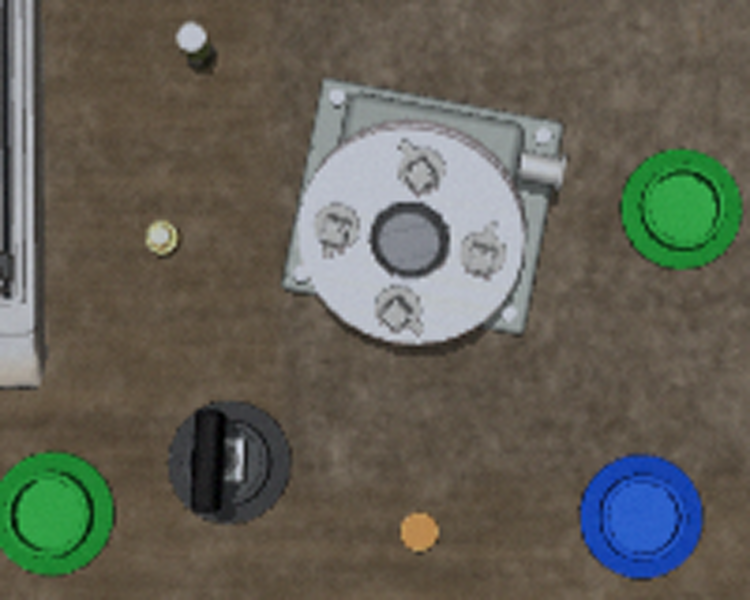

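Run:
```python
from h import *
import pickle
np.set_printoptions(precision=4,suppress=True)
a=manip.snapshot('scene');b=manip.snapshot('top')
pickle.dump((a,b),open('ab.pkl','wb'))
print('grip',tri(a,(260.9,177.3),b,(253.7,252.0)))
print('stand', onz(a,(258.8,206.6),0),onz(b,(263.3,252.6),0))
for n,p,q in (('weight',(302.8,173.9+4),(241.3,194.2)),('stopper',(266.5,238),(311.8,272.4)),('pin',(337.3,309),(413.8,246.6))): print(n,onz(a,p,0),onz(b,q,0))
print('cham',tri(a,(329.5,214.7),b,(309.9,193.1)))
print('bal corners top z.3', onz(b,(165,200),.3),onz(b,(175,80),.3), 'base',onz(b,(211,234),.05),onz(b,(211,100),.05))
print('vial',onz(b,(251,141),.058))
c=b['img'][140:230,265:360][:,:,::-1]; cv2.imwrite('pics/ch_t.png',cv2.resize(c,None,fx=6.5,fy=6.5,interpolation=cv2.INTER_CUBIC))
c=a['img'][160:245,290:385][:,:,::-1]; cv2.imwrite('pics/ch_s.png',cv2.resize(c,None,fx=6.5,fy=6.5,interpolation=cv2.INTER_CUBIC))
```

```text
grip (array([ 0.4499, -0.1347,  0.0944]), np.float64(0.013255145835565528))
stand [ 0.4362 -0.1463  0.    ] [ 0.4412 -0.1434  0.    ]
weight [ 0.6007 -0.1005  0.    ] [ 0.5916 -0.0852  0.    ]
stopper [ 0.4063 -0.2622  0.    ] [ 0.3908 -0.2676  0.    ]
pin [ 0.4571 -0.534   0.    ] [ 0.4557 -0.5286  0.    ]
cham (array([ 0.5962, -0.2629, -0.0099]), np.float64(0.0026243492358800314))
bal corners top z.3 [0.5497 0.0178 0.3   ] [0.7959 0.0039 0.3   ] base [ 0.4878 -0.0198  0.05  ] [ 0.8264 -0.0135  0.05  ]
vial [ 0.7191 -0.1172  0.058 ]
```

View pics/ch_t.png

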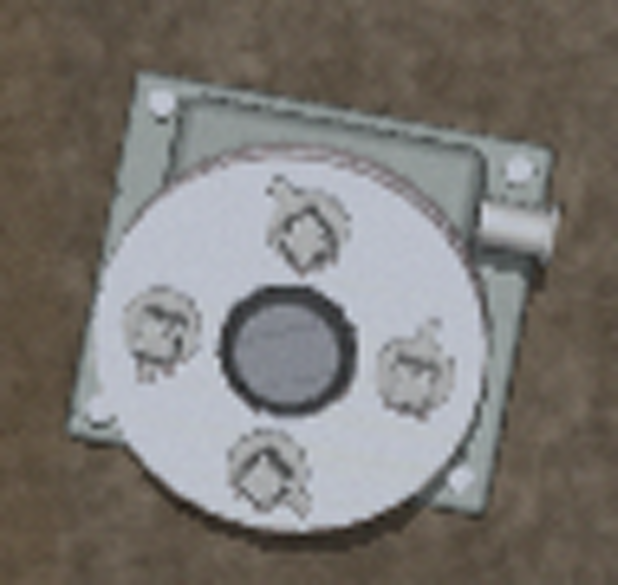

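View pics/ch_s.png

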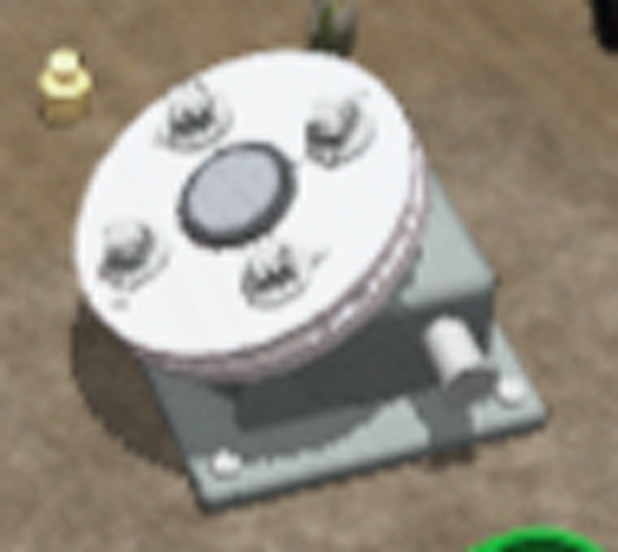

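```bash
cat > fit.py <<'E'
from h import *
import pickle
from scipy.optimize import least_squares
np.set_printoptions(precision=4,suppress=True)
c0=np.array([-.012,0,.088]);n=np.array([-np.sin(.45),0,np.cos(.45)]);u=np.array([np.cos(.45),0,np.sin(.45)]);v=np.array([0,1.,0])
def W(p,X): # p=x,y,yaw
    return R.from_euler('z',p[2]).apply(X)+np.array([p[0],p[1],p[3] if len(p)>3 else 0])
def circ(r,h,N=180):
    t=np.linspace(0,2*np.pi,N,endpoint=False)[:,None]
    return c0+h*n+r*(np.cos(t)*u+np.sin(t)*v)
def head(k,h=.018):
    return c0+h*n+.048*{'top':u,'bottom':-u,'left':v,'right':-v}[k]
def projN(s,X): return np.array([proj(s,x) for x in X])
E
python3 - <<'E'
from fit import *
a,b=pickle.load(open('ab.pkl','rb'))
obs=[]
for s,box,nm in ((a,(290,160,385,245),'s'),(b,(265,140,360,230),'t')):
    x0,y0,x1,y1=box
    g=s['img'][y0:y1,x0:x1].astype(int)
    m=((g.min(2)>(185)) ).astype(np.uint8)
    k,l,st,ce=cv2.connectedComponentsWithStats(m)
    i=1+np.argmax(st[1:,4]); m=(l==i).astype(np.uint8)
    ct=max(cv2.findContours(m,cv2.RETR_EXTERNAL,cv2.CHAIN_APPROX_NONE)[0],key=len)
    h=ct[:,0].astype(float)+[x0,y0]
    print(nm,st[i],cv2.fitEllipse(cv2.convexHull(ct)))
    # window dark: fill
    obs.append((s,cv2.convexHull(ct)[:,0].astype(float)+[x0,y0],ct))
    vis=g.astype(np.uint8)[:,:,::-1].copy(); cv2.drawContours(vis,[ct],-1,(0,0,255),1)
    cv2.imwrite(f'pics/m_{nm}.png',cv2.resize(vis,None,fx=6,fy=6,interpolation=0))
def res(p):
    out=[]
    for s,h,_ in obs:
        e=projN(s,W(p,circ(.074,0)))
        # dist to polygon
        poly=e.astype(np.float32).reshape(-1,1,2)
        out+= [cv2.pointPolygonTest(poly,(float(q[0]),float(q[1])),True)-0.4 for q in h]
    return out
for o in (obs,[obs[0]],[obs[1]]):
    sv=obs; obs=o
    r=least_squares(res,[.58,-.27,-.2],loss='soft_l1',f_scale=.7,x_scale=[.01,.01,.1],diff_step=1e-3)
    print(r.x,np.abs(r.fun).mean()); obs=sv
    if len(o)==2:p=r.x
pickle.dump(p,open('p.pkl','wb'))
E
```

```text
s [  12    8   53   47 1393] ((37.69276428222656, 30.74738883972168), (41.040096282958984, 56.92216110229492), 59.06081008911133)
t [ 45  28  29  52 522] ((57.49681854248047, 54.3202018737793), (29.310701370239258, 50.763423919677734), 5.7086358070373535)
[ 0.5986 -0.2631 -0.1613] 1.2912634799189069
[ 0.5994 -0.2642 -0.1464] 0.3749418532299837
[ 0.5967 -0.2607 -0.0798] 2.255079065065208
```

```bash
cat > ov.py <<'E'
from fit import *
def overlay(p,a,b,tag=''):
  for s,box,nm in ((a,(290,160,385,245),'s'),(b,(265,140,360,230),'t')):
    x0,y0,x1,y1=box;f=6.5
    im=cv2.resize(s['img'][y0:y1,x0:x1][:,:,::-1],None,fx=f,fy=f,interpolation=cv2.INTER_CUBIC)
    T=lambda q:((np.asarray(q)-[x0,y0]+.5)*f-.5).round().astype(int)
    for r,h in ((.074,0),(.026,.005)):
        cv2.polylines(im,[T(projN(s,W(p,circ(r,h)))).reshape(-1,1,2)],True,(0,0,255),1)
    for k in ('top','bottom','left','right'):
        cv2.circle(im,tuple(T(proj(s,W(p,head(k))))),3,(0,0,255),-1)
        cv2.circle(im,tuple(T(proj(s,W(p,head(k,0))))),2,(255,0,0),-1)
        t=np.linspace(0,6.28,60)[:,None]
        cv2.polylines(im,[T(projN(s,W(p,head(k,.004)+.015*(np.cos(t)*u+np.sin(t)*v)))).reshape(-1,1,2)],True,(0,160,0),1)
    pl=np.array([[-.075,-.085,.012],[-.075,.085,.012],[.075,.085,.012],[.075,-.085,.012]])
    cv2.polylines(im,[T(projN(s,W(p,pl))).reshape(-1,1,2)],True,(255,0,255),1)
    cv2.imwrite(f'pics/ov_{nm}{tag}.png',im)
E
python3 - <<'E'
from ov import *
a,b=pickle.load(open('ab.pkl','rb'));p=pickle.load(open('p.pkl','rb'))
overlay(p,a,b)
E
```

```text
(no output)
```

View pics/ov_t.png

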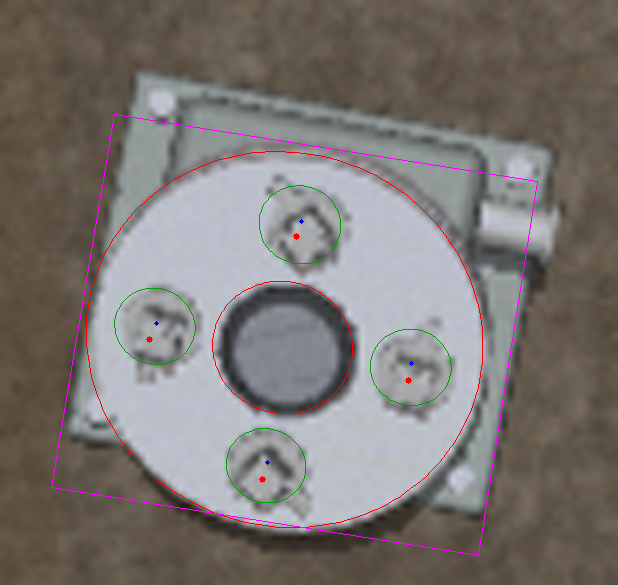

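View pics/ov_s.png

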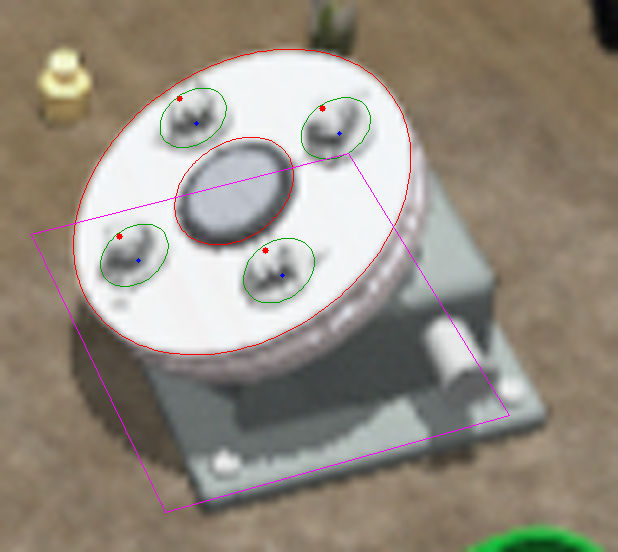

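Run:
```python
from ov import *
a,b=pickle.load(open('ab.pkl','rb'))
obs=[]
for s,box,nm,th in ((a,(290,160,385,245),'s',185),(b,(265,140,360,230),'t',100)):
    x0,y0,x1,y1=box
    f=4
    g=cv2.resize(s['img'][y0:y1,x0:x1],None,fx=f,fy=f,interpolation=cv2.INTER_LINEAR).astype(int)
    m=(g.min(2)>th)
    if nm=='t': m&=(g[:,:,2]-g[:,:,1]>=2)&(g.min(2)>145)
    m=cv2.morphologyEx(m.astype(np.uint8),cv2.MORPH_OPEN,np.ones((9,9)))
    k,l,st,ce=cv2.connectedComponentsWithStats(m)
    i=1+np.argmax(st[1:,4]); m=(l==i).astype(np.uint8)
    ct=max(cv2.findContours(m,cv2.RETR_EXTERNAL,cv2.CHAIN_APPROX_NONE)[0],key=len)
    ct=cv2.convexHull(ct)
    vis=g.astype(np.uint8)[:,:,::-1].copy(); cv2.drawContours(vis,[ct],-1,(0,0,255),1)
    cv2.imwrite(f'pics/m_{nm}.png',vis)
    # densify
    c=ct[:,0].astype(float); c=(c+.5)/f-.5+[x0,y0]
    c=np.concatenate([c,c[:1]]); L=np.r_[0,np.cumsum(np.linalg.norm(np.diff(c,axis=0),axis=1))]
    t=np.linspace(0,L[-1],80); obs.append((s,np.c_[np.interp(t,L,c[:,0]),np.interp(t,L,c[:,1])]))
def res(p):
    out=[]
    for s,h in O:
        poly=projN(s,W(p,circ(.074,0))).astype(np.float32).reshape(-1,1,2)
        out+= [cv2.pointPolygonTest(poly,(float(q[0]),float(q[1])),True) for q in h]
    return out
for O,x0 in ((obs[:1],[.58,-.27,-.2]),(obs[1:],[.58,-.27,-.2]),(obs,[.58,-.27,-.2]),(obs,[.58,-.27,-.2,0])):
    r=least_squares(res,x0,loss='soft_l1',f_scale=.5,x_scale=[.01,.01,.1,.01][:len(x0)],diff_step=1e-3 if len(x0)==3 else None)
    print(r.x,np.abs(r.fun).mean())
    if len(x0)==3:p=r.x
pickle.dump(p,open('p.pkl','wb'))
overlay(p,a,b,'2')
```

```text
[ 0.5993 -0.2647 -0.1967] 0.29843592025035137
[ 0.5978 -0.2642 -0.1535] 0.3081261211872595
[ 0.5982 -0.2649 -0.199 ] 0.33284055718947986
[ 0.5985 -0.2642 -0.1065  0.0005] 0.5145077642952879
```

View pics/ov_t2.png

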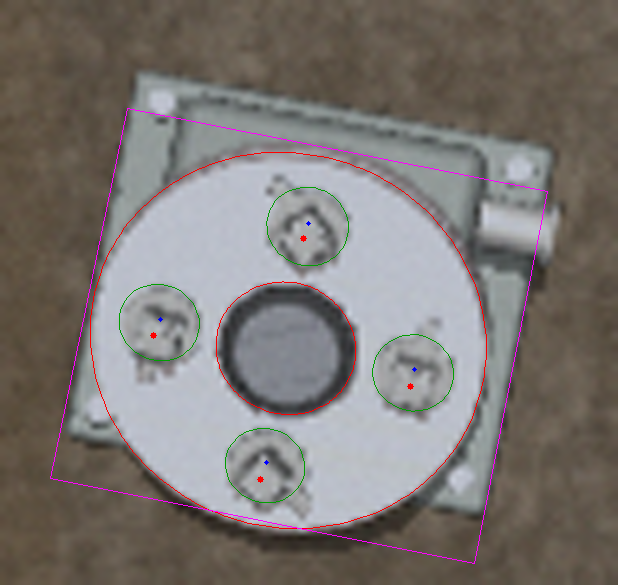

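View pics/m_t.png

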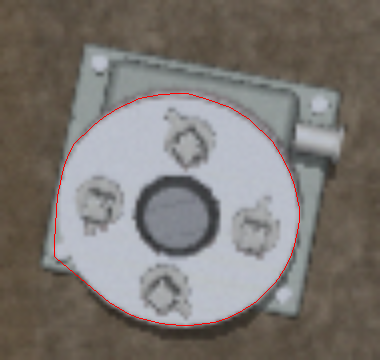

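```bash
python3 - <<'E'
from ov import *
a,b=pickle.load(open('ab.pkl','rb'))
# window-rim, collar centre check at yaw=-.18; try positions
p=np.array([.5985,-.2652,-.182]); pickle.dump(p,open('p.pkl','wb'))
overlay(p,a,b,'3')
for k in('top','bottom','left','right'): print(k,W(p,head(k)))
print('n',R.from_euler('z',p[2]).apply(n))
E
python3 - <<'E'
import cv2,numpy as np
a=cv2.imread('pics/ov_t3.png');b=cv2.imread('pics/ov_s3.png')
h=552
cv2.imwrite('pics/ov3.png',cv2.resize(np.hstack([a[:h],b[:h]])[:, :],(800,int(800*h/1236)) ))
E
```

```text
top [ 0.6215 -0.2694  0.1251]
bottom [ 0.5365 -0.2538  0.0833]
left [ 0.5877 -0.2144  0.1042]
right [ 0.5703 -0.3088  0.1042]
n [-0.4278  0.0787  0.9004]
```

View pics/ov_t3.png

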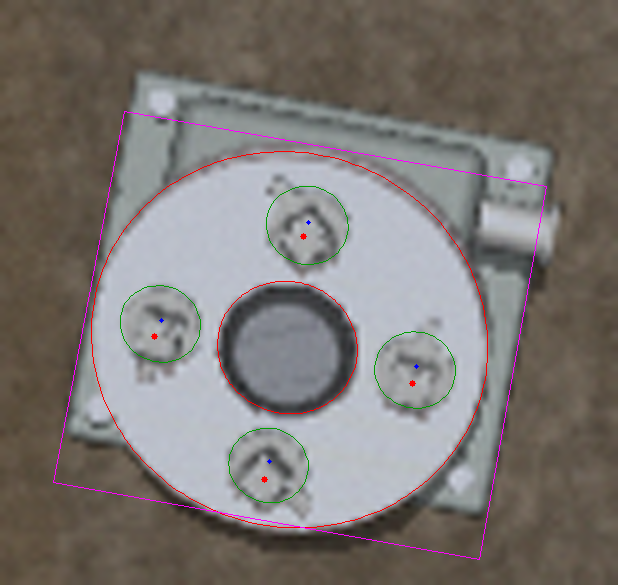

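View pics/ov_s3.png

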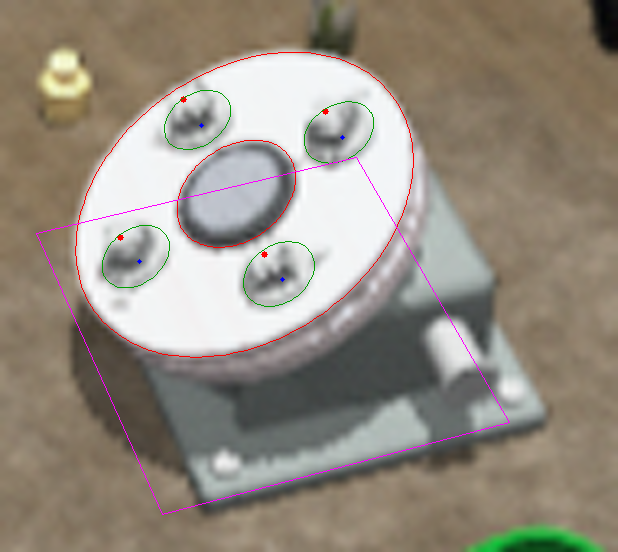

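Run:
```python
from ov import *
a,b=pickle.load(open('ab.pkl','rb'))
print('stand top',onz(b,(260.9,252.9),.004),'scene',onz(a,(259.6,202.8),.004))
print('bar top',onz(b,(255.4,252.6),.114))
f=8
for s,(x0,y0,x1,y1),nm in ((b,(235,230,290,275),'t'),(a,(235,160,285,220),'s')):
    im=cv2.resize(s['img'][y0:y1,x0:x1][:,:,::-1],None,fx=f,fy=f,interpolation=cv2.INTER_CUBIC)
    T=lambda q:((np.asarray(q)-[x0,y0]+.5)*f-.5).round().astype(int)
    S=np.array([.442,-.146,0]);t=np.linspace(0,6.28,90)
    for r,z,c in ((.042,.0,(0,0,255)),(.029,.022,(0,255,255))):
        cv2.polylines(im,[T(projN(s,S+np.c_[r*np.cos(t),r*np.sin(t),0*t+z])).reshape(-1,1,2)],True,c,1)
    Z=R.from_euler('z',-.03).as_matrix()
    for z in (.078,.114):
        bx=S+[0,0,z]+(Z@np.array([[-.032,-.008,0],[.032,-.008,0],[.032,.008,0],[-.032,.008,0]]).T).T
        cv2.polylines(im,[T(projN(s,bx)).reshape(-1,1,2)],True,(0,255,0),1)
    cv2.imwrite(f'pics/st_{nm}.png',im)
```

```text
stand top [ 0.4405 -0.1378  0.004 ] scene [ 0.443  -0.1374  0.004 ]
bar top [ 0.4426 -0.1388  0.114 ]
```

View pics/st_t.png

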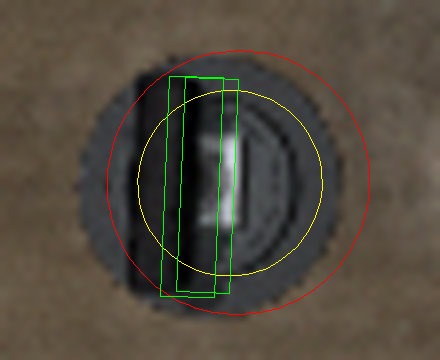

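View pics/st_s.png

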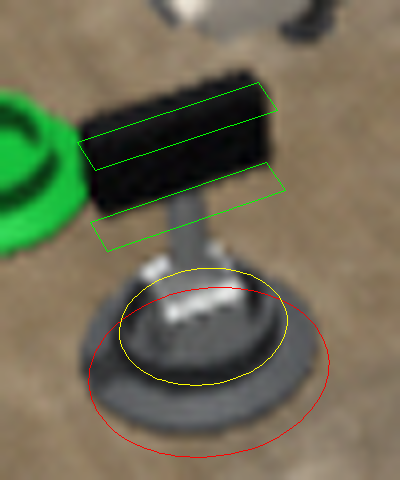

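Run:
```python
from ov import *
a,b=pickle.load(open('ab.pkl','rb'))
f=8;ims=[]
for s,(x0,y0,x1,y1),nm in ((b,(235,230,285,275),'t'),(a,(235,165,285,210+10),'s')):
    im=cv2.resize(s['img'][y0:y1,x0:x1][:,:,::-1],None,fx=f,fy=f,interpolation=cv2.INTER_CUBIC)
    T=lambda q:((np.asarray(q)-[x0,y0]+.5)*f-.5).round().astype(int)
    S=np.array([.4418,-.1376,0]);t=np.linspace(0,6.28,90)
    for r,z,c in ((.042,.0,(0,0,255)),(.029,.022,(0,255,255))):
        cv2.polylines(im,[T(projN(s,S+np.c_[r*np.cos(t),r*np.sin(t),0*t+z])).reshape(-1,1,2)],True,c,1)
    Z=R.from_euler('z',-.03).as_matrix(); B=np.array([.443,-.1385,0])
    for z in (.078,.114):
        bx=B+[0,0,z]+(Z@np.array([[-.032,-.008,0],[.032,-.008,0],[.032,.008,0],[-.032,.008,0]]).T).T
        cv2.polylines(im,[T(projN(s,bx)).reshape(-1,1,2)],True,(0,255,0),1)
    ims.append(im[:360])
cv2.imwrite(f'pics/st2.png',np.hstack(ims))
```

```text
(no output)
```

View pics/st2.png

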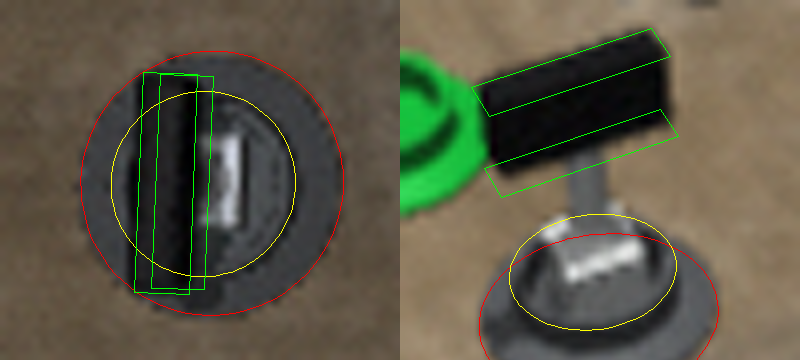

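```bash
cat > plan.py <<'E'
from fit import *
import json
p=np.array([.598,-.2647,-.182])
def key_pose(foot,zax,yawx):
    """tool pose for wrench with foot at, axis zax, wrench x dir approx yawx vector"""
    z=zax/np.linalg.norm(zax); x=yawx-z*(yawx@z); x/=np.linalg.norm(x); y=np.cross(z,x)
    # tool: x=-wx, y=wy, z=-wz
    return np.array(foot)+z*.090, R.from_matrix(np.stack([-x,y,-z],1))
def down(x,y,z,wyaw):  # TCP at x,y,z, pointing down, wrench x at wyaw
    c,s=np.cos(wyaw),np.sin(wyaw)
    return np.array([x,y,z]), R.from_matrix(np.stack([[-c,-s,0],[-s,c,0],[0,0,-1]],1))
def plan(P0,R0,P1,R1,n,pd=4,rd=1,out=True):
    """interpolate; returns rows and end pose"""
    rows=[];P,Q=np.array(P0),R0
    rv=(R0.inv()*R1)
    w=rv.as_rotvec()
    if isinstance(n,int): fr=np.arange(1,n+1)/n
    else: fr=n
    for f in fr:
        Pt=P0+(P1-P0)*f; Qt=R0*R.from_rotvec(w*f)
        t=np.round(Q.inv().apply(Pt-P),pd)+0.; r=np.round((Q.inv()*Qt).as_rotvec(degrees=True),rd)+0.
        rows.append(list(map(float,t))+list(map(float,r)))
        P=P+Q.apply(t);Q=Q*R.from_rotvec(r,degrees=True)
    rows_a=np.array(rows); 
    if out:
        print('max',np.abs(rows_a[:,:3]).max(),np.abs(rows_a[:,3:]).max())
        for i in range(0,len(rows),10): print(json.dumps(rows[i:i+10]))
    return rows,P,Q
def cur():
    s=manip.sense(); return s,np.array(s['tcp_pos']),R.from_quat(s['tool_rot'])
E
python3 - <<'E'
from plan import *
s,P,Q=cur()
P1,R1=down(.4425,-.138,.2,-.03)
# force rotation direction: go via intermediate yaw
print((Q.inv()*R1).as_rotvec(degrees=True))
plan(P,Q,P1,R1,18)
E
```

```text
[  -0.0025   -0.0046 -162.8234]
max 0.03 9.1
[[0.0216, -0.0208, 0.0031, 0.0, 0.0, -9.0], [0.0247, -0.0171, 0.0032, 0.0, 0.0, -9.1], [0.027, -0.013, 0.0031, 0.0, 0.0, -9.0], [0.0288, -0.0087, 0.0031, 0.0, 0.0, -9.1], [0.0297, -0.004, 0.0031, 0.0, 0.0, -9.0], [0.03, 0.0008, 0.0032, 0.0, 0.0, -9.1], [0.0295, 0.0054, 0.0031, 0.0, 0.0, -9.0], [0.0283, 0.01, 0.0031, 0.0, 0.0, -9.1], [0.0263, 0.0144, 0.0032, 0.0, 0.0, -9.0], [0.0238, 0.0183, 0.0031, 0.0, 0.0, -9.1]]
[[0.0206, 0.0218, 0.0031, 0.0, 0.0, -9.0], [0.0169, 0.0248, 0.0031, 0.0, 0.0, -9.0], [0.0129, 0.0271, 0.0032, 0.0, 0.0, -9.1], [0.0084, 0.0288, 0.0031, 0.0, 0.0, -9.0], [0.0037, 0.0298, 0.0031, 0.0, 0.0, -9.1], [-0.001, 0.03, 0.0031, 0.0, 0.0, -9.0], [-0.0056, 0.0295, 0.0032, 0.0, 0.0, -9.1], [-0.0103, 0.0282, 0.0031, 0.0, 0.0, -9.0]]
```

Request:
{"op": "play_rows", "data": {"steps": [[[0.0216, -0.0208, 0.0031, 0.0, 0.0, -9.0], [0.0247, -0.0171, 0.0032, 0.0, 0.0, -9.1], [0.027, -0.013, 0.0031, 0.0, 0.0, -9.0], [0.0288, -0.0087, 0.0031, 0.0, 0.0, -9.1], [0.0297, -0.004, 0.0031, 0.0, 0.0, -9.0], [0.03, 0.0008, 0.0032, 0.0, 0.0, -9.1], [0.0295, 0.0054, 0.0031, 0.0, 0.0, -9.0], [0.0283, 0.01, 0.0031, 0.0, 0.0, -9.1], [0.0263, 0.0144, 0.0032, 0.0, 0.0, -9.0], [0.0238, 0.0183, 0.0031, 0.0, 0.0, -9.1]]], "fingers": 1, "squeeze": 60}}

```text
t: 2.65
tcp_pos: [0.3205, -0.3438, 0.2252]
tool_rot: [0.6, 0.8, -0.0, 0.0]
force: [-0.2, -0.3, -0.1]
finger_gap: 1.003
```

Request:
{"op": "play_rows", "data": {"steps": [[[0.0206, 0.0218, 0.0031, 0.0, 0.0, -9.0], [0.0169, 0.0248, 0.0031, 0.0, 0.0, -9.0], [0.0129, 0.0271, 0.0032, 0.0, 0.0, -9.1], [0.0084, 0.0288, 0.0031, 0.0, 0.0, -9.0], [0.0037, 0.0298, 0.0031, 0.0, 0.0, -9.1], [-0.001, 0.03, 0.0031, 0.0, 0.0, -9.0], [-0.0056, 0.0295, 0.0032, 0.0, 0.0, -9.1], [-0.0103, 0.0282, 0.0031, 0.0, 0.0, -9.0], [0, 0, 0, 0, 0, 0]]]}}

```text
t: 3.78
tcp_pos: [0.4431, -0.1367, 0.2]
tool_rot: [0.014, 1.0, 0.0, 0.0]
force: [-0.5, -0.2, 0.2]
finger_gap: 0.999
```

Run:
```python
from plan import *
s,P,Q=cur()
print(s['t'],P,Q.as_matrix(),s['q'])
b=snap('top','t1.png');a=snap('scene','s1.png')
P1,R1=down(.4425,-.138,.102,-.03)
plan(P,Q,P1,R1,5)
x=np.hstack([cv2.resize(b['img'][200:300,200:320][:,:,::-1],None,fx=3.3,fy=3.3,interpolation=2),cv2.resize(a['img'][110:210,200:320][:,:,::-1],None,fx=3.3,fy=3.3,interpolation=2)])
cv2.imwrite('pics/v1.png',x)
```

```text
3.775 [ 0.4431 -0.1367  0.2   ] [[-0.9996  0.0278  0.    ]
 [ 0.0278  0.9996  0.0001]
 [-0.      0.0001 -1.    ]] [-0.5409  0.4023  1.8863  0.0001  0.853  -2.0841]
max 0.0196 0.1
[[0.0001, -0.0003, 0.0196, 0.0, 0.0, 0.0], [0.0001, -0.0002, 0.0196, 0.0, 0.0, 0.1], [0.0001, -0.0003, 0.0196, 0.0, 0.0, 0.0], [0.0001, -0.0003, 0.0196, 0.0, 0.0, 0.0], [0.0002, -0.0003, 0.0196, 0.0, 0.0, 0.0]]
```

View pics/v1.png

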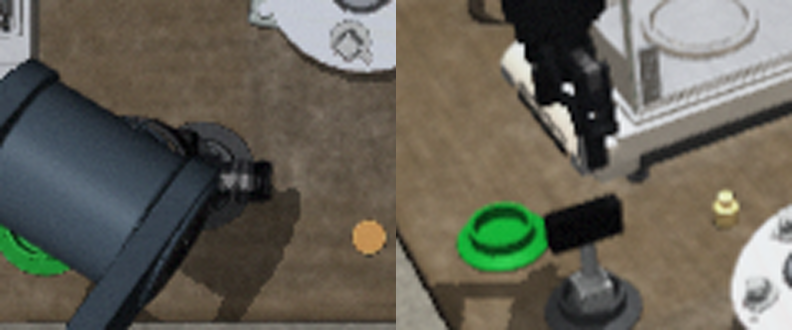

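Request:
{"op": "play_rows", "data": {"steps": [[[0.0001, -0.0003, 0.0196, 0.0, 0.0, 0.0], [0.0001, -0.0002, 0.0196, 0.0, 0.0, 0.1], [0.0001, -0.0003, 0.0196, 0.0, 0.0, 0.0], [0.0001, -0.0003, 0.0196, 0.0, 0.0, 0.0], [0.0002, -0.0003, 0.0196, 0.0, 0.0, 0.0], [0, 0, 0, 0, 0, 0]]]}}

```text
t: 4.62
tcp_pos: [0.441, -0.1401, 0.1012]
tool_rot: [0.017, 1.0, 0.001, -0.001]
force: [-0.5, -1.3, -0.1]
finger_gap: 0.999
```

Run:
```python
from plan import *
b=snap('top','t2.png');a=snap('scene','s2.png')
x=np.hstack([cv2.resize(b['img'][210:290,220:300][:,:,::-1],None,fx=5,fy=5,interpolation=2),cv2.resize(a['img'][140:220,220:300][:,:,::-1],None,fx=5,fy=5,interpolation=2)])
cv2.imwrite('pics/v2.png',x); print(cur()[1])
```

```text
[ 0.4419 -0.1402  0.1023]
```

View pics/v2.png

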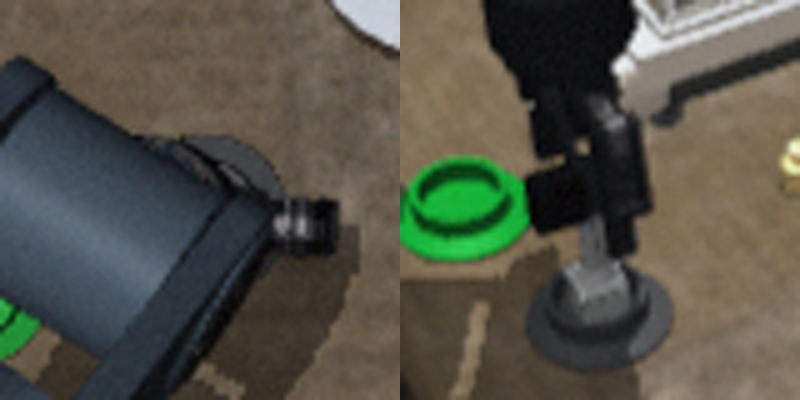

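Request:
{"op": "play_rows", "data": {"steps": [[[0, 0.001, 0, 0, 0, 0], [0, 0, 0, 0, 0, 0], [0, 0, 0, 0, 0, 0], [0, 0, 0, 0, 0, 0], [0, 0, 0, 0, 0, 0], [0, 0, 0, 0, 0, 0]]], "fingers": 0, "squeeze": 90}}

```text
t: 5.48
tcp_pos: [0.442, -0.1383, 0.1021]
tool_rot: [0.016, 1.0, 0.0, 0.0]
force: [0.3, 1.3, 2.4]
finger_gap: 0.173
```

Run:
```python
from plan import *
s,P,Q=cur(); print(s['finger_gap'],P,Q.as_matrix(),s['force'])
```

```text
0.1733724181831429 [ 0.442  -0.1383  0.1021] [[-0.9995  0.0321  0.    ]
 [ 0.0321  0.9995  0.0001]
 [-0.      0.0001 -1.    ]] [0.2572 1.2676 2.4036]
```

Request:
{"op": "play_rows", "data": {"steps": [[[0, 0, -0.01, 0, 0, 0], [0, 0, -0.02, 0, 0, 0], [0, 0, -0.02, 0, 0, 0], [0, 0, -0.02, 0, 0, 0], [0, 0, -0.02, 0, 0, 0], [0, 0, -0.02, 0, 0, 0], [0.0, 0.0, 0.0, 0, 0, 0], [0, 0, 0, 0, 0, 0]]]}}

```text
t: 6.48
tcp_pos: [0.4414, -0.1381, 0.2116]
tool_rot: [0.016, 1.0, 0.0, -0.0]
force: [-0.8, 0.1, -2.1]
finger_gap: 0.175
```

```bash
cat >> plan.py <<'E'
def key_overlay(s,P,Q,fn,box,f=6,off=(0,0,0)):
    x0,y0,x1,y1=box
    im=cv2.resize(s['img'][y0:y1,x0:x1][:,:,::-1],None,fx=f,fy=f,interpolation=cv2.INTER_CUBIC)
    T=lambda q:((np.asarray(q)-[x0,y0]+.5)*f-.5).round().astype(int)
    def pl(pts,c):
        X=P+Q.apply(np.array(pts)*[-1,1,-1]+np.array([off[0],off[1],.096+off[2]]))
        cv2.polylines(im,[T(projN(s,X)).reshape(-1,1,2)],True,c,1)
    sq=lambda a,b,z:[[-a,-b,z],[a,-b,z],[a,b,z],[-a,b,z]]
    h=.01425
    pl(sq(h,h,0),(0,0,255));pl(sq(h,h,.021),(0,128,255))
    pl([[-.007,0,.022],[-.007,0,.072]],(255,255,0));pl([[.007,0,.022],[.007,0,.072]],(255,255,0))
    pl(sq(.032,.008,.072),(0,255,0));pl(sq(.032,.008,.108),(0,255,0))
    cv2.imwrite('pics/'+fn,im)
E
python3 - <<'E'
from plan import *
s,P,Q=cur(); print(s['finger_gap'],P,Q.as_matrix(),s['force'],s['q'])
b=snap('top','t3.png');a=snap('scene','s3.png')
key_overlay(a,P,Q,'k3s.png',(220,110,320,200));key_overlay(b,P,Q,'k3t.png',(220,200,320,290))
E
```

```text
0.1752238049213502 [ 0.4414 -0.1381  0.2116] [[-0.9995  0.0322 -0.0008]
 [ 0.0322  0.9995  0.0005]
 [ 0.0009  0.0004 -1.    ]] [-0.8033  0.0655 -2.1474] [-0.5455  0.3812  1.8766 -0.0001  0.8848 -2.0841]
```

View pics/k3s.png

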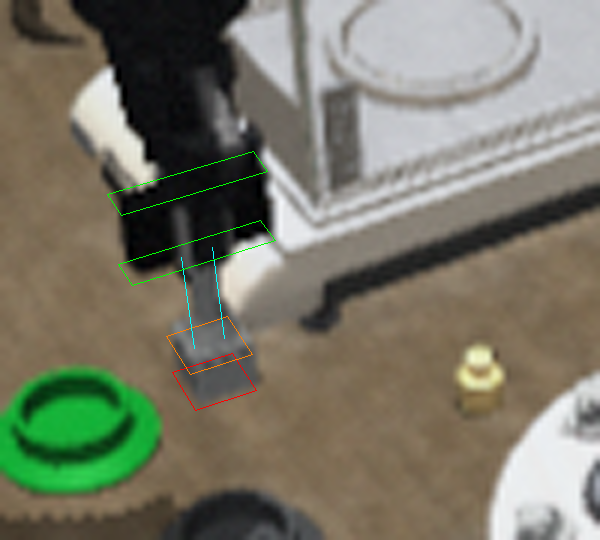

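View pics/k3t.png

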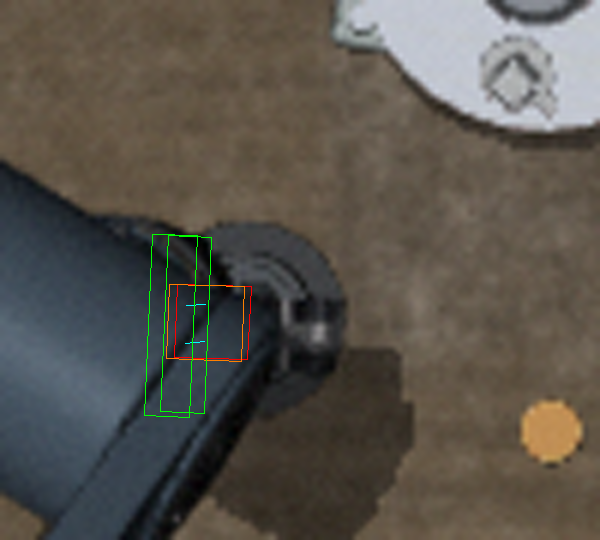

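Run:
```python
from plan import *
a,b=pickle.load(open('ab.pkl','rb'))
Rz=R.from_euler('z',p[2])
def ang(s,px,off,k):
    q=((np.array(px)+.5)/6.5-.5)+off
    o,d=ray(s,q); N=Rz.apply(n); C=W(p,head(k,.002))
    X=o+d*((C-o)@N)/(d@N)-C
    uu,vv=X@Rz.apply(u),X@Rz.apply(v)
    home={'top':0,'left':np.pi/2,'bottom':np.pi,'right':-np.pi/2}[k]
    az=np.arctan2(vv,uu); th=np.pi/2-((az-home+np.pi)%(2*np.pi)-np.pi)
    return round(th,3),round(np.hypot(uu,vv),4)
for k,t in (('left',(147,370)),('right',(434,322)),('top',(277,185)),('bottom',(300,505))): print('t',k,ang(b,t,[265,140],k))
for k,t in (('right',(320,258)),('top',(365,92)),('bottom',(120,303))): print('s',k,ang(a,t,[290,160],k))
s,P,Q=cur()
N=Rz.apply(n)
def at(k,phi,h): # foot h above fully-on
    H=W(p,head(k)); foot=H+N*(-.014+h)
    x=Rz.apply(np.cos(phi)*u+np.sin(phi)*v)
    P1,R1=key_pose(foot,N,x); return P1+N*.006,R1
P1,R1=at('left',-.12,.045)
print(P1,P1-N*.096)
plan(P,Q,P1,R1,10)
```

```text
t left (np.float64(0.105), np.float64(0.0193))
t right (np.float64(0.216), np.float64(0.0201))
t top (np.float64(0.794), np.float64(0.0182))
t bottom (np.float64(0.761), np.float64(0.0201))
s right (np.float64(0.187), np.float64(0.0179))
s top (np.float64(0.963), np.float64(0.0216))
s bottom (np.float64(0.687), np.float64(0.0214))
[ 0.5329 -0.2039  0.2186] [ 0.5739 -0.2115  0.1321]
max 0.0101 2.6
[[-0.0094, -0.0063, -0.0008, 0.0, -2.6, 1.5], [-0.0095, -0.006, -0.0003, 0.1, -2.6, 1.5], [-0.0097, -0.0058, 0.0001, 0.0, -2.6, 1.6], [-0.0099, -0.0055, 0.0006, 0.1, -2.6, 1.5], [-0.0099, -0.0053, 0.001, 0.0, -2.6, 1.5], [-0.01, -0.005, 0.0015, 0.1, -2.6, 1.5], [-0.0101, -0.0047, 0.0019, 0.0, -2.6, 1.5], [-0.0101, -0.0045, 0.0024, 0.0, -2.6, 1.5], [-0.0101, -0.0042, 0.0029, 0.1, -2.6, 1.6], [-0.0101, -0.0039, 0.0033, 0.0, -2.6, 1.5]]
```

Request:
{"op": "play_rows", "data": {"steps": [[[-0.0094, -0.0063, -0.0008, 0.0, -2.6, 1.5], [-0.0095, -0.006, -0.0003, 0.1, -2.6, 1.5], [-0.0097, -0.0058, 0.0001, 0.0, -2.6, 1.6], [-0.0099, -0.0055, 0.0006, 0.1, -2.6, 1.5], [-0.0099, -0.0053, 0.001, 0.0, -2.6, 1.5], [-0.01, -0.005, 0.0015, 0.1, -2.6, 1.5], [-0.0101, -0.0047, 0.0019, 0.0, -2.6, 1.5], [-0.0101, -0.0045, 0.0024, 0.0, -2.6, 1.5], [-0.0101, -0.0042, 0.0029, 0.1, -2.6, 1.6], [-0.0101, -0.0039, 0.0033, 0.0, -2.6, 1.5]]]}}

```text
t: 7.82
tcp_pos: [0.5331, -0.204, 0.2184]
tool_rot: [0.147, 0.963, -0.006, 0.224]
force: [-0.3, -0.6, -1.6]
finger_gap: 0.176
```

```bash
cat >> plan.py <<'E'
Rz=R.from_euler('z',p[2]);N=Rz.apply(n)
def at(k,phi,h,du=0,dv=0): # foot h above fully-on; shift du,dv in cover
    H=W(p,head(k)); foot=H+N*(-.014+h)+Rz.apply(du*u+dv*v)
    x=Rz.apply(np.cos(phi)*u+np.sin(phi)*v)
    P1,R1=key_pose(foot,N,x); return P1+N*.006,R1
def cover(P,Q,k):
    """foot rel. to head point in cover axes (u,v,n mm above fully on) , wrench yaw, tilt err"""
    foot=P+Q.apply([0,0,.096]); d=foot-(W(p,head(k))-N*.014)
    d=Rz.inv().apply(d); x=Rz.inv().apply(-Q.apply([1,0,0])); zt=-Q.apply([0,0,1])
    return np.round([d@u*1e3,d@v*1e3,d@n*1e3],1),round(float(np.arctan2(x@v,x@u)),3),round(float(np.arccos(min(1,zt@N))),3)
E
python3 - <<'E'
from plan import *
b=snap('top','t4.png');a=snap('scene','s4.png')
s,P,Q=cur(); print(s['t'],s['finger_gap'],P,s['force'],s['q'],cover(P,Q,'left'))
key_overlay(a,P,Q,'k4s.png',(270,115,370,205));key_overlay(b,P,Q,'k4t.png',(250,140,350,230))
E
```

```text
7.925 0.17743544505303724 [ 0.533  -0.2042  0.2182] [-0.0616 -0.399  -1.7392] [-0.6603  0.4082  1.9151  0.4721  0.4576 -2.316 ] (array([ 0. , -0.2, 44.6]), -0.121, 0.001)
```

View pics/k4s.png

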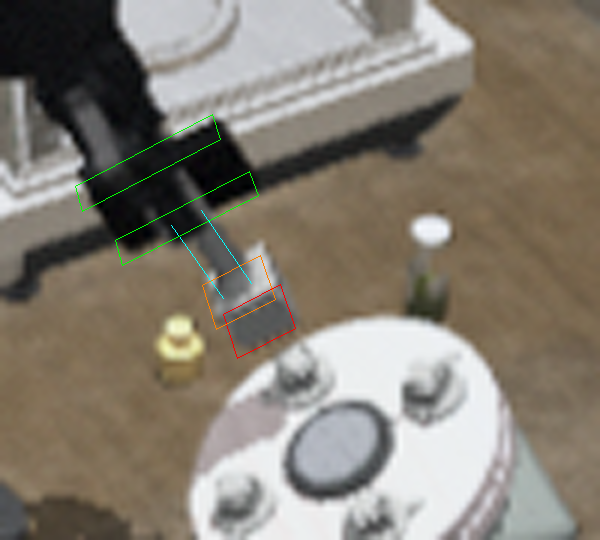

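View pics/k4t.png

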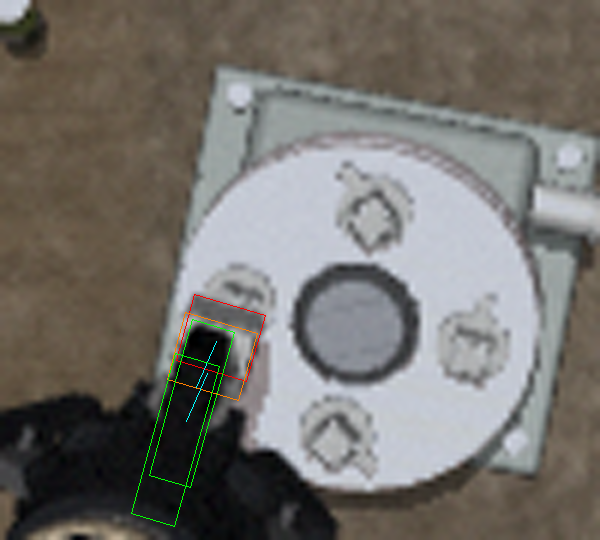

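Request:
{"op": "play_rows", "data": {"steps": [[[0, 0, 0.01, 0, 0, 0], [0, 0, 0.012, 0, 0, 0], [0, 0, 0.008, 0, 0, 0], [0, 0, 0.004, 0, 0, 0], [0, 0, 0, 0, 0, 0]]]}}

```text
t: 8.55
tcp_pos: [0.5481, -0.2068, 0.1886]
tool_rot: [0.147, 0.964, -0.007, 0.224]
force: [0.1, 0.0, -1.4]
finger_gap: 0.176
```

Run:
```python
from plan import *
b=snap('top','t5.png');a=snap('scene','s5.png')
s,P,Q=cur(); print(s['t'],s['finger_gap'],P,s['force'],s['ft_torque'],cover(P,Q,'left'))
key_overlay(a,P,Q,'k5s.png',(270,115,370,205));key_overlay(b,P,Q,'k5t.png',(250,140,350,230))
```

```text
8.65 0.17693850442534292 [ 0.5481 -0.2069  0.1891] [ 0.1693 -0.2428 -1.7671] [0.0266 0.3203 0.045 ] (array([ 1.5, -0.2, 11.7]), -0.12, 0.003)
```

View pics/k5s.png

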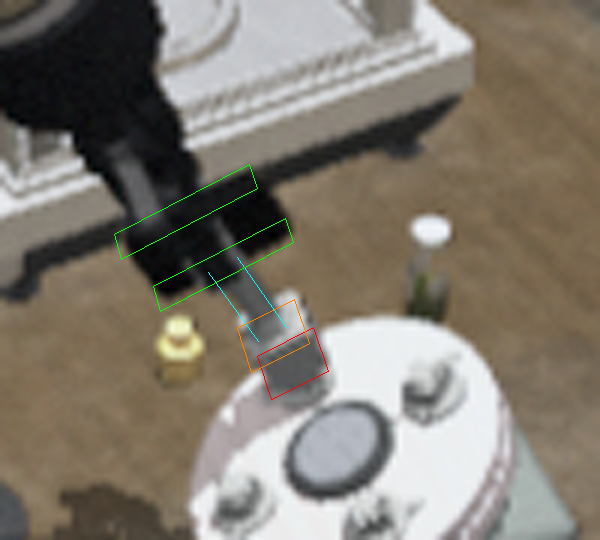

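View pics/k5t.png

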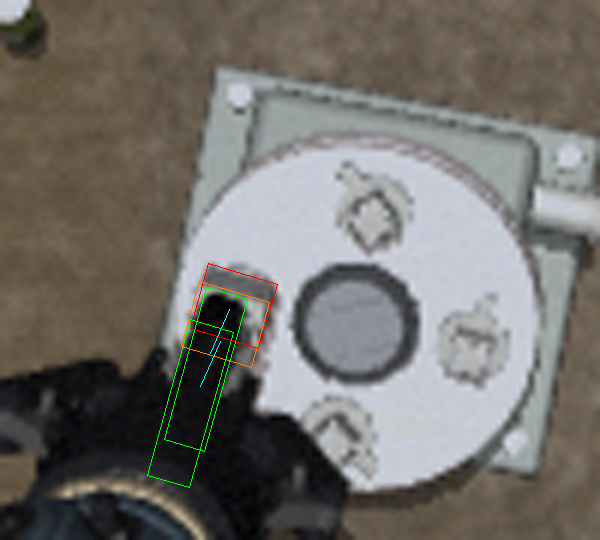

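Request:
{"op": "play_rows", "data": {"steps": [[[0.0012, 0, 0.003, 0, 0, 0], [0, 0, 0.003, 0, 0, 0], [0, 0, 0.003, 0, 0, 0], [0, 0, 0.0, 0, 0, 0]]]}}

```text
t: 9.15
tcp_pos: [0.5502, -0.2071, 0.1829]
tool_rot: [0.146, 0.963, -0.008, 0.225]
force: [-0.5, -0.6, -2.8]
finger_gap: 0.176
```

Run:
```python
from plan import *
s,P,Q=cur(); print(s['t'],s['finger_gap'],P,s['force'],s['ft_torque'],cover(P,Q,'left'))
```

```text
9.15 0.1764181586467069 [ 0.5502 -0.2071  0.1829] [-0.4704 -0.6229 -2.8062] [ 0.0398  0.7013 -0.0387] (array([ 0.8, -0.1,  5.2]), -0.119, 0.005)
```

Request:
{"op": "play_rows", "data": {"steps": [[[0, 0, 0.001, 0, 0, 0], [0, 0, 0.0, 0, 0, 0], [0, 0, 0, 0, 0, 0]]]}}

```text
t: 9.52
tcp_pos: [0.5516, -0.2075, 0.1788]
tool_rot: [0.147, 0.963, -0.007, 0.224]
force: [-0.6, 0.4, -1.3]
finger_gap: 0.177
```

Run:
```python
from plan import *
s,P,Q=cur(); print(s['t'],s['finger_gap'],P,s['force'],s['ft_torque'],cover(P,Q,'left'))
```

```text
9.525 0.17653245730552192 [ 0.5516 -0.2075  0.1788] [-0.6224  0.404  -1.2646] [ 0.0899  0.4264 -0.0376] (array([ 0. , -0.1,  1. ]), -0.12, 0.002)
```

Request:
{"op": "play_rows", "data": {"steps": [[[0, 0, 0, 0, 0, 6], [0, 0, 0, 0, 0, 9], [0, 0, 0, 0, 0, 9], [0, 0, 0, 0, 0, 9], [0, 0, 0, 0, 0, 9], [0, 0, 0, 0, 0, 8], [0, 0, 0, 0, 0, 4], [0, 0, 0, 0, 0, 0], [0, 0, 0, 0, 0, 0]]]}}

```text
t: 10.65
tcp_pos: [0.551, -0.2064, 0.1785]
tool_rot: [0.568, 0.793, 0.096, 0.201]
force: [1.4, 2.5, -5.5]
finger_gap: 0.174
```

Run:
```python
from plan import *
s,P,Q=cur(); print(s['t'],s['finger_gap'],P,s['force'],s['ft_torque'],cover(P,Q,'left'),s['q'])
a=snap('scene','s6.png')
key_overlay(a,P,Q,'k6s.png',(270,115,370,205))
```

```text
10.65 0.17439415466627864 [ 0.551  -0.2064  0.1785] [ 1.4143  2.5122 -5.5009] [0.7144 0.2878 0.4616] (array([-1. ,  1.1,  1. ]), -1.061, 0.002) [-0.6406  0.4994  1.9079  0.5539  0.3788 -1.4495]
```

View pics/k6s.png

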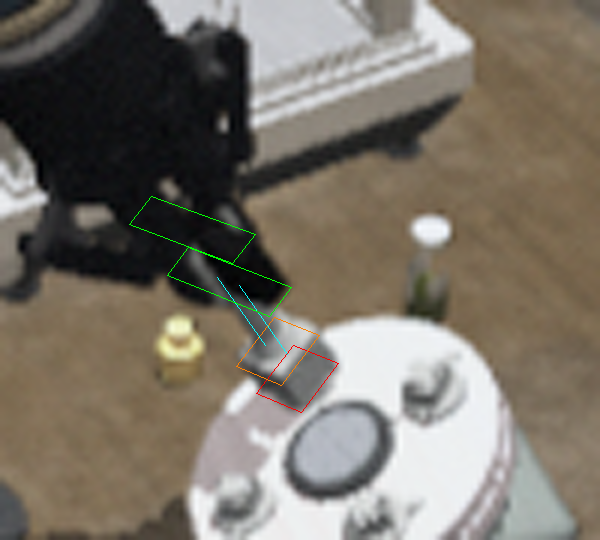

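Request:
{"op": "play_rows", "data": {"steps": [[[0, 0, 0, 0, 0, -6], [0, 0, -0.005, 0, 0, 0], [0, 0, -0.012, 0, 0, 0], [0, 0, -0.015, 0, 0, 0], [0, 0, -0.012, 0, 0, 0], [0, 0, 0, 0, 0, 0]]]}}

```text
t: 11.45
tcp_pos: [0.5327, -0.2046, 0.221]
tool_rot: [0.526, 0.82, 0.084, 0.21]
force: [-0.5, -0.4, -1.9]
finger_gap: 0.176
```

Run:
```python
from plan import *
b=snap('top','t7.png');a=snap('scene','s7.png')
s,P,Q=cur(); print(s['t'],s['finger_gap'],P,s['force'],cover(P,Q,'left'),s['q'])
key_overlay(a,P,Q,'k7s.png',(270,115,370,205));key_overlay(b,P,Q,'k7t.png',(250,140,350,230))
P1,R1=at('right',-.19,.045)
print(cover(P,Q,'right')); plan(P,Q,P1,R1,10)
```

```text
11.55 0.17580857134539887 [ 0.5325 -0.2042  0.2197] [ 0.0194 -0.5545 -1.5655] (array([ 0.6, -0.4, 46.1]), -0.958, 0.004) [-0.6608  0.4049  1.9174  0.4751  0.4552 -1.4823]
(array([ 0.6, 95.6, 46.1]), -0.958, 0.004)
max 0.0092 4.4
[[-0.0078, -0.0055, 0.0001, 0.0, 0.0, -4.4], [-0.0074, -0.0061, 0.0001, 0.0, 0.0, -4.4], [-0.0069, -0.0067, 0.0002, 0.0, 0.1, -4.4], [-0.0063, -0.0071, 0.0001, 0.0, 0.0, -4.4], [-0.0058, -0.0077, 0.0001, 0.0, 0.0, -4.4], [-0.0052, -0.008, 0.0001, 0.0, 0.0, -4.4], [-0.0045, -0.0084, 0.0001, 0.0, 0.1, -4.4], [-0.0039, -0.0088, 0.0001, 0.1, 0.0, -4.4], [-0.0032, -0.009, 0.0001, 0.0, 0.0, -4.4], [-0.0025, -0.0092, 0.0001, 0.0, 0.0, -4.4]]
```

View pics/k7s.png

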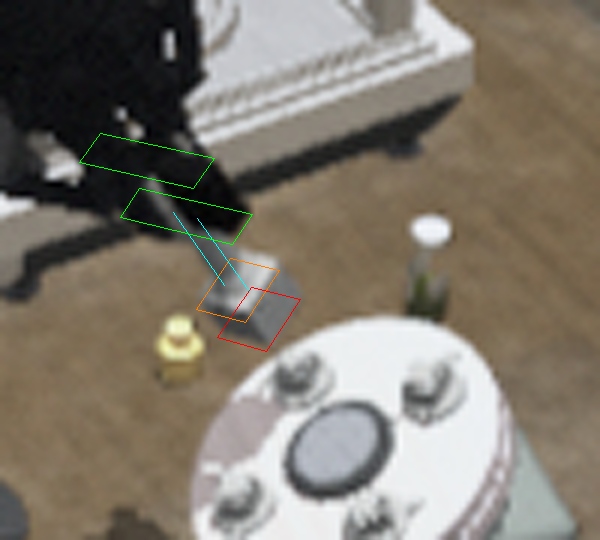

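View pics/k7t.png

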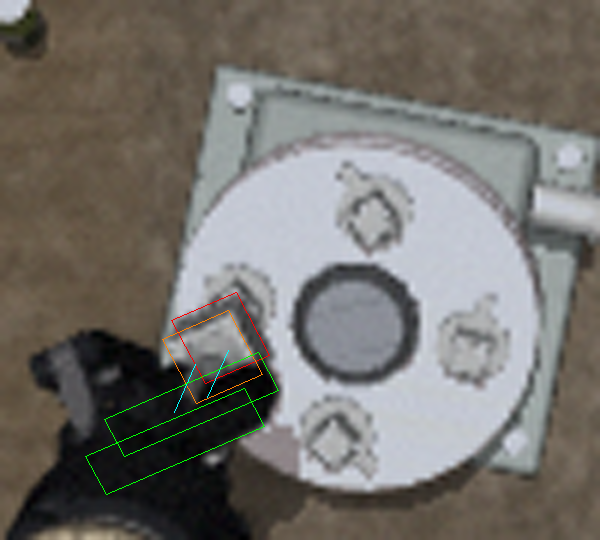

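Request:
{"op": "play_rows", "data": {"steps": [[[-0.0078, -0.0055, 0.0001, 0.0, 0.0, -4.4], [-0.0074, -0.0061, 0.0001, 0.0, 0.0, -4.4], [-0.0069, -0.0067, 0.0002, 0.0, 0.1, -4.4], [-0.0063, -0.0071, 0.0001, 0.0, 0.0, -4.4], [-0.0058, -0.0077, 0.0001, 0.0, 0.0, -4.4], [-0.0052, -0.008, 0.0001, 0.0, 0.0, -4.4], [-0.0045, -0.0084, 0.0001, 0.0, 0.1, -4.4], [-0.0039, -0.0088, 0.0001, 0.1, 0.0, -4.4], [-0.0032, -0.009, 0.0001, 0.0, 0.0, -4.4], [-0.0025, -0.0092, 0.0001, 0.0, 0.0, -4.4]]]}}

```text
t: 12.8
tcp_pos: [0.5154, -0.2983, 0.2173]
tool_rot: [0.179, 0.958, 0.001, 0.222]
force: [-0.3, -0.6, -2.3]
finger_gap: 0.181
```

Request:
{"op": "play_rows", "data": {"steps": [[[0, 0, 0.012, 0, 0, 0], [0, 0, 0.012, 0, 0, 0], [0, 0, 0.008, 0, 0, 0], [0, 0, 0, 0, 0, 0], [0, 0, 0, 0, 0, 0]]]}}

```text
t: 13.42
tcp_pos: [0.5292, -0.3003, 0.1891]
tool_rot: [0.18, 0.958, 0.001, 0.223]
force: [-0.8, 0.2, -1.6]
finger_gap: 0.178
```

Run:
```python
from plan import *
b=snap('top','t8.png');a=snap('scene','s8.png')
s,P,Q=cur(); print(s['t'],s['finger_gap'],P,s['force'],s['ft_torque'],cover(P,Q,'right'),s['q'])
key_overlay(a,P,Q,'k8s.png',(270,125,370,215));key_overlay(b,P,Q,'k8t.png',(260,140,360,230))
```

```text
13.525 0.17298372426800093 [ 0.5292 -0.3005  0.1895] [-0.3582  0.0138 -1.9483] [0.0582 0.2925 0.0195] (array([-0.2,  0.4, 12.7]), -0.19, 0.001) [-0.8188  0.5049  1.8363  0.57    0.4993 -2.4814]
```

View pics/k8s.png

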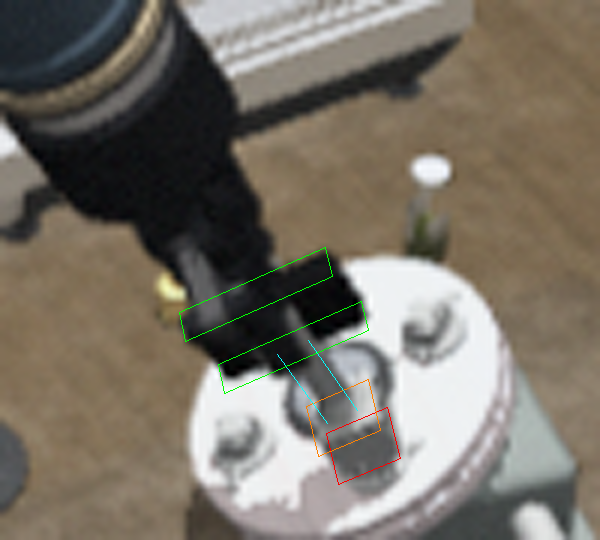

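View pics/k8t.png

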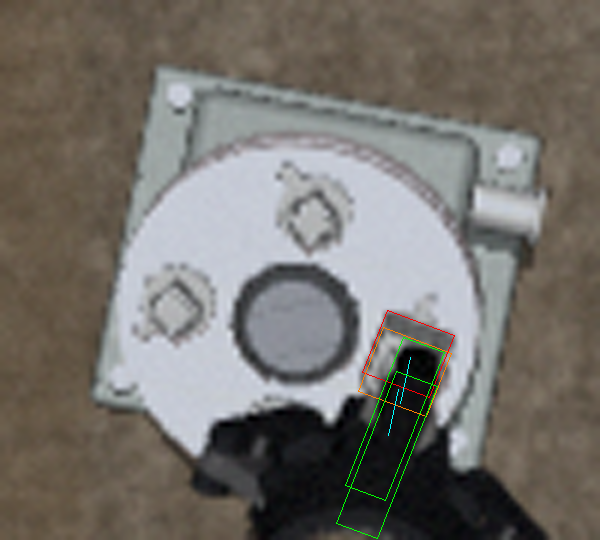

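Request:
{"op": "play_rows", "data": {"steps": [[[0, 0, 0.004, 0, 0, 0], [0, 0, 0.004, 0, 0, 0], [0, 0, 0.0035, 0, 0, 0], [0, 0, 0.0, 0, 0, 0], [0, 0, 0, 0, 0, 0]]]}}

```text
t: 14.15
tcp_pos: [0.5339, -0.3011, 0.1782]
tool_rot: [0.18, 0.958, 0.001, 0.222]
force: [-2.0, 1.6, -2.0]
finger_gap: 0.173
```

Run:
```python
from plan import *
s,P,Q=cur(); print(s['t'],s['finger_gap'],P,s['force'],s['ft_torque'],cover(P,Q,'right'))
```

```text
14.15 0.17341662248645429 [ 0.5339 -0.3011  0.1782] [-2.0413  1.5569 -2.0095] [ 0.1926  0.6089 -0.0014] (array([-1. ,  0.6,  0.6]), -0.19, 0.002)
```

Seated. Turn to about -1.06.

Request:
{"op": "play_rows", "data": {"steps": [[[0, 0, 0, 0, 0, 5], [0, 0, 0, 0, 0, 9], [0, 0, 0, 0, 0, 9], [0, 0, 0, 0, 0, 9], [0, 0, 0, 0, 0, 9], [0, 0, 0, 0, 0, 6], [0, 0, 0, 0, 0, 3], [0, 0, 0, 0, 0, 0], [0, 0, 0, 0, 0, 0]]]}}

```text
t: 15.28
tcp_pos: [0.5334, -0.3006, 0.178]
tool_rot: [0.568, 0.793, 0.095, 0.2]
force: [-2.4, 1.0, -4.0]
finger_gap: 0.177
```

Run:
```python
from plan import *
s,P,Q=cur(); print(s['t'],s['finger_gap'],P,s['force'],s['ft_torque'],cover(P,Q,'right'),s['q'])
```

```text
15.275 0.1766996482814949 [ 0.5334 -0.3006  0.178 ] [-2.3691  0.9701 -4.0304] [0.3991 1.0863 0.1871] (array([-1.7,  1.2,  0.6]), -1.061, 0.004) [-0.8127  0.5287  1.8342  0.5867  0.4818 -1.6244]
```

Request:
{"op": "play_rows", "data": {"steps": [[[0, 0, 0, 0, 0, -6], [0, 0, -0.005, 0, 0, 0], [0, 0, -0.012, 0, 0, 0], [0, 0, -0.015, 0, 0, 0], [0, 0, -0.012, 0, 0, 0], [0, 0, 0, 0, 0, 0]]]}}

```text
t: 16.02
tcp_pos: [0.5155, -0.2989, 0.2205]
tool_rot: [0.526, 0.82, 0.084, 0.208]
force: [-0.3, -0.3, -1.5]
finger_gap: 0.173
```

Run:
```python
from plan import *
s,P,Q=cur(); print(s['t'],s['finger_gap'],P,s['force'],cover(P,Q,'top'),s['q'])
for k in (0,1):
    P1,R1=at('top',-.80+k*np.pi/2,.045)
    plan(P,Q,P1,R1,9)
```

```text
16.025 0.17338536134567667 [ 0.5155 -0.2989  0.2205] [-0.2878 -0.3244 -1.5251] (array([-46.8, -48.8,  46.7]), -0.957, 0.003) [-0.8373  0.4385  1.8415  0.5255  0.5551 -1.6757]
max 0.0075 1.0
[[0.0014, 0.0074, 0.0002, 0.0, 0.0, -1.0], [0.0013, 0.0074, 0.0002, 0.0, 0.0, -1.0], [0.0011, 0.0074, 0.0002, 0.0, 0.1, -1.0], [0.001, 0.0074, 0.0002, 0.0, 0.0, -1.0], [0.0009, 0.0075, 0.0001, 0.0, 0.0, -1.0], [0.0008, 0.0075, 0.0002, 0.0, 0.0, -1.0], [0.0006, 0.0075, 0.0002, 0.0, 0.0, -1.0], [0.0005, 0.0075, 0.0002, 0.0, 0.1, -1.0], [0.0003, 0.0075, 0.0002, 0.0, 0.0, -1.0]]
max 0.0075 11.0
[[0.0014, 0.0074, 0.0002, 0.0, 0.0, -11.0], [0.0, 0.0075, 0.0002, 0.0, 0.0, -11.0], [-0.0015, 0.0073, 0.0002, -0.1, 0.0, -11.0], [-0.0028, 0.007, 0.0002, 0.0, 0.1, -11.0], [-0.0042, 0.0063, 0.0002, 0.0, 0.0, -11.0], [-0.0052, 0.0054, 0.0001, 0.0, 0.0, -11.0], [-0.0062, 0.0042, 0.0002, 0.0, 0.0, -11.0], [-0.0068, 0.0031, 0.0002, 0.0, 0.0, -11.0], [-0.0074, 0.0016, 0.0002, -0.1, 0.1, -11.0]]
```

Request:
{"op": "play_rows", "data": {"steps": [[[0.0014, 0.0074, 0.0002, 0.0, 0.0, -1.0], [0.0013, 0.0074, 0.0002, 0.0, 0.0, -1.0], [0.0011, 0.0074, 0.0002, 0.0, 0.1, -1.0], [0.001, 0.0074, 0.0002, 0.0, 0.0, -1.0], [0.0009, 0.0075, 0.0001, 0.0, 0.0, -1.0], [0.0008, 0.0075, 0.0002, 0.0, 0.0, -1.0], [0.0006, 0.0075, 0.0002, 0.0, 0.0, -1.0], [0.0005, 0.0075, 0.0002, 0.0, 0.1, -1.0], [0.0003, 0.0075, 0.0002, 0.0, 0.0, -1.0], [0, 0, 0, 0, 0, 0]]]}}

```text
t: 17.27
tcp_pos: [0.567, -0.2578, 0.2376]
tool_rot: [0.459, 0.86, 0.069, 0.211]
force: [0.7, -0.2, -2.3]
finger_gap: 0.18
```

Run:
```python
from plan import *
b=snap('top','t9.png');a=snap('scene','s9.png')
s,P,Q=cur(); print(s['t'],s['finger_gap'],P,s['force'],s['ft_torque'],cover(P,Q,'top'),s['q'])
key_overlay(a,P,Q,'k9s.png',(290,125,390,215));key_overlay(b,P,Q,'k9t.png',(260,140,360,230))
```

```text
17.375 0.17657320254595973 [ 0.5665 -0.258   0.2373] [ 0.4441  0.6786 -1.855 ] [0.0861 0.3562 0.0397] (array([-1.6,  1.2, 43.2]), -0.8, 0.004) [-0.7044  0.4386  1.7671  0.4077  0.5825 -1.5959]
```

View pics/k9s.png

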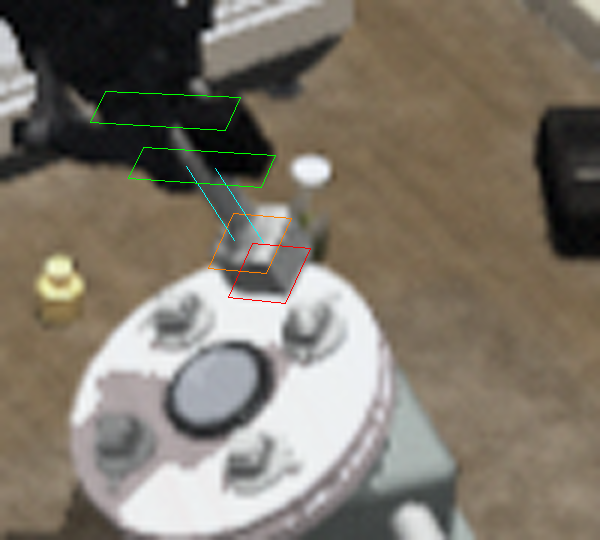

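View pics/k9t.png

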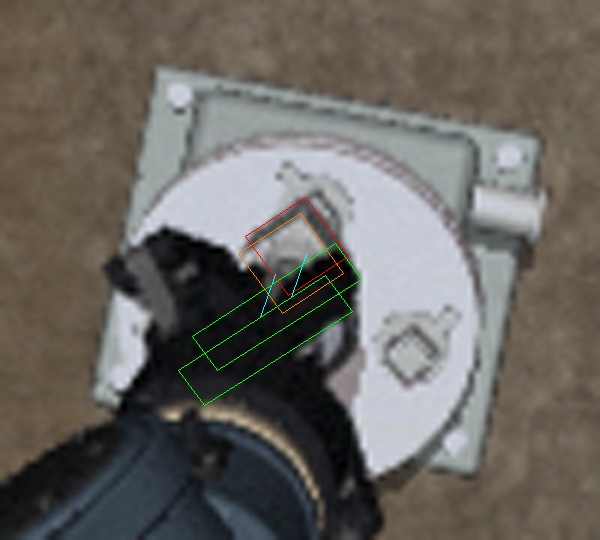

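Run:
```python
from plan import *
s,P,Q=cur(); 
P1,R1=at('top',-.80,.012)
_,P2,R2=plan(P,Q,P1,R1,4)
print(proj)
```

```text
max 0.0078 0.1
[[-0.0004, 0.0001, 0.0078, 0.0, -0.1, 0.0], [-0.0004, 0.0001, 0.0078, 0.0, 0.0, 0.0], [-0.0004, 0.0, 0.0078, 0.0, -0.1, 0.0], [-0.0004, 0.0001, 0.0078, 0.0, -0.1, 0.0]]
<function proj at 0x7fd0bd390fe0>
```

Request:
{"op": "play_rows", "data": {"steps": [[[-0.0004, 0.0001, 0.0078, 0.0, -0.1, 0.0], [-0.0004, 0.0001, 0.0078, 0.0, 0.0, 0.0], [-0.0004, 0.0, 0.0078, 0.0, 0, 0.0], [-0.0004, 0.0001, 0.0078, 0.0, 0, 0.0], [0, 0, 0, 0, 0, 0], [0, 0, 0, 0, 0, 0]]]}}

```text
t: 18.12
tcp_pos: [0.5808, -0.2616, 0.2097]
tool_rot: [0.46, 0.86, 0.068, 0.211]
force: [0.0, 0.0, -1.8]
finger_gap: 0.179
```

Run:
```python
from plan import *
b=snap('top','t10.png')
s,P,Q=cur(); print(s['t'],s['finger_gap'],P,s['force'],s['ft_torque'],cover(P,Q,'top'),s['q'])
key_overlay(b,P,Q,'k10t.png',(260,140,360,230))
```

```text
18.175 0.175988090484144 [ 0.5809 -0.2617  0.21  ] [ 0.764  -0.5884 -0.742 ] [ 0.0661  0.3497 -0.001 ] (array([ 0. ,  0. , 12.2]), -0.801, 0.002) [-0.6914  0.4973  1.7584  0.4339  0.5304 -1.6169]
```

View pics/k10t.png

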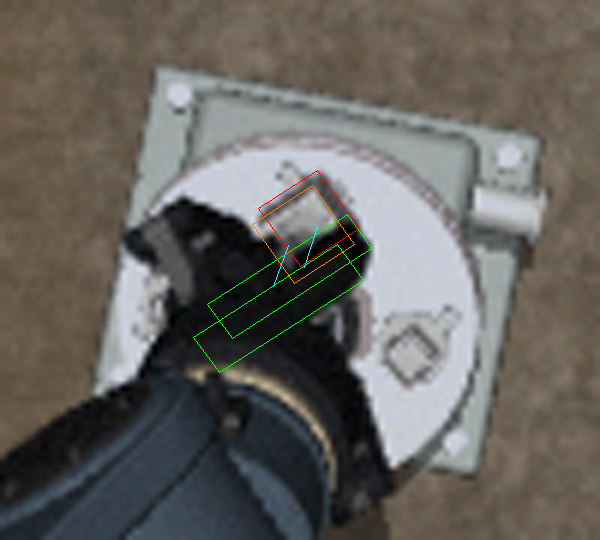

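Request:
{"op": "play_rows", "data": {"steps": [[[0, 0, 0.004, 0, 0, 0], [0, 0, 0.004, 0, 0, 0], [0, 0, 0.003, 0, 0, 0], [0, 0, 0.0, 0, 0, 0], [0, 0, 0, 0, 0, 0]]]}}

```text
t: 18.8
tcp_pos: [0.5855, -0.2625, 0.1998]
tool_rot: [0.46, 0.86, 0.068, 0.211]
force: [-0.4, -0.6, -1.5]
finger_gap: 0.178
```

Run:
```python
from plan import *
s,P,Q=cur(); print(s['t'],s['finger_gap'],P,s['force'],s['ft_torque'],cover(P,Q,'top'))
```

```text
18.8 0.17752322297136136 [ 0.5855 -0.2625  0.1998] [-0.4227 -0.5529 -1.51  ] [ 0.0599  0.3577 -0.0243] (array([-0.2,  0.1,  1. ]), -0.801, 0.003)
```

Request:
{"op": "play_rows", "data": {"steps": [[[0, 0, 0, 0, 0, 6], [0, 0, 0, 0, 0, 9], [0, 0, 0, 0, 0, 9], [0, 0, 0, 0, 0, 9], [0, 0, 0, 0, 0, 9], [0, 0, 0, 0, 0, 6], [0, 0, 0, 0, 0, 2], [0, 0, 0, 0, 0, 0]]]}}

```text
t: 19.8
tcp_pos: [0.5854, -0.2616, 0.1997]
tool_rot: [0.78, 0.586, 0.151, 0.162]
force: [1.1, 2.8, -2.3]
finger_gap: 0.174
```

```bash
cat >> plan.py <<'E'
def rep(k):
    s,P,Q=cur(); tq=np.array(s['ft_torque']);print(round(s['t'],2),round(s['finger_gap'],3),'F',s['force'],'T.n',round(float(tq@N),3),tq,cover(P,Q,k),'q',s['q'])
E
python3 -c "from plan import *;rep('top')"
```

```text
19.8 0.174 F [ 1.098   2.8437 -2.3062] T.n 0.166 [0.7228 0.0056 0.5275] (array([-0.5,  1.1,  1. ]), -1.672, 0.004) q [-0.6862  0.5181  1.7558  0.4449  0.5143 -0.7541]
```

Request:
{"op": "play_rows", "data": {"steps": [[[0, 0, 0, 0, 0, 4], [0, 0, 0, 0, 0, 4], [0, 0, 0, 0, 0, 0]]]}}

```text
t: 20.18
tcp_pos: [0.5856, -0.2617, 0.1998]
tool_rot: [0.819, 0.53, 0.162, 0.151]
force: [3.0, 4.3, -1.3]
finger_gap: 0.179
```

```bash
python3 -c "from plan import *;rep('top')"
```

```text
20.18 0.179 F [ 2.9983  4.3306 -1.3115] T.n 0.124 [ 0.917  -0.1661  0.5883] (array([-0.3,  1. ,  1. ]), -1.811, 0.004) q [-0.6862  0.5182  1.7556  0.4452  0.5141 -0.615 ]
```

Request:
{"op": "play_rows", "data": {"steps": [[[0, 0, 0, 0, 0, 4], [0, 0, 0, 0, 0, 3], [0, 0, 0, 0, 0, 0]]]}}

```text
t: 20.55
tcp_pos: [0.5857, -0.2618, 0.1999]
tool_rot: [0.849, 0.479, 0.171, 0.141]
force: [3.0, 4.5, -2.5]
finger_gap: 0.175
```

```bash
python3 -c "from plan import *;rep('top')"
```

```text
20.55 0.175 F [ 3.0277  4.4983 -2.5136] T.n 0.123 [ 0.8975 -0.2333  0.5828] (array([-0.1,  0.9,  1. ]), -1.934, 0.004) q [-0.6862  0.5181  1.7554  0.4453  0.514  -0.4929]
```

Request:
{"op": "play_rows", "data": {"steps": [[[0, 0, 0, 0, 0, 4], [0, 0, 0, 0, 0, 0]]]}}

```text
t: 20.8
tcp_pos: [0.5858, -0.2618, 0.1999]
tool_rot: [0.866, 0.449, 0.176, 0.135]
force: [3.2, 5.1, -2.6]
finger_gap: 0.179
```

Run:
```python
from plan import *;rep('top')
s,P,Q=cur()
b=snap('top','t11.png');a=snap('scene','s11.png')
key_overlay(a,P,Q,'k11s.png',(290,125,390,215));key_overlay(b,P,Q,'k11t.png',(260,140,360,230))
```

```text
20.8 0.179 F [ 3.1878  5.1311 -2.5839] T.n 0.177 [ 0.8939 -0.2562  0.6431] (array([-0. ,  0.9,  1. ]), -2.003, 0.003) q [-0.6861  0.5181  1.7553  0.4454  0.5139 -0.4231]
```

View pics/k11s.png

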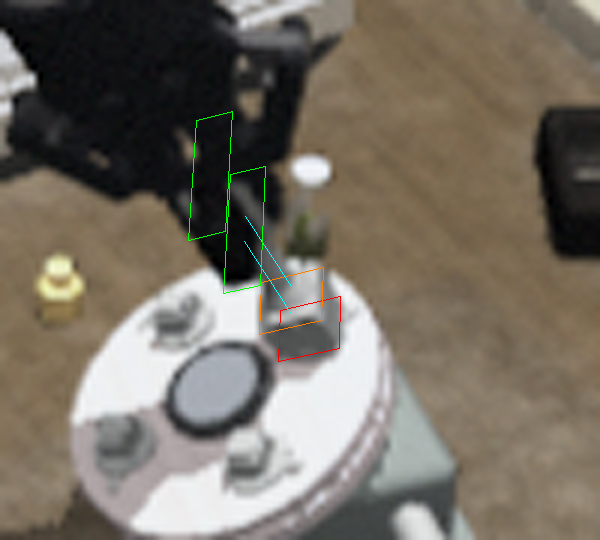

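View pics/k11t.png

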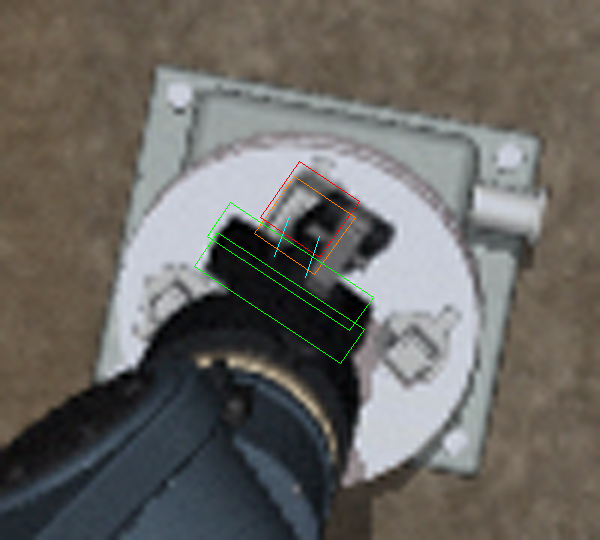

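Request:
{"op": "play_rows", "data": {"steps": [[[0, 0, 0, 0, 0, 3], [0, 0, 0, 0, 0, 0]]]}}

```text
t: 21.15
tcp_pos: [0.5859, -0.2618, 0.2]
tool_rot: [0.877, 0.426, 0.18, 0.131]
force: [4.7, 4.5, -1.9]
finger_gap: 0.174
```

Run:
```python
from plan import *;rep('top')
```

```text
21.15 0.174 F [ 4.6639  4.4705 -1.8573] T.n 0.296 [ 0.8689 -0.3543  0.772 ] (array([0.1, 0.9, 1.1]), -2.055, 0.003) q [-0.686   0.5181  1.7551  0.4452  0.5139 -0.3712]
```

Request:
{"op": "play_rows", "data": {"steps": [[[0, 0, 0, 0, 0, -8], [0, 0, -0.005, 0, 0, 0], [0, 0, -0.012, 0, 0, 0], [0, 0, -0.015, 0, 0, 0], [0, 0, -0.012, 0, 0, 0], [0, 0, 0, 0, 0, 0]]]}}

```text
t: 21.9
tcp_pos: [0.5667, -0.2599, 0.2414]
tool_rot: [0.845, 0.485, 0.17, 0.145]
force: [0.3, 0.9, -1.6]
finger_gap: 0.176
```

Run:
```python
from plan import *;rep('top')
s,P,Q=cur()
b=snap('top','t12.png');a=snap('scene','s12.png')
key_overlay(a,P,Q,'k12s.png',(290,125,390,215));key_overlay(b,P,Q,'k12t.png',(260,140,360,230))
```

```text
21.9 0.176 F [ 0.2884  0.8623 -1.6416] T.n -0.0 [ 0.0232  0.3606 -0.0206] (array([ 1. , -1. , 46.7]), -1.917, 0.001) q [-0.7064  0.433   1.764   0.4048  0.5858 -0.4763]
```

View pics/k12s.png

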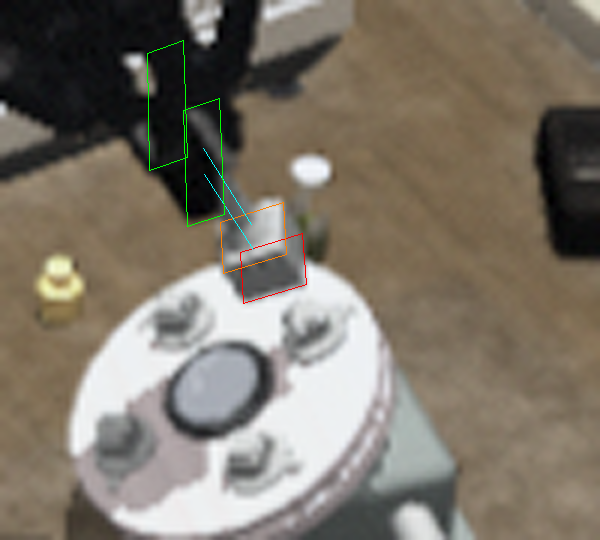

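View pics/k12t.png

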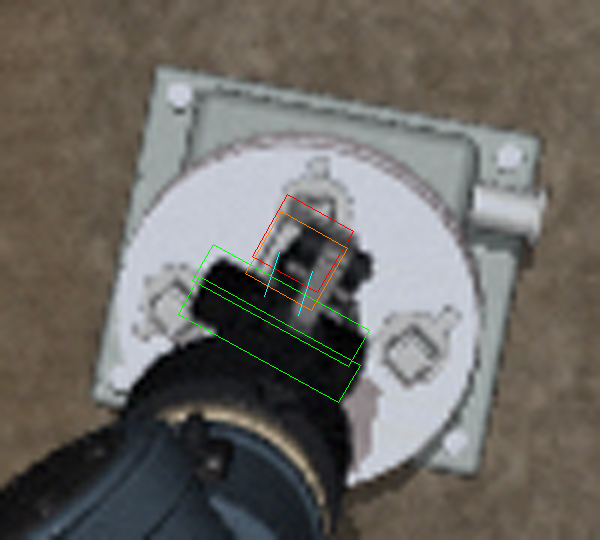

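```bash
cat >> plan.py <<'E'
def tab(s,px,f,off,k,h=.003):
    q=((np.array(px)+.5)/f-.5)+off
    o,d=ray(s,q); C=W(p,head(k,h))
    X=o+d*((C-o)@N)/(d@N)-C
    uu,vv=X@Rz.apply(u),X@Rz.apply(v)
    home={'top':0,'left':np.pi/2,'bottom':np.pi,'right':-np.pi/2}[k]
    az=np.arctan2(vv,uu); th=np.pi/2-((az-home+np.pi)%(2*np.pi)-np.pi)
    return round(th,3),round(np.hypot(uu,vv),4)
def crop(s,fn,box,f=8):
    x0,y0,x1,y1=box; cv2.imwrite('pics/'+fn,cv2.resize(s['img'][y0:y1,x0:x1][:,:,::-1],None,fx=f,fy=f,interpolation=2))
E
python3 - <<'E'
from plan import *
a,b=pickle.load(open('ab.pkl','rb'))
im=cv2.imread('pics/t12.png')
b['img']=im[:,:,::-1]
crop(b,'tab12.png',(295,155,335,185),16)
print(tab(b,(320,163),6,[260,140],'top'),tab(b,(450,312),6,[260,140],'right'),tab(b,(140,333),6,[260,140],'left'))
E
```

```text
(np.float64(1.582), np.float64(0.019)) (np.float64(0.704), np.float64(0.0201)) (np.float64(0.637), np.float64(0.0213))
```

View pics/tab12.png

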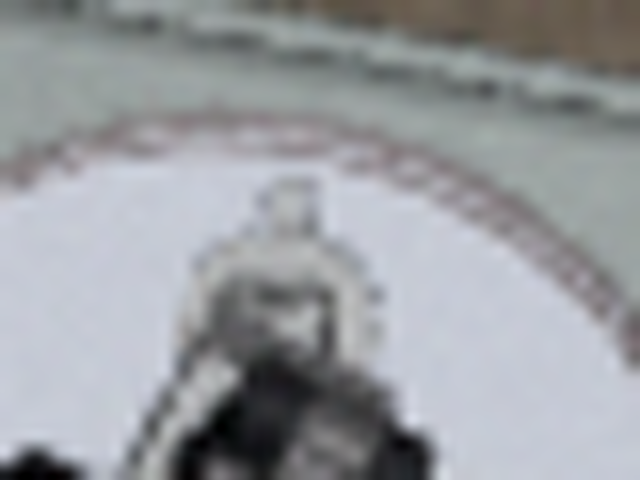

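Run:
```python
from plan import *
s,P,Q=cur()
P1,R1=at('bottom',-.73-np.pi/2,.045); plan(P,Q,P1,R1,8)
```

```text
max 0.0113 2.8
[[-0.004, -0.0113, 0.0001, 0.0, 0.0, 2.7], [-0.0046, -0.0112, 0.0001, 0.0, 0.0, 2.8], [-0.0051, -0.0108, 0.0, 0.0, 0.0, 2.7], [-0.0056, -0.0107, 0.0001, 0.0, 0.0, 2.8], [-0.0061, -0.0103, 0.0001, -0.1, 0.0, 2.7], [-0.0066, -0.0101, 0.0001, 0.0, 0.0, 2.8], [-0.0071, -0.0097, 0.0, 0.0, 0.0, 2.7], [-0.0075, -0.0094, 0.0001, 0.0, 0.0, 2.8]]
```

Request:
{"op": "play_rows", "data": {"steps": [[[-0.004, -0.0113, 0.0001, 0.0, 0.0, 2.7], [-0.0046, -0.0112, 0.0001, 0.0, 0.0, 2.8], [-0.0051, -0.0108, 0.0, 0.0, 0.0, 2.7], [-0.0056, -0.0107, 0.0001, 0.0, 0.0, 2.8], [-0.0061, -0.0103, 0.0001, -0.1, 0.0, 2.7], [-0.0066, -0.0101, 0.0001, 0.0, 0.0, 2.8], [-0.0071, -0.0097, 0.0, 0.0, 0.0, 2.7], [-0.0075, -0.0094, 0.0001, 0.0, 0.0, 2.8], [0, 0, 0, 0, 0, 0], [0, 0, 0, 0, 0, 0]]]}}

```text
t: 23.25
tcp_pos: [0.4822, -0.2434, 0.1976]
tool_rot: [0.922, 0.315, 0.195, 0.109]
force: [0.8, -0.1, -1.5]
finger_gap: 0.173
```

Run:
```python
from plan import *;rep('bottom')
s,P,Q=cur()
P1,R1=at('bottom',-.73-np.pi/2,.012); plan(P,Q,P1,R1,4)
b=snap('top','t13.png');a=snap('scene','s13.png')
key_overlay(a,P,Q,'k13s.png',(270,125,370,215));key_overlay(b,P,Q,'k13t.png',(260,150,360,240))
```

```text
23.25 0.173 F [ 0.7893 -0.1183 -1.4701] T.n -0.009 [0.082  0.326  0.0003] (array([ 0.4, -0. , 44.6]), -2.302, 0.0) q [-0.8078  0.4194  1.9985  0.6551  0.4316 -0.4552]
max 0.0082 0.0
[[-0.0001, -0.0001, 0.0082, 0.0, 0.0, 0.0], [0.0, -0.0001, 0.0081, 0.0, 0.0, 0.0], [-0.0001, -0.0001, 0.0082, 0.0, 0.0, 0.0], [-0.0001, 0.0, 0.0081, 0.0, 0.0, 0.0]]
```

View pics/k13s.png

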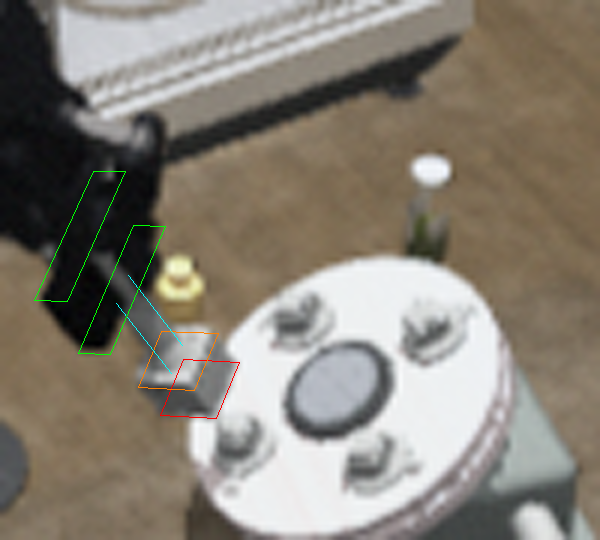

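View pics/k13t.png

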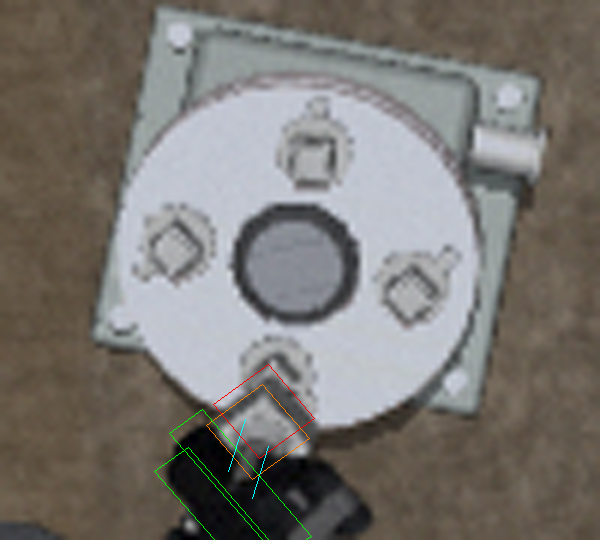

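Run:
```python
from plan import *
a,b=pickle.load(open('ab.pkl','rb'))
b['img']=cv2.imread('pics/t13.png')[:,:,::-1]
x0,y0,x1,y1=300,160,326,184; f=24
im=cv2.resize(b['img'][y0:y1,x0:x1][:,:,::-1],None,fx=f,fy=f,interpolation=2)
T=lambda q:((np.asarray(q)-[x0,y0]+.5)*f-.5).round().astype(int)
for th,c in ((1.571,(0,0,255)),(1.40,(0,160,0))):
    e=R.from_rotvec(n*-(th))
    H=head('top',.018)
    X=H+e.apply(np.array([sx*.00625*u+sy*.00625*v for sx,sy in ((1,1),(1,-1),(-1,-1),(-1,1))]))
    cv2.polylines(im,[T(projN(b,W(p,X))).reshape(-1,1,2)],True,c,1)
    X=head('top',.004)+R.from_rotvec(-n*(th-np.pi/2)).apply(np.array([.015*u+.003*v,.021*u+.003*v,.021*u-.003*v,.015*u-.003*v]))
    cv2.polylines(im,[T(projN(b,W(p,X))).reshape(-1,1,2)],True,c,1)
t=np.linspace(0,6.28,60)[:,None]
cv2.polylines(im,[T(projN(b,W(p,head('top',.004)+.015*(np.cos(t)*u+np.sin(t)*v)))).reshape(-1,1,2)],True,(255,0,0),1)
cv2.imwrite('pics/h13.png',im)
a['img']=cv2.imread('pics/s13.png')[:,:,::-1]
crop(a,'h13s.png',(328,168,352,188),30)
```

```text
(no output)
```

View pics/h13.png

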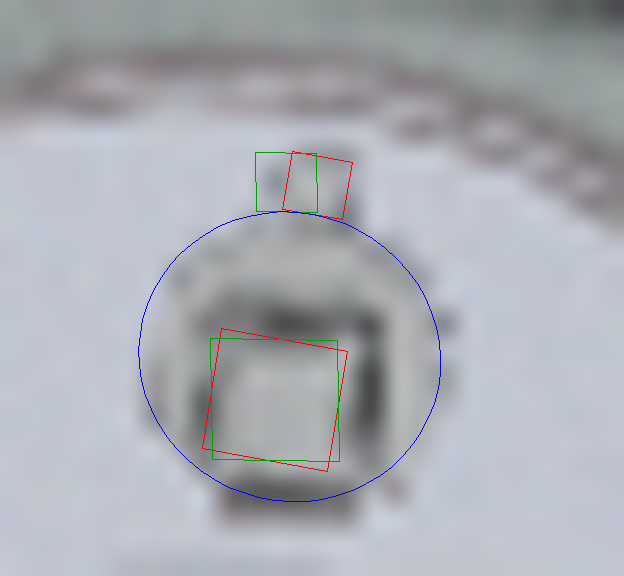

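View pics/h13s.png

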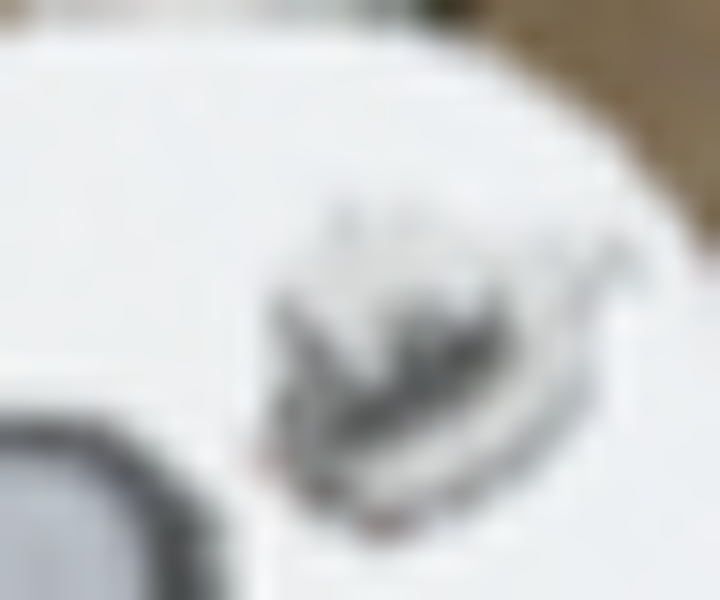

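Run:
```python
from plan import *
s,P,Q=cur()
P1,R1=at('top',-1.65,.045); _,P2,R2=plan(P,Q,P1,R1,8)
P1,R1=at('top',-1.65,.012); plan(P2,R2,P1,R1,3)
```

```text
max 0.0118 4.7
[[0.0079, 0.0089, 0.0, 0.0, 0.0, -4.7], [0.0072, 0.0095, -0.0001, 0.0, 0.0, -4.6], [0.0065, 0.0101, 0.0, 0.0, 0.0, -4.7], [0.0055, 0.0105, -0.0001, 0.0, 0.0, -4.7], [0.0047, 0.011, 0.0, 0.0, 0.0, -4.6], [0.0038, 0.0113, 0.0, 0.0, 0.0, -4.7], [0.0028, 0.0115, -0.0001, 0.0, 0.0, -4.6], [0.0019, 0.0118, 0.0, 0.0, 0.0, -4.7]]
max 0.011 0.0
[[0.0, 0.0, 0.011, 0.0, 0.0, 0.0], [0.0, 0.0, 0.011, 0.0, 0.0, 0.0], [0.0, 0.0, 0.011, 0.0, 0.0, 0.0]]
```

Request:
{"op": "play_rows", "data": {"steps": [[[0.0079, 0.0089, 0.0, 0.0, 0.0, -4.7], [0.0072, 0.0095, -0.0001, 0.0, 0.0, -4.6], [0.0065, 0.0101, 0.0, 0.0, 0.0, -4.7], [0.0055, 0.0105, -0.0001, 0.0, 0.0, -4.7], [0.0047, 0.011, 0.0, 0.0, 0.0, -4.6], [0.0038, 0.0113, 0.0, 0.0, 0.0, -4.7], [0.0028, 0.0115, -0.0001, 0.0, 0.0, -4.6], [0.0019, 0.0118, 0.0, 0.0, 0.0, -4.7], [0, 0, 0.01, 0, 0, 0], [0, 0, 0.006, 0, 0, 0]]], "squeeze": 115}}

```text
t: 24.6
tcp_pos: [0.5726, -0.2593, 0.2233]
tool_rot: [0.774, 0.594, 0.149, 0.164]
force: [0.3, 0.8, -1.8]
finger_gap: 0.174
```

Run:
```python
from plan import *;rep('top')
s,P,Q=cur()
P1,R1=at('top',-1.65,.014); plan(P,Q,P1,R1,2)
```

```text
24.6 0.174 F [ 0.3211  0.8144 -1.7668] T.n -0.017 [ 0.0305  0.371  -0.0373] (array([-1.9,  0.9, 27.9]), -1.651, 0.003) q [-0.6981  0.4671  1.7666  0.4218  0.5534 -0.7575]
max 0.007 0.1
[[-0.0003, 0.0009, 0.0069, -0.1, 0.0, 0.0], [-0.0003, 0.0009, 0.007, 0.0, -0.1, -0.1]]
```

Request:
{"op": "play_rows", "data": {"steps": [[[0, 0, 0.009, 0, 0, 0], [0, 0, 0.006, 0, 0, 0], [0, 0, 0, 0, 0, 0], [0, 0, 0.005, 0, 0, 0], [0, 0, 0.004, 0, 0, 0], [0, 0, 0.004, 0, 0, 0], [0, 0, 0, 0, 0, 0], [0, 0, 0, 0, 0, 0]]]}}

```text
t: 25.6
tcp_pos: [0.5849, -0.2619, 0.1992]
tool_rot: [0.773, 0.594, 0.15, 0.165]
force: [0.9, -0.1, -2.2]
finger_gap: 0.171
```

Run:
```python
from plan import *;rep('top')
```

```text
25.6 0.171 F [ 0.8846 -0.0849 -2.185 ] T.n 0.035 [0.2088 0.3652 0.1063] (array([-1. ,  0.5,  0.7]), -1.651, 0.001) q [-0.6867  0.5183  1.7588  0.4478  0.5086 -0.7792]
```

Seated again; turn hard against the stop.

Request:
{"op": "play_rows", "data": {"steps": [[[0, 0, 0, 0, 0, 8], [0, 0, 0, 0, 0, 8], [0, 0, 0, 0, 0, 5], [0, 0, 0, 0, 0, 0]]]}}

```text
t: 26.1
tcp_pos: [0.5856, -0.2615, 0.1998]
tool_rot: [0.868, 0.443, 0.178, 0.135]
force: [2.9, 3.3, -1.0]
finger_gap: 0.173
```

Run:
```python
from plan import *;rep('top')
```

```text
26.1 0.173 F [ 2.8949  3.285  -1.0149] T.n 0.18 [ 0.6639 -0.4285  0.5527] (array([0., 1., 1.]), -2.016, 0.002) q [-0.6857  0.5178  1.758   0.449   0.5089 -0.4141]
```

Request:
{"op": "play_rows", "data": {"steps": [[[0, 0, 0, 0, 0, 5], [0, 0, 0, 0, 0, 0]]]}}

```text
t: 26.35
tcp_pos: [0.5857, -0.2616, 0.1999]
tool_rot: [0.886, 0.405, 0.183, 0.128]
force: [4.8, 2.8, -1.6]
finger_gap: 0.171
```

Run:
```python
from plan import *;rep('top')
b=snap('top','t14.png')
s,P,Q=cur();key_overlay(b,P,Q,'k14t.png',(260,140,360,230))
```

```text
26.35 0.171 F [ 4.8488  2.8297 -1.6299] T.n 0.229 [ 0.6093 -0.5721  0.5943] (array([0.1, 0.9, 1. ]), -2.102, 0.001) q [-0.6858  0.5177  1.7578  0.4488  0.5088 -0.3273]
```

View pics/k14t.png

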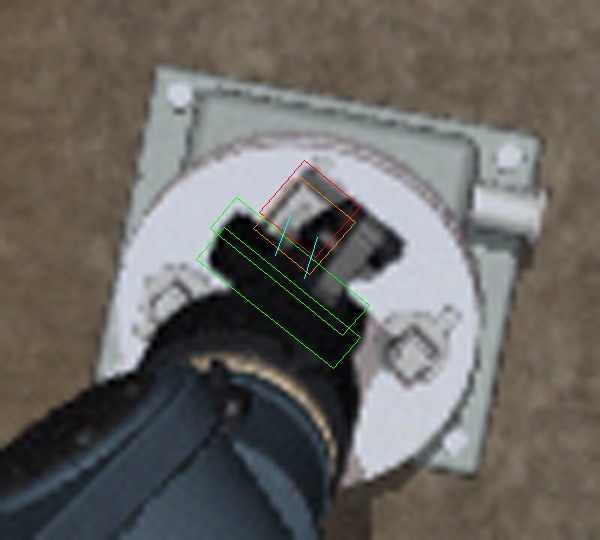

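Request:
{"op": "play_rows", "data": {"steps": [[[0, 0, 0, 0, 0, 6], [0, 0, 0, 0, 0, 4], [0, 0, 0, 0, 0, 0]]]}}

```text
t: 26.78
tcp_pos: [0.5859, -0.2617, 0.2]
tool_rot: [0.918, 0.326, 0.194, 0.111]
force: [4.7, 3.0, -1.5]
finger_gap: 0.171
```

Run:
```python
from plan import *;rep('top')
b=snap('top','t15.png')
s,P,Q=cur();key_overlay(b,P,Q,'k15t.png',(260,140,360,230))
```

```text
26.77 0.171 F [ 4.6897  2.9733 -1.5457] T.n 0.24 [ 0.5904 -0.5876  0.5987] (array([0.4, 0.8, 1.1]), -2.277, 0.002) q [-0.6857  0.5177  1.7576  0.4491  0.5085 -0.1527]
```

View pics/k15t.png

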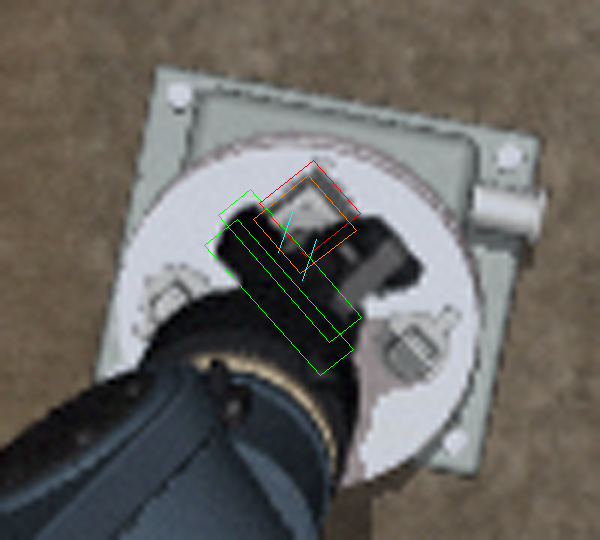

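Request:
{"op": "play_rows", "data": {"steps": [[[0, 0, 0, 0, 0, -8], [0, 0, -0.006, 0, 0, -4], [0, 0, -0.014, 0, 0, 0], [0, 0, -0.016, 0, 0, 0], [0, 0, -0.012, 0, 0, 0], [0.007, -0.008, 0, 0, 0, 0], [0.007, -0.01, 0, 0, 0, 0]]]}}

```text
t: 27.7
tcp_pos: [0.5596, -0.2355, 0.2388]
tool_rot: [0.88, 0.42, 0.181, 0.131]
force: [0.2, 0.4, -2.2]
finger_gap: 0.174
```

Run:
```python
from plan import *;rep('top')
b=snap('top','t16.png')
s,P,Q=cur();key_overlay(b,P,Q,'k16t.png',(260,140,360,230))
x0,y0,x1,y1=300,160,326,184; f=24
im=cv2.resize(b['img'][y0:y1,x0:x1][:,:,::-1],None,fx=f,fy=f,interpolation=2); cv2.imwrite('pics/h16.png',im)
```

```text
27.7 0.174 F [ 0.1534  0.4167 -2.2284] T.n 0.022 [0.1444 0.4219 0.0558] (array([-10.4,  21.8,  49.3]), -2.07, 0.001) q [-0.6775  0.4165  1.8068  0.4046  0.5541 -0.3034]
```

View pics/k16t.png

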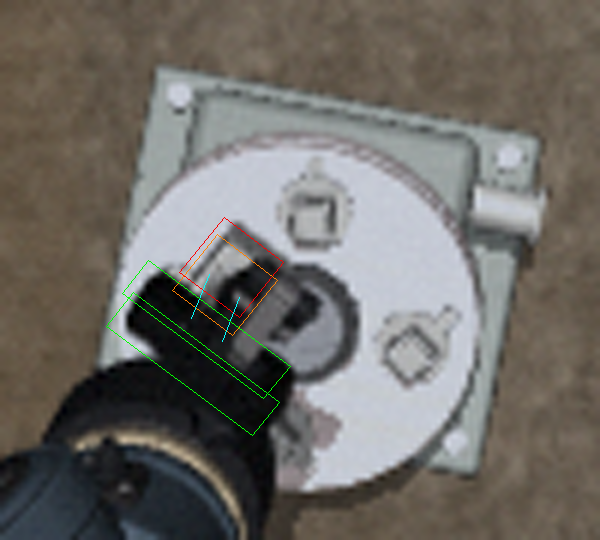

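View pics/h16.png

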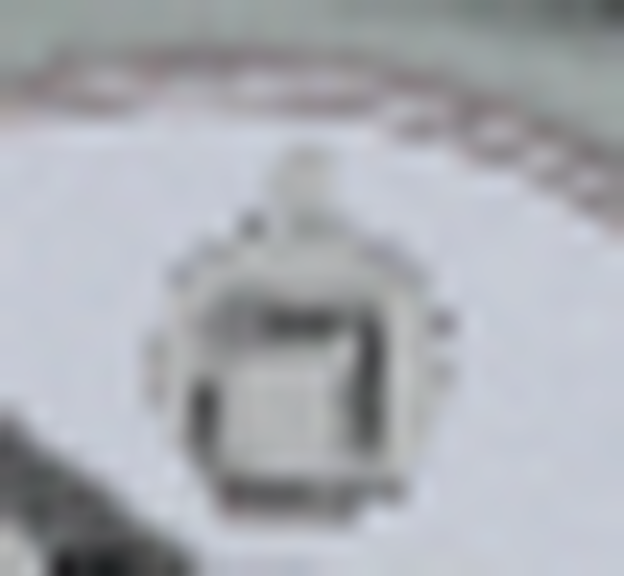

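```bash
cat >> plan.py <<'E'
def headov(s,k,ths,fn,box,f,dx=(0,0)):
    x0,y0,x1,y1=box
    im=cv2.resize(s['img'][y0:y1,x0:x1][:,:,::-1],None,fx=f,fy=f,interpolation=0)
    T=lambda q:((np.asarray(q)-[x0,y0]+.5+np.array(dx))*f-.5).round().astype(int)
    home={'top':0,'left':np.pi/2,'bottom':np.pi,'right':-np.pi/2}[k]
    for th,c in zip(ths,((0,0,255),(0,160,0))):
        for hh,w in ((.018,.00625),(.004,.008)):
            X=head(k,hh)+R.from_rotvec(n*-th).apply(np.array([sx*w*u+sy*w*v for sx,sy in ((1,1),(1,-1),(-1,-1),(-1,1))]))
            cv2.polylines(im,[T(projN(s,W(p,X))).reshape(-1,1,2)],True,c,1)
        X=head(k,.003)+R.from_rotvec(-n*(th-np.pi/2-home)).apply(np.array([.015*u+.003*v,.021*u+.003*v,.021*u-.003*v,.015*u-.003*v]))
        cv2.polylines(im,[T(projN(s,W(p,X))).reshape(-1,1,2)],True,c,1)
    t=np.linspace(0,6.28,60)[:,None]
    cv2.polylines(im,[T(projN(s,W(p,head(k,.004)+.015*(np.cos(t)*u+np.sin(t)*v)))).reshape(-1,1,2)],True,(255,0,0),1)
    cv2.imwrite('pics/'+fn,im)
E
python3 - <<'E'
from plan import *
a,b=pickle.load(open('ab.pkl','rb'))
a['img']=cv2.imread('pics/s13.png')[:,:,::-1]
headov(a,'top',(1.571,1.4),'h13s2.png',(328,166,354,190),22)
b['img']=cv2.imread('pics/t16.png')[:,:,::-1]
headov(b,'top',(1.571,1.4),'h16t.png',(300,160,326,184),22,dx=(.3,.2))
x=np.hstack([cv2.imread('pics/h13s2.png'),cv2.imread('pics/h16t.png')]); cv2.imwrite('pics/h16b.png',cv2.resize(x,(800,int(800*x.shape[0]/x.shape[1])),interpolation=cv2.INTER_AREA))
E
```

```text
(no output)
```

View pics/h13s2.png

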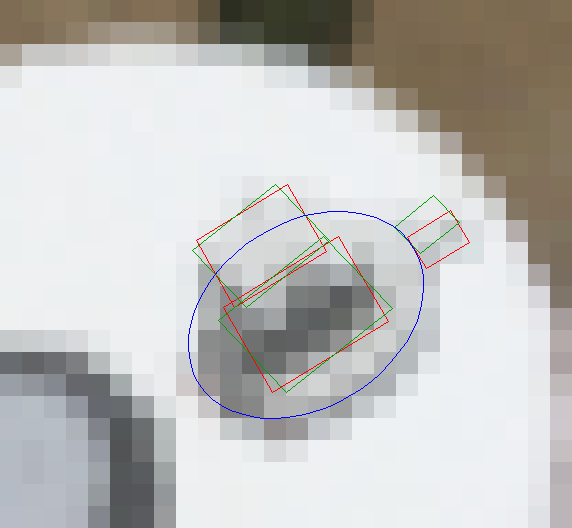

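View pics/h16t.png

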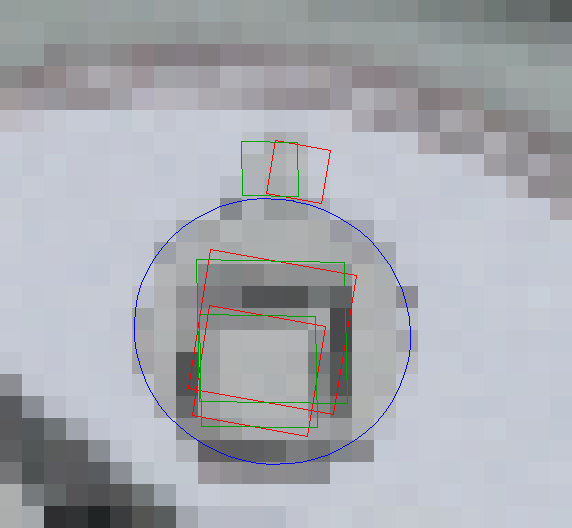

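Run:
```python
from plan import *
g=lambda f:cv2.imread('pics/'+f).astype(int)[160:184,300:326,1]
A,B=g('t13.png'),g('t16.png')
d=B-A
print(d[4:22,4:22])
# t12 too
```

```text
[[   7    4    3   -1    7    7    6    2    6    2    5    2    7    1
     3    2    1    9]
 [   6    4    5    2    6    3    5    5    3    8    7    7    7    6
     3   -1    0    3]
 [  -1    2    2    3    1    6    7    5    5   25   41    5    2    2
     5    2    0   -2]
 [   0    6    3    2    6    1    5   31   -3    8   32    6    1    2
    10    3    3    2]
 [   2    3    5   -1    5    1   -1    7    3    3   56    5    4    0
     6    2    3   -1]
 [   3    3    3    5    7    5  -27    6    6   10   41    3    6    6
     1    2    4    4]
 [   5    1    4    4    0    5    7    3    5    2    1    4    5    6
     1    7    6    6]
 [   5    4    3    6    1    5    1    5    3    2    3    1    0    8
     4    1    8    9]
 [   2    5    5    9    6    7    0    4    1   -3    4  -16    4    6
     2    2    4    5]
 [   4    3    2    2   15   -2    1    2    1  -20    3    6    5    4
    -1    6    4    5]
 [   7    3  -15    6    5   -7   -3    5    8   10   -4  -38    1    3
     5    3    5    2]
 [   4    4   10    4    3   20    4    5    6   -3  -15   -5    6    6
     4    4    0    3]
 [   1    9   11    0  -24    3    5    5    0    0  -30   13    4    3
    17    5    6   -1]
 [   2    1   44    2  -20    4    5    7    1    7    4   -1    2   -1
     7    3    5    6]
 [   5    3    3    6  -22    2    0    6    3    0   -1   -9    6    7
     5    4    2    1]
 [   1    2    5    7   -6  -25   12    3    4    0   -3   14    1    1
     3    6    7    7]
 [ -57   -5    8    2  -16  -17    2    6    5   14   -9  -40  -15    4
     4    9    3    3]
 [-104  -54   -5    3    5    7    6   -1    5    2   -3    0    0    6
     4    4    5    4]]
```

Run:
```python
from plan import *
s,P,Q=cur()
P1,R1=at('top',-1.62,.030); _,P2,R2=plan(P,Q,P1,R1,4)
P1,R1=at('top',-1.62,.012); plan(P2,R2,P1,R1,2)
```

```text
max 0.0056 6.5
[[-0.0038, 0.0056, 0.0047, -0.1, 0.0, -6.4], [-0.0044, 0.0051, 0.0047, 0.0, -0.1, -6.5], [-0.0049, 0.0047, 0.0047, -0.1, 0.0, -6.4], [-0.0054, 0.004, 0.0047, -0.1, 0.0, -6.4]]
max 0.009 0.0
[[0.0, 0.0, 0.009, 0.0, 0.0, 0.0], [0.0, 0.0, 0.009, 0.0, 0.0, 0.0]]
```

Request:
{"op": "play_rows", "data": {"steps": [[[-0.0038, 0.0056, 0.0047, -0.1, 0.0, -6.4], [-0.0044, 0.0051, 0.0047, 0.0, -0.1, -6.5], [-0.0049, 0.0047, 0.0047, -0.1, 0.0, -6.4], [-0.0054, 0.004, 0.0047, -0.1, 0.0, -6.4], [0, 0, 0, 0, 0, 0]]]}}

```text
t: 28.38
tcp_pos: [0.5747, -0.263, 0.2262]
tool_rot: [0.765, 0.604, 0.147, 0.169]
force: [0.3, -0.3, -1.3]
finger_gap: 0.174
```

Run:
```python
from plan import *;rep('top')
s,P,Q=cur()
b=snap('top','t17.png');key_overlay(b,P,Q,'k17t.png',(260,140,360,230))
P1,R1=at('top',-1.62,.012); plan(P,Q,P1,R1,2)
```

```text
28.38 0.174 F [ 0.3498 -0.299  -1.3498] T.n 0.002 [0.0837 0.3158 0.0143] (array([ 2.3, -2.7, 29.4]), -1.622, 0.003) q [-0.7007  0.4659  1.7593  0.4204  0.5561 -0.7855]
max 0.0087 0.1
[[0.0012, -0.0011, 0.0087, 0.1, 0.0, -0.1], [0.0012, -0.0011, 0.0087, 0.1, 0.1, 0.0]]
```

View pics/k17t.png

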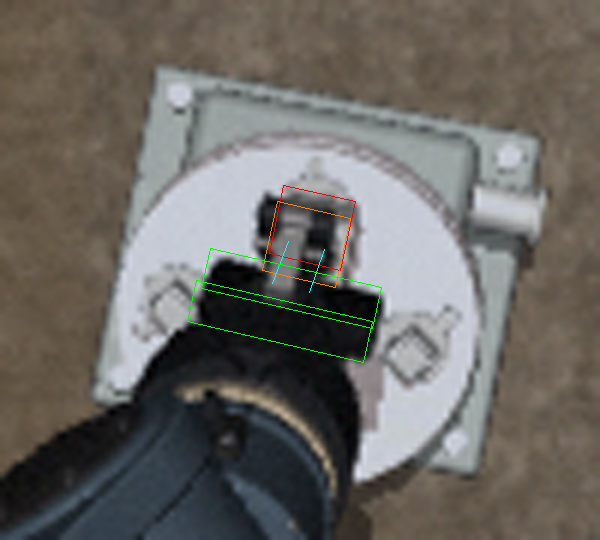

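Request:
{"op": "play_rows", "data": {"steps": [[[0.0012, -0.0011, 0.0087, 0.1, 0.0, -0.1], [0.0012, -0.0011, 0.0087, 0.1, 0.1, 0.0], [0, 0, 0, 0, 0, 0], [0, 0, 0.005, 0, 0, 0], [0, 0, 0.006, 0, 0, 0], [0, 0, 0, 0, 0, 0], [0, 0, 0, 0, 0, 0]]]}}

```text
t: 29.3
tcp_pos: [0.5855, -0.2623, 0.2003]
tool_rot: [0.764, 0.606, 0.147, 0.168]
force: [0.7, 1.6, -3.9]
finger_gap: 0.172
```

Run:
```python
from plan import *;rep('top')
```

```text
29.3 0.172 F [ 0.6749  1.5543 -3.8545] T.n 0.039 [0.5479 0.2678 0.2803] (array([0.2, 0.2, 1.4]), -1.619, 0.001) q [-0.6865  0.5174  1.7564  0.4453  0.5111 -0.8075]
```

Turn to -2.2 (33°), observing torque, then a little more.

Request:
{"op": "play_rows", "data": {"steps": [[[0, 0, 0, 0, 0, 9], [0, 0, 0, 0, 0, 9], [0, 0, 0, 0, 0, 7], [0, 0, 0, 0, 0, 0]]]}}

```text
t: 29.8
tcp_pos: [0.5856, -0.2618, 0.2005]
tool_rot: [0.877, 0.427, 0.18, 0.132]
force: [2.3, 4.2, -3.2]
finger_gap: 0.168
```

Run:
```python
from plan import *;rep('top')
```

```text
29.8 0.168 F [ 2.3434  4.1872 -3.199 ] T.n 0.119 [ 1.0071 -0.0125  0.6113] (array([0.2, 0.8, 1.6]), -2.054, 0.002) q [-0.686   0.5169  1.7565  0.4459  0.5119 -0.3727]
```

Request:
{"op": "play_rows", "data": {"steps": [[[0, 0, 0, 0, 0, 6], [0, 0, 0, 0, 0, 4], [0, 0, 0, 0, 0, 0]]]}}

```text
t: 30.18
tcp_pos: [0.5859, -0.2619, 0.2007]
tool_rot: [0.91, 0.348, 0.191, 0.115]
force: [3.8, 5.0, -2.0]
finger_gap: 0.171
```

Run:
```python
from plan import *;rep('top')
```

```text
30.18 0.171 F [ 3.7682  5.0261 -1.9594] T.n -0.063 [ 1.1496 -0.2104  0.4945] (array([0.6, 0.7, 1.6]), -2.229, 0.002) q [-0.686   0.5169  1.7562  0.4467  0.5118 -0.1982]
```

Run:
```python
from plan import *;rep('top')
s,P,Q=cur()
b=snap('top','t18.png');a=snap('scene','s18.png')
key_overlay(a,P,Q,'k18s.png',(290,125,390,215));key_overlay(b,P,Q,'k18t.png',(270,145,345,205),8)
```

```text
30.18 0.171 F [ 3.7682  5.0261 -1.9594] T.n -0.063 [ 1.1496 -0.2104  0.4945] (array([0.6, 0.7, 1.6]), -2.229, 0.002) q [-0.686   0.5169  1.7562  0.4467  0.5118 -0.1982]
```

View pics/k18s.png

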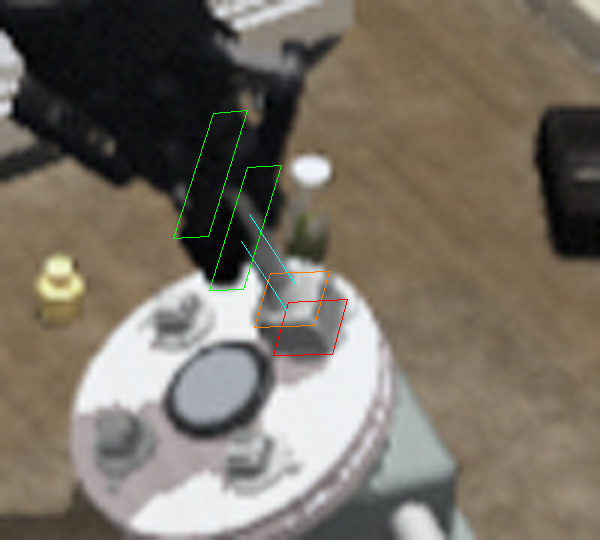

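View pics/k18t.png

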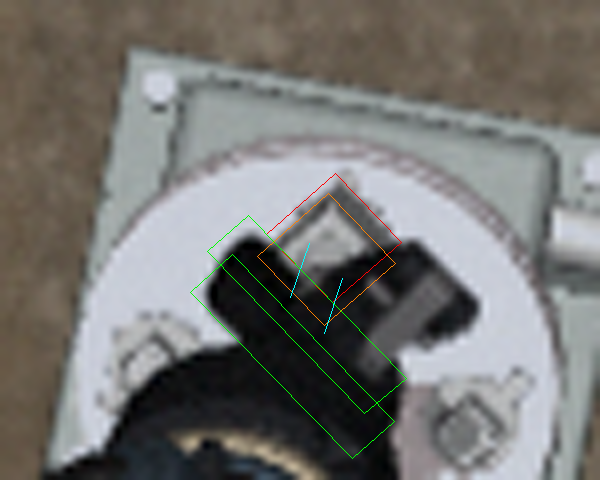

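Run:
```python
from plan import *
a,b=pickle.load(open('ab.pkl','rb'))
ims=[]
for f in ('t12','t13','t16','t18'):
    b['img']=cv2.imread(f'pics/{f}.png')[:,:,::-1]
    headov(b,'top',(1.571,1.4),'tmp.png',(303,160,325,184),17,dx=(.3,.2)); ims.append(cv2.imread('pics/tmp.png'))
cv2.imwrite('pics/cmp.png',np.vstack([np.hstack(ims[:2]),np.hstack(ims[2:])])[:, :])
```

```text
(no output)
```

View pics/cmp.png

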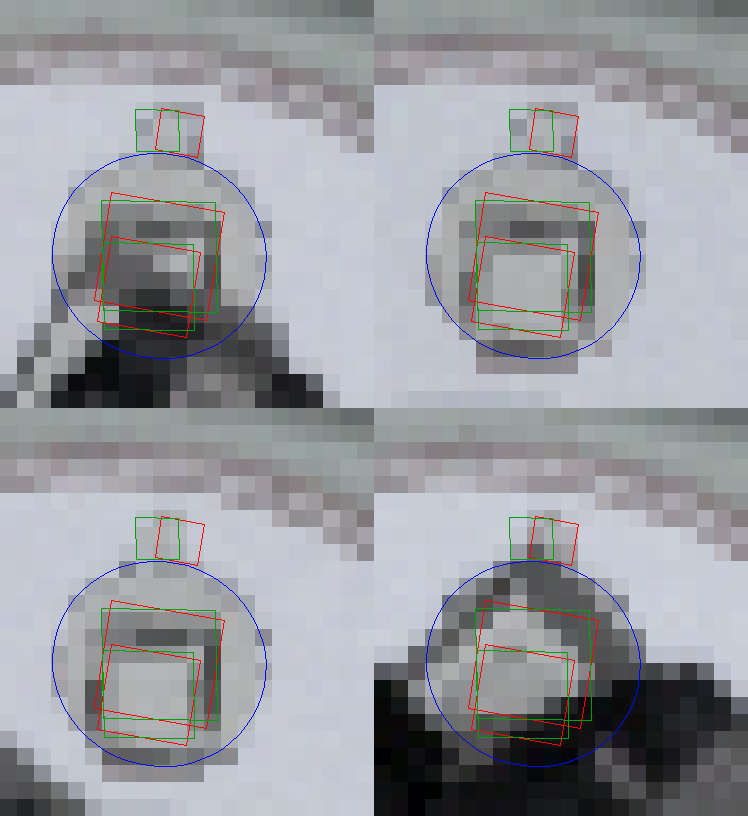

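Request:
{"op": "play_rows", "data": {"steps": [[[0, 0, 0, 0, 0, -2], [0, 0, -0.006, 0, 0, 0], [0, 0, -0.014, 0, 0, 0], [0, 0, -0.016, 0, 0, 0], [0, 0, -0.012, 0, 0, 0], [0, 0, 0, 0, 0, 0]]]}}

```text
t: 31.02
tcp_pos: [0.5651, -0.2599, 0.2461]
tool_rot: [0.904, 0.363, 0.189, 0.122]
force: [-0.7, -0.2, -2.2]
finger_gap: 0.175
```

Run:
```python
from plan import *;rep('top')
b=snap('top','t19.png')
s,P,Q=cur();key_overlay(b,P,Q,'k19t.png',(260,140,360,230))
headov(b,'top',(1.571,1.4),'tmp.png',(303,160,325,184),17,dx=(.3,.2))
P1,R1=at('bottom',-.70-np.pi/2,.045); plan(P,Q,P1,R1,8)
```

```text
31.02 0.175 F [-0.701  -0.1565 -2.178 ] T.n 0.049 [0.0121 0.3805 0.0273] (array([ 2. , -1.5, 51.6]), -2.195, 0.005) q [-0.7082  0.4236  1.7651  0.4021  0.5901 -0.1967]
max 0.0099 0.6
[[-0.007, -0.0099, 0.0007, 0.0, 0.0, 0.5], [-0.0071, -0.0099, 0.0007, 0.0, 0.0, 0.6], [-0.0072, -0.0098, 0.0007, 0.1, 0.0, 0.5], [-0.0073, -0.0097, 0.0008, 0.0, 0.0, 0.6], [-0.0073, -0.0097, 0.0007, 0.0, 0.0, 0.5], [-0.0075, -0.0096, 0.0007, 0.0, 0.0, 0.6], [-0.0075, -0.0095, 0.0007, 0.1, 0.0, 0.5], [-0.0077, -0.0094, 0.0008, 0.0, 0.0, 0.6]]
```

View pics/tmp.png

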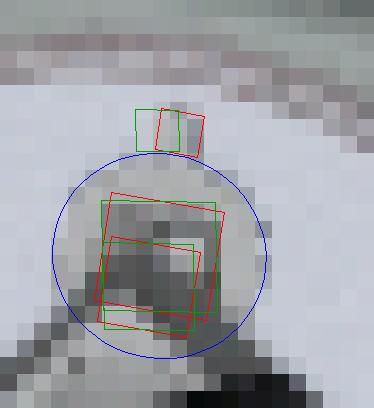

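View pics/k19t.png

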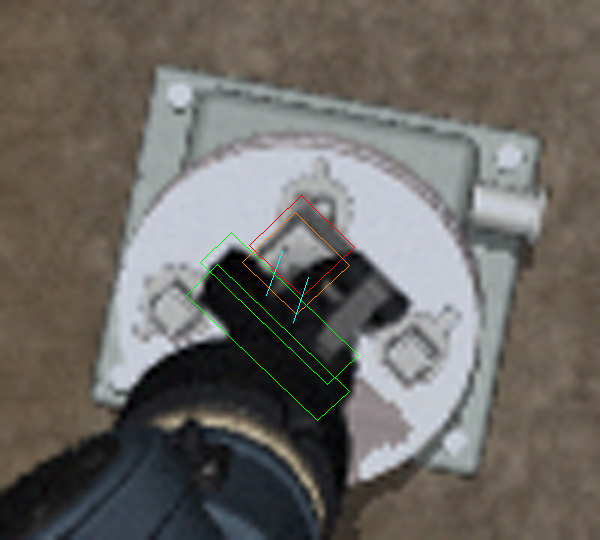

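Request:
{"op": "play_rows", "data": {"steps": [[[-0.007, -0.0099, 0.0007, 0.0, 0.0, 0.7], [-0.0071, -0.0099, 0.0007, 0.0, 0.0, 0.7], [-0.0072, -0.0098, 0.0007, 0.1, 0.0, 0.7], [-0.0073, -0.0097, 0.0008, 0.0, 0.0, 0.7], [-0.0073, -0.0097, 0.0007, 0.0, 0.0, 0.7], [-0.0075, -0.0096, 0.0007, 0.0, 0.0, 0.7], [-0.0075, -0.0095, 0.0007, 0.1, 0.0, 0.7], [-0.0077, -0.0094, 0.0008, 0.0, 0.0, 0.7], [0, 0, 0, 0, 0, 0]]]}}

```text
t: 32.2
tcp_pos: [0.4808, -0.2413, 0.1958]
tool_rot: [0.922, 0.319, 0.193, 0.108]
force: [-0.7, 0.5, -0.9]
finger_gap: 0.173
```

Run:
```python
from plan import *;rep('bottom')
s,P,Q=cur()
P1,R1=at('bottom',-.73-np.pi/2,.012); plan(P,Q,P1,R1,3)
```

```text
32.2 0.173 F [-0.6712  0.4772 -0.8986] T.n 0.02 [0.0383 0.3848 0.0072] (array([-2.3,  2.1, 43.8]), -2.294, 0.005) q [-0.8065  0.4209  2.0023  0.6547  0.431  -0.4623]
max 0.0106 0.2
[[0.0, 0.0009, 0.0106, -0.1, 0.0, 0.1], [0.0, 0.001, 0.0106, -0.1, 0.0, 0.1], [-0.0001, 0.0009, 0.0106, -0.1, 0.0, 0.2]]
```

Request:
{"op": "play_rows", "data": {"steps": [[[0.0, 0.0005, 0.0106, 0, 0.0, 0.1], [0.0, 0.0005, 0.0106, 0, 0.0, 0.1], [-0.0001, 0.0005, 0.0106, 0, 0.0, 0.2], [0, 0, 0, 0, 0, 0], [0, 0, 0, 0, 0, 0]]]}}

```text
t: 32.83
tcp_pos: [0.4962, -0.2452, 0.168]
tool_rot: [0.922, 0.316, 0.194, 0.108]
force: [-0.7, -0.0, -1.4]
finger_gap: 0.171
```

Run:
```python
from plan import *;rep('bottom')
s,P,Q=cur()
P1,R1=at('bottom',-.73-np.pi/2,.001); plan(P,Q,P1,R1,3)
b=snap('top','t20.png')
s,P,Q=cur();key_overlay(b,P,Q,'k20t.png',(260,150,360,240))
```

```text
32.83 0.171 F [-0.7128 -0.0108 -1.4065] T.n -0.022 [ 0.1172  0.3538 -0.0002] (array([ 0. ,  0.9, 11.9]), -2.3, 0.003) q [-0.7871  0.4921  1.99    0.7388  0.3771 -0.5317]
max 0.0037 0.1
[[-0.0002, 0.0001, 0.0036, -0.1, 0.0, 0.0], [-0.0003, 0.0001, 0.0037, 0.0, 0.0, 0.0], [-0.0002, 0.0001, 0.0036, -0.1, 0.0, 0.1]]
```

View pics/k20t.png

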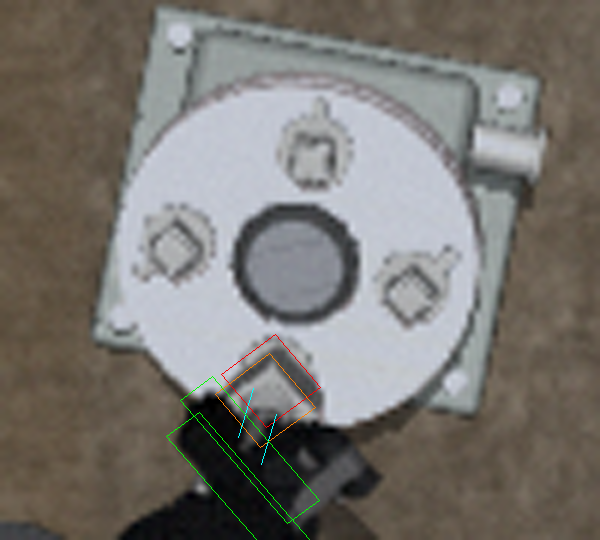

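Request:
{"op": "play_rows", "data": {"steps": [[[-0.0002, 0.0001, 0.0036, 0, 0.0, 0.0], [-0.0003, 0.0001, 0.0037, 0.0, 0.0, 0.0], [-0.0002, 0.0001, 0.0036, 0, 0.0, 0], [0, 0, 0, 0, 0, 0], [0, 0, 0, 0, 0, 0]]]}}

```text
t: 33.5
tcp_pos: [0.5008, -0.2468, 0.1583]
tool_rot: [0.922, 0.316, 0.194, 0.108]
force: [3.9, 1.5, -3.1]
finger_gap: 0.173
```

Run:
```python
from plan import *;rep('bottom')
```

```text
33.5 0.173 F [ 3.8883  1.4628 -3.1176] T.n 0.03 [ 0.4434 -0.2877  0.2694] (array([0.2, 0.2, 1.1]), -2.3, 0.003) q [-0.7825  0.5162  1.986   0.7745  0.3605 -0.5657]
```

Request:
{"op": "play_rows", "data": {"steps": [[[0, 0, 0, 0, 0, 6], [0, 0, 0, 0, 0, 9], [0, 0, 0, 0, 0, 9], [0, 0, 0, 0, 0, 9], [0, 0, 0, 0, 0, 9], [0, 0, 0, 0, 0, 9], [0, 0, 0, 0, 0, 8], [0, 0, 0, 0, 0, 6], [0, 0, 0, 0, 0, 4], [0, 0, 0, 0, 0, 0]]]}}

```text
t: 34.75
tcp_pos: [0.5016, -0.2472, 0.159]
tool_rot: [0.939, -0.262, 0.222, -0.021]
force: [4.6, 2.1, -1.1]
finger_gap: 0.17
```

Run:
```python
from plan import *;rep('bottom')
```

```text
34.75 0.17 F [ 4.5719  2.0606 -1.0637] T.n 0.2 [ 0.3249 -0.8747  0.4532] (array([ 1.4, -0.1,  1.3]), 2.78, 0.002) q [-0.782   0.5156  1.9847  0.775   0.3606  0.6386]
```

Request:
{"op": "play_rows", "data": {"steps": [[[0, 0, 0, 0, 0, 5], [0, 0, 0, 0, 0, 5], [0, 0, 0, 0, 0, 0]]]}}

```text
t: 35.12
tcp_pos: [0.5014, -0.2474, 0.159]
tool_rot: [0.913, -0.342, 0.219, -0.04]
force: [4.6, 1.1, -1.1]
finger_gap: 0.17
```

Run:
```python
from plan import *;rep('bottom')
```

```text
35.12 0.17 F [ 4.5947  1.1353 -1.1479] T.n 0.073 [ 0.2859 -0.8766  0.2935] (array([ 1.3, -0.4,  1.3]), 2.606, 0.001) q [-0.7823  0.5156  1.9848  0.775   0.3599  0.8121]
```

Request:
{"op": "play_rows", "data": {"steps": [[[0, 0, 0, 0, 0, 3], [0, 0, 0, 0, 0, 0]]]}}

```text
t: 35.38
tcp_pos: [0.5014, -0.2475, 0.159]
tool_rot: [0.904, -0.366, 0.218, -0.045]
force: [5.1, 1.7, -0.7]
finger_gap: 0.171
```

Run:
```python
from plan import *;rep('bottom')
b=snap('top','t21.png');a=snap('scene','s21.png')
s,P,Q=cur();key_overlay(a,P,Q,'k21s.png',(270,135,370,225));key_overlay(b,P,Q,'k21t.png',(260,150,360,240))
```

```text
35.38 0.171 F [ 5.0514  1.68   -0.7172] T.n 0.231 [ 0.1446 -0.8207  0.397 ] (array([ 1.3, -0.5,  1.4]), 2.554, 0.001) q [-0.7824  0.5155  1.9848  0.7747  0.3599  0.8637]
```

View pics/k21t.png

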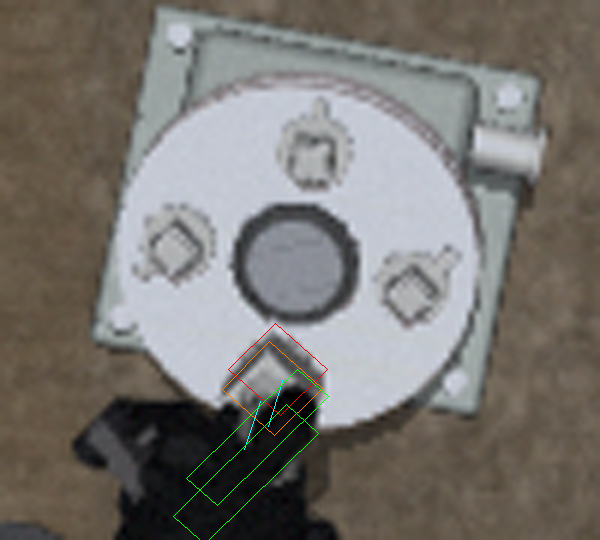

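View pics/k21s.png

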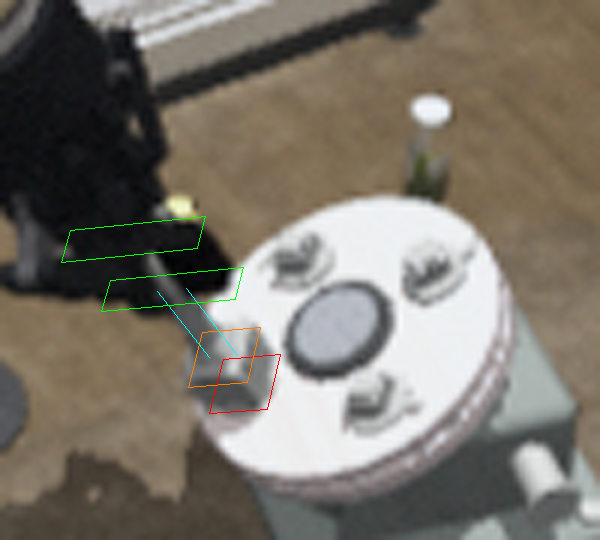

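Request:
{"op": "play_rows", "data": {"steps": [[[0, 0, 0, 0, 0, 3], [0, 0, 0, 0, 0, -2], [0, 0, -0.006, 0, 0, 0], [0, 0, -0.014, 0, 0, 0], [0, 0, -0.016, 0, 0, 0], [0, 0, -0.014, 0, 0, 0], [0, 0, 0, 0, 0, 0], [0, 0, 0, 0, 0, 0]]]}}

```text
t: 36.48
tcp_pos: [0.479, -0.2431, 0.2033]
tool_rot: [0.9, -0.375, 0.217, -0.048]
force: [-0.4, -0.4, -1.6]
finger_gap: 0.171
```

Run:
```python
from plan import *;rep('bottom')
b=snap('top','t22.png');a=snap('scene','s22.png')
s,P,Q=cur();key_overlay(a,P,Q,'k22s.png',(270,135,370,225));key_overlay(b,P,Q,'k22t.png',(260,150,360,240))
headov(a,'bottom',(1.571,1.4),'tmp.png',(294,182,324,212),20)
headov(b,'bottom',(1.571,1.4),'tmp2.png',(292,195,322,225),20,dx=(.3,.2))
for k in (1,2):
    P1,R1=at('left',-.75-k*np.pi/2,.045); plan(P,Q,P1,R1,9)
```

```text
36.48 0.171 F [-0.423  -0.3591 -1.6221] T.n 0.015 [0.077  0.3548 0.0225] (array([-0.2, -0.2, 51.2]), 2.535, 0.003) q [-0.8129  0.4051  1.9978  0.6338  0.4483  1.0101]
max 0.0075 9.1
[[0.0013, -0.0074, 0.0007, 0.0, 0.0, -9.1], [0.0025, -0.0072, 0.0006, 0.0, 0.0, -9.1], [0.0036, -0.0066, 0.0007, -0.1, 0.0, -9.1], [0.0046, -0.0061, 0.0006, 0.0, 0.1, -9.1], [0.0055, -0.0052, 0.0006, 0.0, 0.0, -9.0], [0.0062, -0.0042, 0.0007, 0.0, 0.0, -9.1], [0.0069, -0.0033, 0.0006, 0.0, 0.0, -9.1], [0.0072, -0.0021, 0.0007, 0.0, 0.0, -9.1], [0.0075, -0.001, 0.0006, -0.1, 0.0, -9.1]]
max 0.0076 1.0
[[0.0013, -0.0074, 0.0007, 0.0, 0.0, 0.9], [0.0012, -0.0075, 0.0006, 0.0, 0.0, 0.9], [0.0011, -0.0075, 0.0007, 0.0, 0.1, 0.9], [0.001, -0.0075, 0.0006, 0.0, 0.0, 0.9], [0.0009, -0.0075, 0.0007, 0.0, 0.0, 1.0], [0.0007, -0.0076, 0.0006, 0.0, 0.0, 0.9], [0.0006, -0.0075, 0.0007, 0.0, 0.1, 0.9], [0.0005, -0.0075, 0.0006, 0.0, 0.0, 0.9], [0.0003, -0.0076, 0.0007, 0.0, 0.0, 0.9]]
```

View pics/k22t.png

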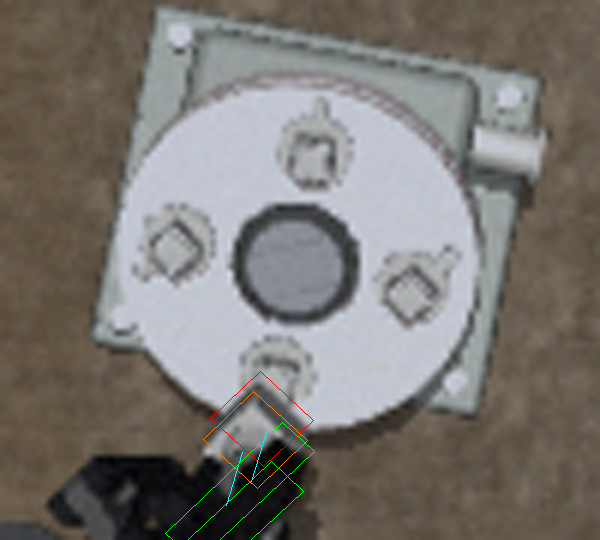

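View pics/tmp.png

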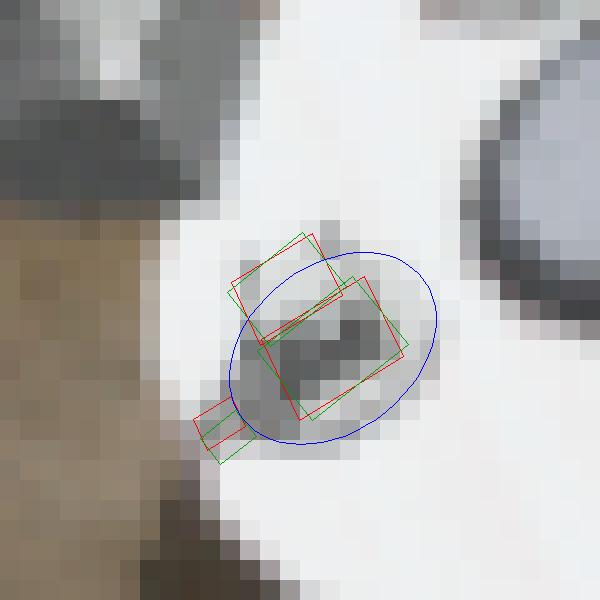

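View pics/tmp2.png

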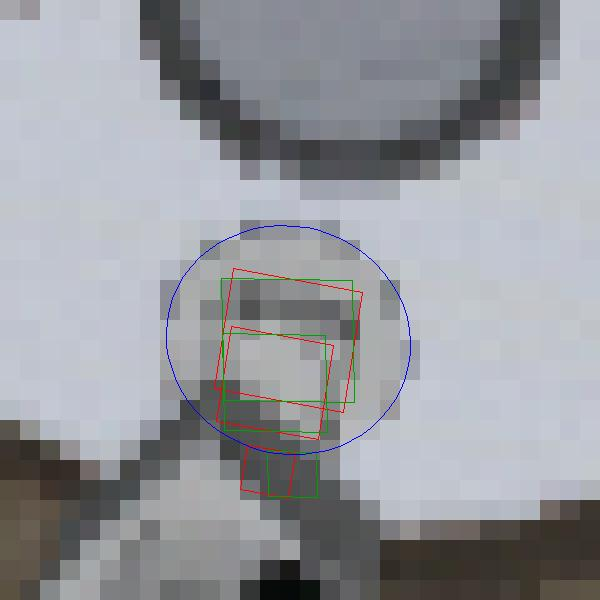

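Request:
{"op": "play_rows", "data": {"steps": [[[0.0013, -0.0074, 0.0007, 0.0, 0.0, -9.1], [0.0025, -0.0072, 0.0006, 0.0, 0.0, -9.1], [0.0036, -0.0066, 0.0007, -0.1, 0.0, -9.1], [0.0046, -0.0061, 0.0006, 0.0, 0.1, -9.1], [0.0055, -0.0052, 0.0006, 0.0, 0.0, -9.0], [0.0062, -0.0042, 0.0007, 0.0, 0.0, -9.1], [0.0069, -0.0033, 0.0006, 0.0, 0.0, -9.1], [0.0072, -0.0021, 0.0007, 0.0, 0.0, -9.1], [0.0075, -0.001, 0.0006, -0.1, 0.0, -9.1], [0, 0, 0, 0, 0, 0]]]}}

```text
t: 37.83
tcp_pos: [0.5331, -0.2034, 0.2185]
tool_rot: [0.926, 0.306, 0.195, 0.107]
force: [-0.4, 0.9, -1.7]
finger_gap: 0.171
```

Run:
```python
from plan import *;rep('left')
b=snap('top','t23.png');a=snap('scene','s23.png')
s,P,Q=cur();key_overlay(b,P,Q,'k23t.png',(260,140,360,230))
headov(a,'bottom',(1.571,1.4),'tmp.png',(294,182,324,212),13)
headov(b,'bottom',(1.571,1.4),'tmp2.png',(292,195,322,225),13,dx=(.3,.2))
cv2.imwrite('pics/b23.png',np.hstack([cv2.imread('pics/tmp.png'),cv2.imread('pics/tmp2.png')]))
P1,R1=at('left',-.75-np.pi/2,.012); plan(P,Q,P1,R1,3)
```

```text
37.83 0.171 F [-0.3961  0.8757 -1.7357] T.n -0.005 [0.0863 0.3383 0.0058] (array([ 0.1,  0.5, 44.9]), -2.322, 0.001) q [-0.658   0.4074  1.9152  0.4675  0.4569 -0.109 ]
max 0.011 0.1
[[0.0, 0.0001, 0.011, 0.0, 0.0, 0.0], [0.0, 0.0, 0.011, 0.0, 0.0, -0.1], [0.0, 0.0001, 0.011, 0.0, 0.0, 0.0]]
```

View pics/b23.png

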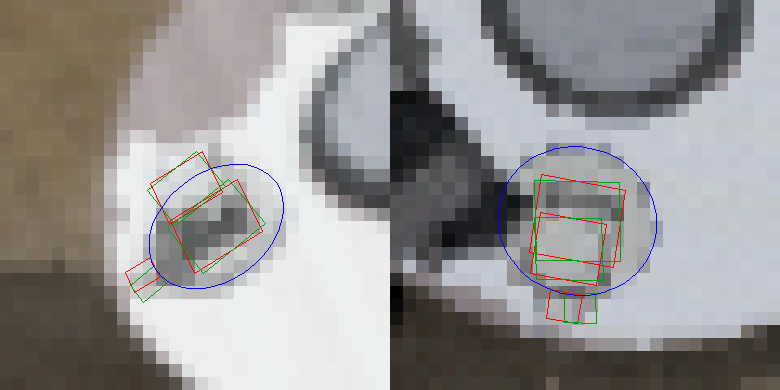

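View pics/k23t.png

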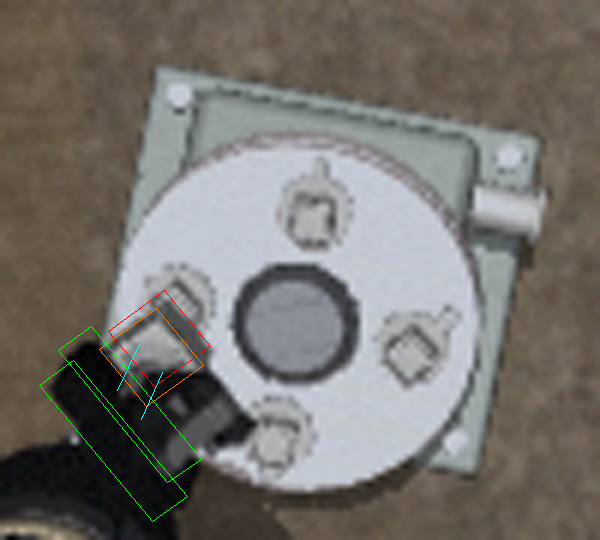

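Run:
```python
from plan import *
a=cv2.imread('pics/s23.png');b=cv2.imread('pics/t23.png');a0=cv2.imread('pics/s0.png')
e=lambda im,bx,g:cv2.resize(np.clip((im[bx[1]:bx[3],bx[0]:bx[2]].astype(float)-g)*255/(255-g),0,255).astype(np.uint8),None,fx=17,fy=17,interpolation=0)
x=np.hstack([e(a,(296,188,318,212),120),e(b,(294,200,318,224),90)])
cv2.imwrite('pics/bz.png',x)
```

```text
(no output)
```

View pics/bz.png

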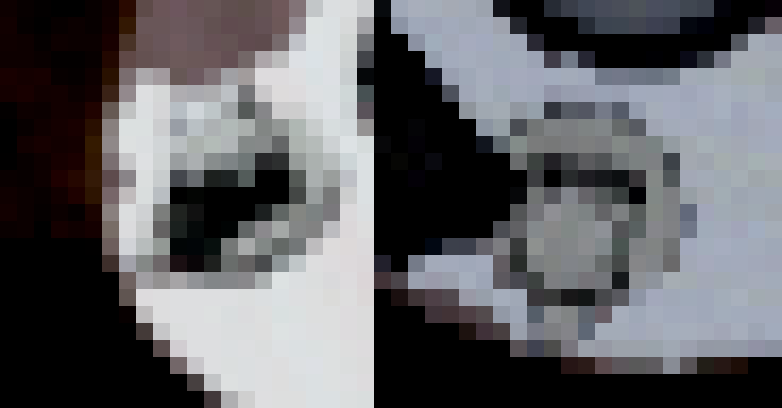

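Request:
{"op": "play_rows", "data": {"steps": [[[0.0, 0.0001, 0.011, 0.0, 0.0, 0.0], [0.0, 0.0, 0.011, 0.0, 0.0, 0], [0.0, 0.0001, 0.011, 0.0, 0.0, 0.0], [0, 0, 0, 0, 0, 0], [0, 0, 0.004, 0, 0, 0], [0, 0, 0.004, 0, 0, 0], [0, 0, 0.003, 0, 0, 0], [0, 0, 0, 0, 0, 0], [0, 0, 0, 0, 0, 0]]]}}

```text
t: 39.05
tcp_pos: [0.5521, -0.2076, 0.1795]
tool_rot: [0.925, 0.306, 0.196, 0.108]
force: [2.0, 1.0, -2.2]
finger_gap: 0.169
```

Run:
```python
from plan import *;rep('left')
b=cv2.imread('pics/t23.png')
bx=(300,160,324,184);g=90
cv2.imwrite('pics/tz.png',cv2.resize(np.clip((b[bx[1]:bx[3],bx[0]:bx[2]].astype(float)-g)*255/(255-g),0,255).astype(np.uint8),None,fx=17,fy=17,interpolation=0))
```

```text
39.05 0.169 F [ 2.0337  0.9921 -2.2287] T.n 0.015 [ 0.3285 -0.186   0.1891] (array([ 0.7, -0.2,  1.3]), -2.321, 0.001) q [-0.6396  0.4989  1.9044  0.544   0.3789 -0.1792]
```

View pics/tz.png

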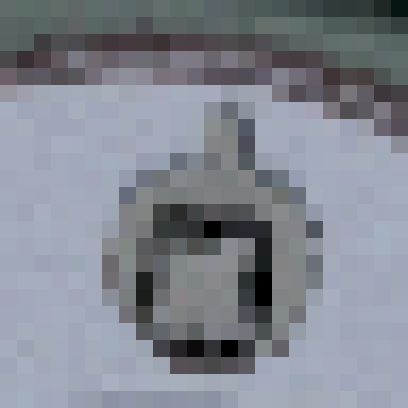

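Request:
{"op": "play_rows", "data": {"steps": [[[0, 0, 0, 0, 0, 6], [0, 0, 0, 0, 0, 9], [0, 0, 0, 0, 0, 9], [0, 0, 0, 0, 0, 9], [0, 0, 0, 0, 0, 9], [0, 0, 0, 0, 0, 9], [0, 0, 0, 0, 0, 9], [0, 0, 0, 0, 0, 9], [0, 0, 0, 0, 0, 5], [0, 0, 0, 0, 0, 0]]]}}

```text
t: 40.3
tcp_pos: [0.5528, -0.2082, 0.1802]
tool_rot: [0.923, -0.312, 0.222, -0.031]
force: [3.9, 1.1, -0.4]
finger_gap: 0.171
```

Run:
```python
from plan import *;rep('left')
```

```text
40.3 0.171 F [ 3.9429  1.0552 -0.4138] T.n 0.153 [ 0.2371 -0.7414  0.3474] (array([ 2. , -0.8,  1.6]), 2.672, 0.004) q [-0.6396  0.4983  1.9033  0.5442  0.378   1.1111]
```

Request:
{"op": "play_rows", "data": {"steps": [[[0, 0, 0, 0, 0, 5], [0, 0, 0, 0, 0, 4], [0, 0, 0, 0, 0, 0], [0, 0, 0, 0, 0, 0]]]}}

```text
t: 40.8
tcp_pos: [0.5526, -0.2083, 0.1801]
tool_rot: [0.896, -0.384, 0.219, -0.048]
force: [5.1, 0.7, -0.1]
finger_gap: 0.175
```

Run:
```python
from plan import *;rep('left')
```

```text
40.8 0.175 F [ 5.1139  0.7345 -0.1359] T.n 0.194 [ 0.015  -0.9068  0.3023] (array([ 1.8, -1. ,  1.6]), 2.515, 0.004) q [-0.6399  0.4983  1.9036  0.5442  0.3778  1.2679]
```

Request:
{"op": "play_rows", "data": {"steps": [[[0, 0, 0, 0, 0, 3], [0, 0, 0, 0, 0, -2], [0, 0, -0.006, 0, 0, 0], [0, 0, -0.014, 0, 0, 0], [0, 0, -0.016, 0, 0, 0], [0, 0, -0.014, 0, 0, 0], [0, 0, 0, 0, 0, 0], [0, 0, 0, 0, 0, 0]]]}}

```text
t: 41.8
tcp_pos: [0.5301, -0.2036, 0.2247]
tool_rot: [0.892, -0.392, 0.218, -0.051]
force: [0.2, 0.3, -0.5]
finger_gap: 0.168
```

Run:
```python
from plan import *;rep('left')
b=snap('top','t24.png');a=snap('scene','s24.png')
s,P,Q=cur();key_overlay(b,P,Q,'k24t.png',(260,140,360,230))
for k in (0,1):
    P1,R1=at('right',-.75-np.pi/2*(k+1),.045); plan(P,Q,P1,R1,10)
```

```text
41.8 0.168 F [ 0.2247  0.2678 -0.4996] T.n -0.079 [ 0.1068  0.3605 -0.0688] (array([ 0.3, -0.3, 51.7]), 2.496, 0.002) q [-0.662   0.3932  1.916   0.458   0.4689  1.3637]
max 0.0096 8.4
[[0.0058, 0.0077, 0.0006, 0.0, 0.0, -8.4], [0.0045, 0.0084, 0.0007, 0.0, 0.0, -8.4], [0.0033, 0.009, 0.0006, 0.0, 0.0, -8.4], [0.002, 0.0094, 0.0006, 0.0, 0.0, -8.4], [0.0006, 0.0096, 0.0007, 0.0, 0.0, -8.4], [-0.0009, 0.0095, 0.0006, 0.0, 0.0, -8.4], [-0.0022, 0.0094, 0.0006, 0.0, 0.0, -8.4], [-0.0036, 0.0088, 0.0007, 0.0, 0.0, -8.4], [-0.0048, 0.0083, 0.0006, 0.0, 0.0, -8.4], [-0.006, 0.0075, 0.0007, 0.0, 0.0, -8.4]]
max 0.0077 0.6
[[0.0058, 0.0077, 0.0006, 0.0, 0.0, 0.6], [0.0058, 0.0076, 0.0007, 0.0, 0.0, 0.6], [0.0059, 0.0075, 0.0006, 0.0, 0.0, 0.6], [0.006, 0.0075, 0.0006, 0.0, 0.0, 0.6], [0.0061, 0.0074, 0.0007, 0.0, 0.0, 0.6], [0.0062, 0.0074, 0.0006, 0.0, 0.0, 0.6], [0.0062, 0.0073, 0.0006, 0.0, 0.0, 0.6], [0.0063, 0.0072, 0.0007, 0.0, 0.0, 0.6], [0.0064, 0.0072, 0.0006, 0.0, 0.0, 0.6], [0.0064, 0.007, 0.0007, 0.0, 0.0, 0.6]]
```

View pics/k24t.png

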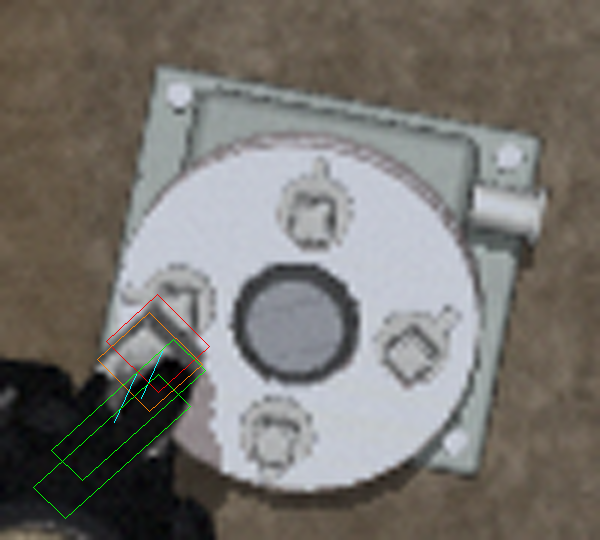

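Request:
{"op": "play_rows", "data": {"steps": [[[0.0058, 0.0077, 0.0006, 0.0, 0.0, -8.4], [0.0045, 0.0084, 0.0007, 0.0, 0.0, -8.4], [0.0033, 0.009, 0.0006, 0.0, 0.0, -8.4], [0.002, 0.0094, 0.0006, 0.0, 0.0, -8.4], [0.0006, 0.0096, 0.0007, 0.0, 0.0, -8.4], [-0.0009, 0.0095, 0.0006, 0.0, 0.0, -8.4], [-0.0022, 0.0094, 0.0006, 0.0, 0.0, -8.4], [-0.0036, 0.0088, 0.0007, 0.0, 0.0, -8.4], [-0.0048, 0.0083, 0.0006, 0.0, 0.0, -8.4], [-0.006, 0.0075, 0.0007, 0.0, 0.0, -8.4]]]}}

```text
t: 43.15
tcp_pos: [0.5156, -0.2986, 0.2181]
tool_rot: [0.925, 0.308, 0.195, 0.108]
force: [0.0, -0.0, -2.6]
finger_gap: 0.172
```

Request:
{"op": "play_rows", "data": {"steps": [[[0, 0, 0, 0, 0, 0], [0, 0, 0, 0, 0, 0]]]}}

```text
t: 43.4
tcp_pos: [0.5155, -0.2979, 0.2183]
tool_rot: [0.926, 0.305, 0.195, 0.107]
force: [0.3, -0.0, -1.7]
finger_gap: 0.169
```

Run:
```python
from plan import *;rep('right')
b=snap('top','t25.png')
s,P,Q=cur();key_overlay(b,P,Q,'k25t.png',(260,140,360,230))
P1,R1=at('right',-.75-np.pi/2,.012); plan(P,Q,P1,R1,3)
P1,R1=at('right',-.75-np.pi/2,.001); plan(P,Q,P1,R1,3)
```

```text
43.4 0.169 F [ 0.3168 -0.0097 -1.7317] T.n 0.009 [0.0873 0.3555 0.0205] (array([-0.2,  0.4, 44.8]), -2.323, 0.001) q [-0.8359  0.4419  1.8424  0.5257  0.554  -0.3102]
max 0.011 0.1
[[-0.0001, 0.0001, 0.011, 0.0, 0.0, 0.0], [-0.0001, 0.0002, 0.0109, 0.0, 0.0, -0.1], [-0.0002, 0.0001, 0.011, 0.0, 0.0, 0.0]]
max 0.0147 0.1
[[-0.0001, 0.0001, 0.0146, 0.0, 0.0, 0.0], [-0.0001, 0.0002, 0.0147, 0.0, 0.0, -0.1], [-0.0001, 0.0001, 0.0146, 0.0, 0.0, 0.0]]
```

View pics/k25t.png

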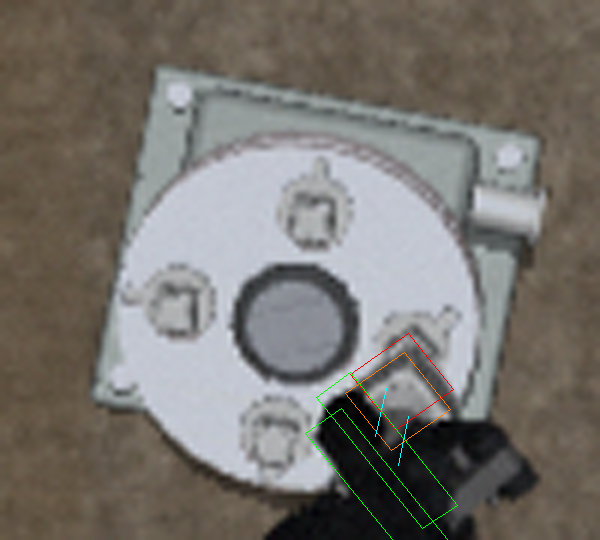

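Request:
{"op": "play_rows", "data": {"steps": [[[0.0, 0.0001, 0.011, 0.0, 0.0, 0.0], [0.0, 0.0002, 0.011, 0.0, 0.0, 0], [-0.0002, 0.0001, 0.011, 0.0, 0.0, 0.0], [0, 0, 0, 0, 0, 0], [0, 0, 0.004, 0, 0, 0], [0, 0, 0.004, 0, 0, 0], [0, 0, 0.003, 0, 0, 0], [0, 0, 0, 0, 0, 0], [0, 0, 0, 0, 0, 0]]]}}

```text
t: 44.58
tcp_pos: [0.5346, -0.3023, 0.1793]
tool_rot: [0.925, 0.306, 0.196, 0.108]
force: [0.4, 0.5, -2.4]
finger_gap: 0.172
```

Run:
```python
from plan import *;rep('right')
```

```text
44.58 0.172 F [ 0.4441  0.504  -2.447 ] T.n -0.036 [0.1858 0.3704 0.0157] (array([ 0.5, -0.6,  1.2]), -2.321, 0.001) q [-0.813   0.5278  1.8315  0.5869  0.4804 -0.3645]
```

Request:
{"op": "play_rows", "data": {"steps": [[[0, 0, 0, 0, 0, 6], [0, 0, 0, 0, 0, 9], [0, 0, 0, 0, 0, 9], [0, 0, 0, 0, 0, 9], [0, 0, 0, 0, 0, 9], [0, 0, 0, 0, 0, 9], [0, 0, 0, 0, 0, 9], [0, 0, 0, 0, 0, 9], [0, 0, 0, 0, 0, 5], [0, 0, 0, 0, 0, 0]]]}}

```text
t: 45.82
tcp_pos: [0.5351, -0.3025, 0.1797]
tool_rot: [0.923, -0.312, 0.222, -0.031]
force: [2.3, 0.5, -2.4]
finger_gap: 0.17
```

Run:
```python
from plan import *;rep('right')
```

```text
45.83 0.17 F [ 2.3125  0.5499 -2.3611] T.n 0.146 [ 0.1436 -0.079   0.2371] (array([ 1.2, -0.7,  1.3]), 2.673, 0.002) q [-0.8127  0.5276  1.8307  0.5872  0.4801  0.9256]
```

Request:
{"op": "play_rows", "data": {"steps": [[[0, 0, 0, 0, 0, 5], [0, 0, 0, 0, 0, 4], [0, 0, 0, 0, 0, 0], [0, 0, 0, 0, 0, 0]]]}}

```text
t: 46.32
tcp_pos: [0.5349, -0.3027, 0.1796]
tool_rot: [0.896, -0.383, 0.218, -0.048]
force: [1.4, 0.1, -2.0]
finger_gap: 0.175
```

Run:
```python
from plan import *;rep('right')
```

```text
46.33 0.175 F [ 1.4449  0.1326 -2.0199] T.n 0.233 [-0.0563 -0.0832  0.2393] (array([ 1. , -1. ,  1.2]), 2.515, 0.002) q [-0.813   0.5277  1.831   0.5871  0.4798  1.0825]
```

Request:
{"op": "play_rows", "data": {"steps": [[[0, 0, 0, 0, 0, 3], [0, 0, 0, 0, 0, -2], [0, 0, -0.006, 0, 0, 0], [0, 0, -0.014, 0, 0, 0], [0, 0, -0.016, 0, 0, 0], [0, 0, -0.014, 0, 0, 0], [0, 0, 0, 0, 0, 0], [0, 0, 0, 0, 0, 0]]]}}

```text
t: 47.32
tcp_pos: [0.513, -0.2984, 0.2247]
tool_rot: [0.892, -0.392, 0.218, -0.051]
force: [-1.2, 0.1, -1.6]
finger_gap: 0.166
```

Run:
```python
from plan import *;rep('right')
b=snap('top','t26.png');a=snap('scene','s26.png')
s,P,Q=cur();key_overlay(b,P,Q,'k26t.png',(260,140,360,230));key_overlay(a,P,Q,'k26s.png',(270,125,370,215))
```

```text
47.33 0.166 F [-1.2078  0.1046 -1.6411] T.n -0.009 [0.1232 0.3432 0.0185] (array([ 0.5, -0.6, 51.6]), 2.496, 0.002) q [-0.8404  0.429   1.8421  0.518   0.5654  1.1596]
```

View pics/k26t.png

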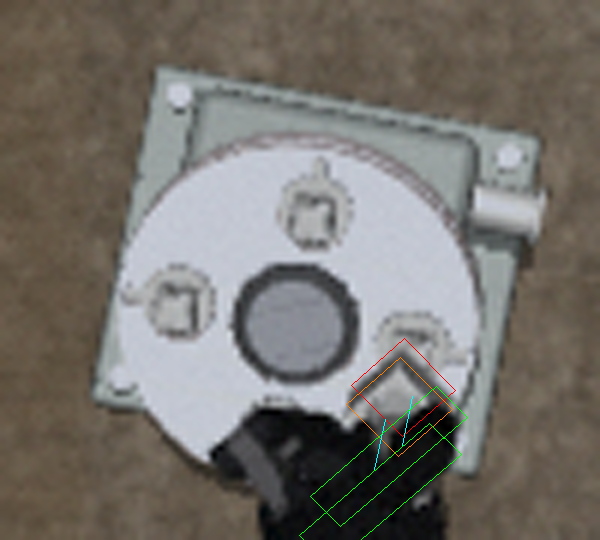

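View pics/k26s.png

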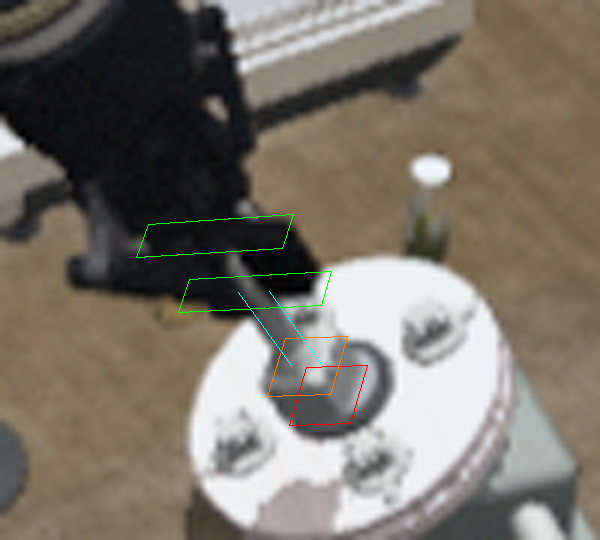

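Run:
```python
from plan import *
a,b=pickle.load(open('ab.pkl','rb'))
b['img']=cv2.imread('pics/t26.png')[:,:,::-1]
a['img']=cv2.imread('pics/s26.png')[:,:,::-1]
headov(b,'top',(1.571,1.45),'x1.png',(301,158,325,184),16,dx=(.3,.3))
headov(b,'left',(1.571,1.45),'x2.png',(277,178,301,204),16,dx=(.3,.3))
headov(a,'top',(1.571,1.45),'x3.png',(328,164,352,190),16,dx=(0.2,0.4))
cv2.imwrite('pics/x.png',np.hstack([cv2.imread(f'pics/x{i}.png')[:, :256+128] for i in (1,2)]))
```

```text
(no output)
```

View pics/x.png

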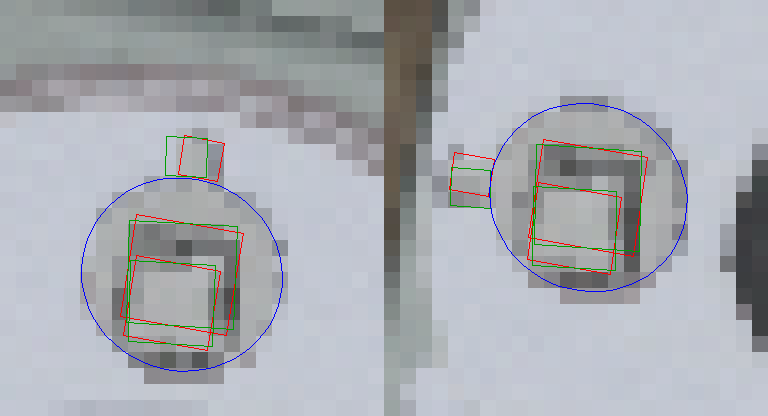

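View pics/x3.png

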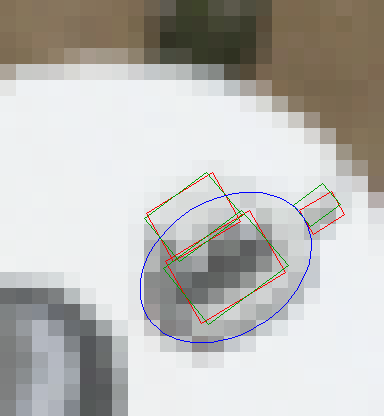

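Run:
```python
from plan import *
b=cv2.imread('pics/t26.png')
bx=(277,180,301,204);g=90
e=lambda bx:cv2.resize(np.clip((b[bx[1]:bx[3],bx[0]:bx[2]].astype(float)-g)*255/(255-g),0,255).astype(np.uint8),None,fx=16,fy=16,interpolation=0)
cv2.imwrite('pics/lz.png',np.hstack([e(bx),e((318,186,342,210))]))
s,P,Q=cur()
# return: above cup; wrench x yaw choice
for yw in (-.03,-.03-np.pi,np.pi-.03,-1.6,-2.4):
    P1,R1=down(.4415,-.1378,.235,yw); print(yw,(Q.inv()*R1).as_rotvec(degrees=True))
```

```text
-0.03 [-31.6935   7.9109 131.5182]
-3.171592653589793 [ -6.4105 -25.6826 -44.9099]
3.1115926535897933 [ -6.4105 -25.6826 -44.9099]
-1.6 [  16.9188  -28.1489 -132.9208]
-2.4 [  4.023  -28.3044 -88.2519]
```

View pics/lz.png

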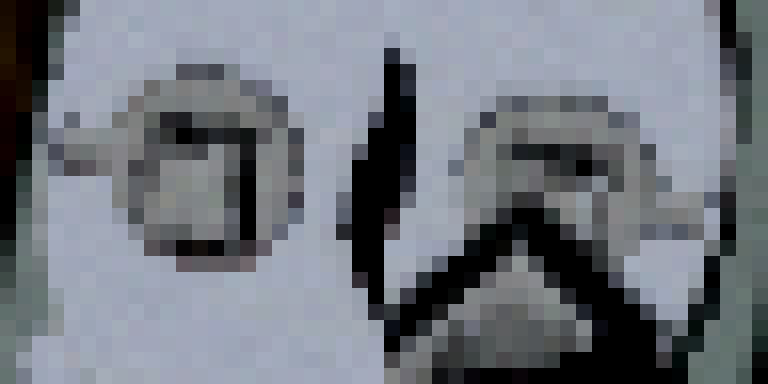

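Run:
```python
from plan import *
s,P,Q=cur()
P1,R1=down(.4415,-.1378,.225,2.4); print((Q.inv()*R1).as_rotvec(degrees=True))
plan(P,Q,P1,R1,10)
```

```text
[-14.5718 -21.281   -4.8456]
max 0.0162 2.2
[[-0.0158, -0.0062, -0.0044, -1.5, -2.1, -0.5], [-0.016, -0.0062, -0.004, -1.4, -2.2, -0.5], [-0.016, -0.0063, -0.0036, -1.5, -2.1, -0.5], [-0.0161, -0.0064, -0.0031, -1.4, -2.1, -0.4], [-0.0161, -0.0063, -0.0027, -1.5, -2.1, -0.5], [-0.0162, -0.0065, -0.0022, -1.4, -2.2, -0.5], [-0.0162, -0.0065, -0.0018, -1.5, -2.1, -0.5], [-0.0162, -0.0067, -0.0014, -1.5, -2.1, -0.5], [-0.0162, -0.0067, -0.001, -1.4, -2.2, -0.5], [-0.0161, -0.0069, -0.0005, -1.5, -2.1, -0.4]]
```

Request:
{"op": "play_rows", "data": {"steps": [[[-0.0158, -0.0062, -0.0044, -1.5, -2.1, -0.5], [-0.016, -0.0062, -0.004, -1.4, -2.2, -0.5], [-0.016, -0.0063, -0.0036, -1.5, -2.1, -0.5], [-0.0161, -0.0064, -0.0031, -1.4, -2.1, -0.4], [-0.0161, -0.0063, -0.0027, -1.5, -2.1, -0.5], [-0.0162, -0.0065, -0.0022, -1.4, -2.2, -0.5], [-0.0162, -0.0065, -0.0018, -1.5, -2.1, -0.5], [-0.0162, -0.0067, -0.0014, -1.5, -2.1, -0.5], [-0.0162, -0.0067, -0.001, -1.4, -2.2, -0.5], [-0.0161, -0.0069, -0.0005, -1.5, -2.1, -0.4]]]}}

```text
t: 48.68
tcp_pos: [0.4416, -0.1374, 0.2249]
tool_rot: [0.932, -0.363, -0.001, 0.0]
force: [-0.3, -0.0, -1.0]
finger_gap: 0.173
```

Request:
{"op": "play_rows", "data": {"steps": [[[0, 0, 0, 0, 0, 0], [0, 0, 0, 0, 0, 0]]]}}

```text
t: 48.92
tcp_pos: [0.4421, -0.1383, 0.225]
tool_rot: [0.932, -0.363, 0.001, 0.0]
force: [-0.2, -0.0, -1.4]
finger_gap: 0.175
```

Run:
```python
from plan import *
s,P,Q=cur();print(s['t'],P,Q.as_matrix(),s['force'])
b=snap('top','t27.png');a=snap('scene','s27.png')
key_overlay(b,P,Q,'k27t.png',(220,205,320,290));key_overlay(a,P,Q,'k27s.png',(220,115,320,215))
crop(b,'f27.png',(260,140,360,230),6)
```

```text
48.925 [ 0.4421 -0.1383  0.225 ] [[ 0.7369 -0.676   0.0008]
 [-0.676  -0.7369 -0.0009]
 [ 0.0012  0.0002 -1.    ]] [-0.1724 -0.0052 -1.4073]
```

View pics/k27s.png

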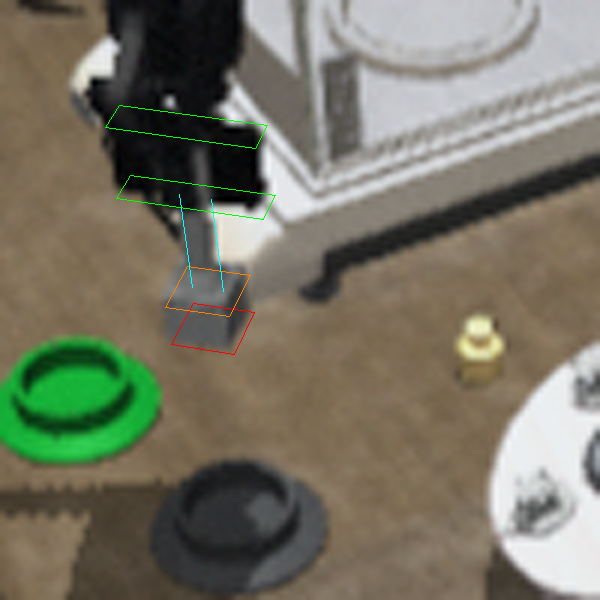

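View pics/k27t.png

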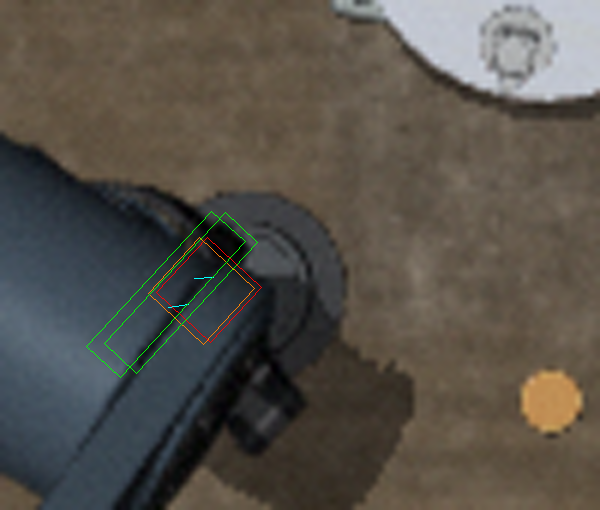

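View pics/f27.png

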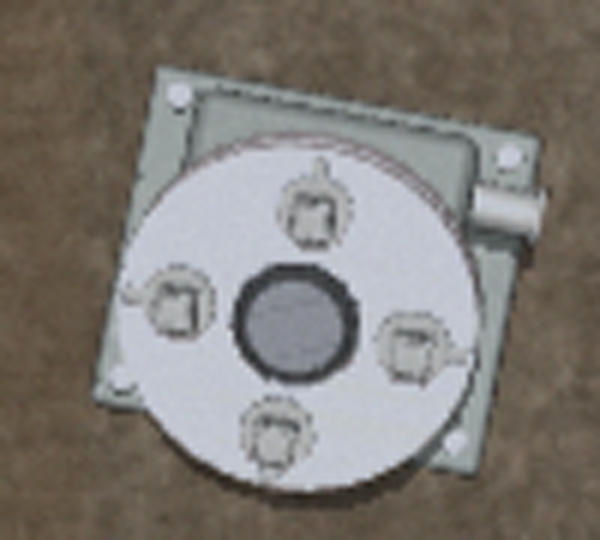

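Request:
{"op": "play_rows", "data": {"steps": [[[0.0005, 0, 0.018, 0, 0, 0], [0, 0, 0.02, 0, 0, 0], [0, 0, 0.02, 0, 0, 0], [0, 0, 0.02, 0, 0, 0], [0, 0, 0.014, 0, 0, 0], [0, 0, 0, 0, 0, 0], [0, 0, 0.01, 0, 0, 0], [0, 0, 0.01, 0, 0, 0], [0, 0, 0, 0, 0, 0], [0, 0, 0, 0, 0, 0]]]}}

```text
t: 50.28
tcp_pos: [0.4421, -0.1383, 0.1132]
tool_rot: [0.932, -0.363, 0.0, 0.0]
force: [0.1, -0.3, -0.4]
finger_gap: 0.171
```

Run:
```python
from plan import *
s,P,Q=cur();print(s['t'],P,Q.as_matrix()[:,2],s['force'],s['ft_torque'])
a=snap('scene','s28.png')
key_overlay(a,P,Q,'k28s.png',(220,130,320,230))
```

```text
50.275 [ 0.4421 -0.1383  0.1132] [-0.0002 -0.0006 -1.    ] [ 0.128  -0.2893 -0.4346] [ 0.024   0.0147 -0.0412]
```

View pics/k28s.png

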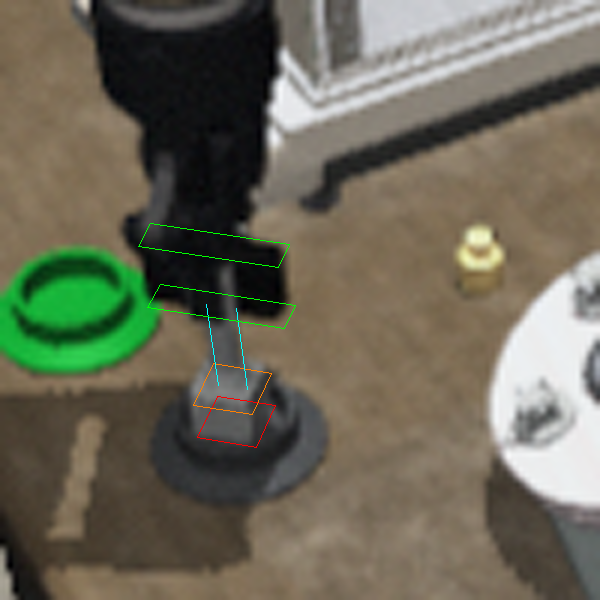

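Request:
{"op": "play_rows", "data": {"steps": [[[0, 0, 0.005, 0, 0, 0], [0, 0, 0.004, 0, 0, 0], [0, 0, 0.002, 0, 0, 0], [0, 0, 0, 0, 0, 0], [0, 0, 0, 0, 0, 0]]]}}

```text
t: 50.95
tcp_pos: [0.4419, -0.1383, 0.1022]
tool_rot: [0.932, -0.363, -0.0, 0.0]
force: [-0.0, 0.0, 0.4]
finger_gap: 0.173
```

Run:
```python
from plan import *
s,P,Q=cur();print(s['t'],P,Q.as_matrix()[:,2],s['force'],s['ft_torque'])
```

```text
50.95 [ 0.4419 -0.1383  0.1022] [-0.0006 -0.0004 -1.    ] [-0.0227  0.0116  0.4232] [0.0819 0.1349 0.0121]
```

Request:
{"op": "play_rows", "data": {"steps": [[[0, 0, 0.001, 0, 0, 0], [0, 0, 0.001, 0, 0, 0], [0, 0, 0, 0, 0, 0]]]}}

```text
t: 51.32
tcp_pos: [0.4419, -0.1384, 0.1021]
tool_rot: [0.932, -0.363, 0.0, 0.0]
force: [-3.8, 0.5, 20.5]
finger_gap: 0.169
```

Run:
```python
from plan import *
s,P,Q=cur();print(s['t'],P,Q.as_matrix()[:,2],s['force'],s['ft_torque'])
```

```text
51.325 [ 0.4419 -0.1384  0.1021] [ 0.0004 -0.0012 -1.    ] [-3.7614  0.5056 20.5212] [0.3204 0.6561 0.0016]
```

Request:
{"op": "play_rows", "data": {"steps": [[[0, 0, -0.0015, 0, 0, 0], [0, 0, 0, 0, 0, 0]]]}}

```text
t: 51.58
tcp_pos: [0.4423, -0.1385, 0.1021]
tool_rot: [0.932, -0.363, 0.0, 0.0]
force: [-0.6, 0.2, 8.3]
finger_gap: 0.167
```

Request:
{"op": "play_rows", "data": {"steps": [[[0, 0, 0, 0, 0, 0], [0, 0, 0, 0, 0, 0], [0, 0, 0, 0, 0, 0], [0, 0, 0, 0, 0, 0], [0, 0, 0, 0, 0, 0], [0, 0, 0, 0, 0, 0], [0, 0, 0, 0, 0, 0]]], "fingers": 1, "squeeze": 20}}

```text
t: 52.45
tcp_pos: [0.442, -0.1383, 0.1017]
tool_rot: [0.932, -0.363, -0.0, 0.0]
force: [-0.0, -0.4, -0.1]
finger_gap: 1.001
```

Run:
```python
from plan import *
s,P,Q=cur();print(s['t'],P,s['finger_gap'],s['force'])
a=snap('scene','s29.png');b=snap('top','t29.png')
crop(a,'c29.png',(220,130,320,230),6);crop(b,'c29t.png',(220,205,320,290),6)
```

```text
52.45 [ 0.442  -0.1383  0.1017] 1.001433665741128 [-0.0007 -0.418  -0.0998]
```

View pics/c29.png

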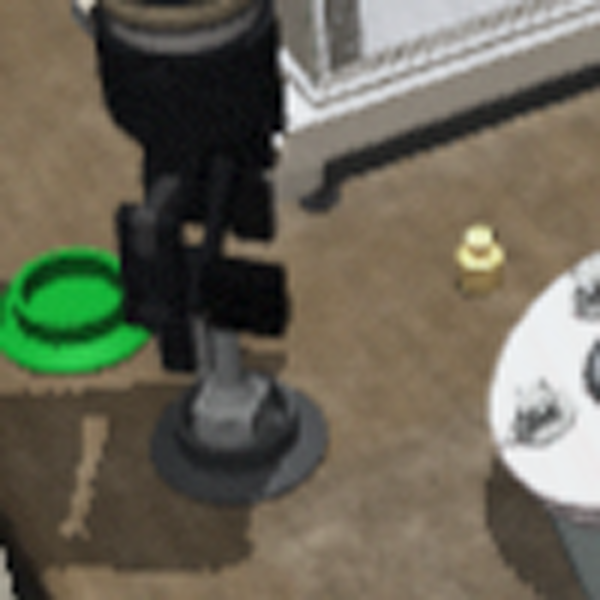

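Released and upright. Withdraw straight up.

Request:
{"op": "play_rows", "data": {"steps": [[[0, 0, -0.015, 0, 0, 0], [0, 0, -0.025, 0, 0, 0], [0, 0, -0.03, 0, 0, 0], [0, 0, -0.03, 0, 0, 0], [0, 0, -0.03, 0, 0, 0], [0, 0, -0.03, 0, 0, 0], [0, 0, 0, 0, 0, 0]]]}}

```text
t: 53.42
tcp_pos: [0.4432, -0.1389, 0.2637]
tool_rot: [0.932, -0.363, 0.003, 0.001]
force: [0.4, -0.3, -0.6]
finger_gap: 0.998
```

Request:
{"op": "play_rows", "data": {"steps": [[[-0.02, 0.04, 0, 0, 0, 0], [-0.02, 0.04, 0, 0, 0, 0], [-0.02, 0.04, 0, 0, 0, 0], [0, 0, 0, 0, 0, 0], [0, 0, 0, 0, 0, 0]]]}}

```text
t: 54.05
tcp_pos: [0.3168, -0.1861, 0.2613]
tool_rot: [0.932, -0.363, -0.0, 0.0]
force: [0.3, -0.4, 1.6]
finger_gap: 0.999
```

Run:
```python
from plan import *
s,P,Q=cur();print(s['t'],P,s['finger_gap'],s['force'])
a=snap('scene','s30.png');b=snap('top','t30.png')
crop(a,'c30.png',(220,130,400,240),4);crop(b,'c30t.png',(220,140,360,280),4)
```

```text
54.05 [ 0.3168 -0.1861  0.2613] 0.999081182938172 [ 0.2981 -0.3509  1.5934]
```

View pics/c30.png

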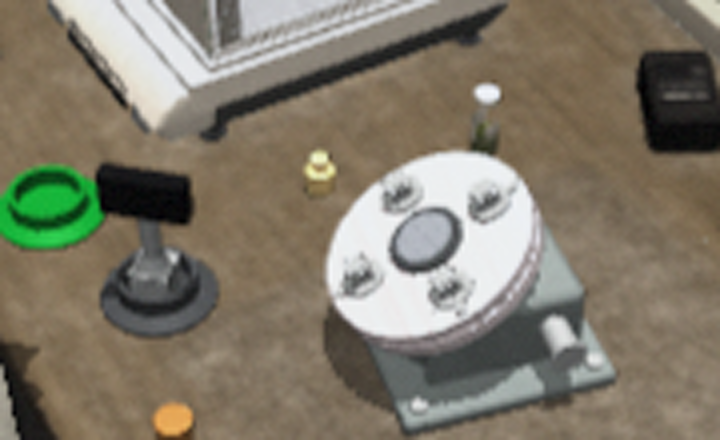

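View pics/c30t.png

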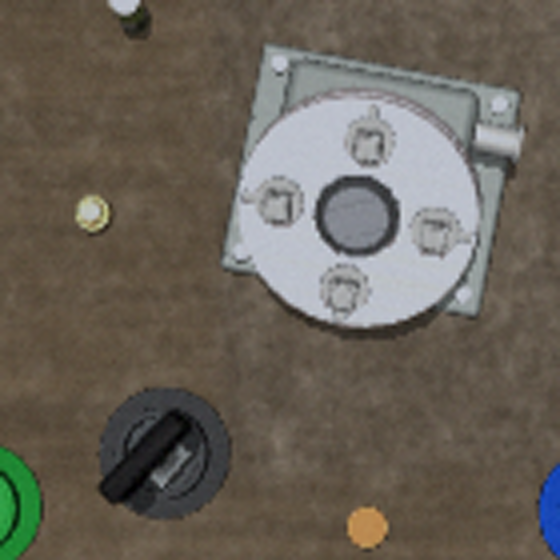

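```bash
python3 -c "
from station import manip
print(manip.sign_off())"
```

```text
the job is handed in; nothing more can be done
None
```

The job is handed in at about 54 s. All four screws look home, and the T-key is standing released and upright in its steel cup.

- **Sequence:** I turned the left-hand and then the right-hand screw about half way; the images put each at roughly 0.65 to 0.75 rad. Then I tightened uppermost, lowest, left-hand and right-hand, in that order, against their stops.
- **Uppermost screw:** It needed three seatings. Backing the key off 12° on the second one undid it to about 1.43 rad, so I retightened it before starting the lowest. After that I backed off only 2° before lifting the key.
- **Last checks:** In the last top picture all four pointer tabs point outward. I read the angles from the tabs at low resolution, about 1.52 rad for the left-hand, 1.53 for the right-hand and 1.53 ± 0.05 for the uppermost. The lowest was read only as at its stop. At ±0.05 to 0.1 rad these readings are uncertain against the 1.45 limit.
- **Surroundings:** The weight, stopper and vial look where they were in the last close-ups. The pin tin was outside those close-ups, so I did not check it again. No high forces showed; the highest reading was 20 N, when I pressed the key onto the cup floor.
- **Disagreement:** The torque readings at the stops levelled off at about 0.2 to 0.3 N m instead of rising sharply, because the key twisted a little in the grip. The stops are therefore confirmed mainly by the tabs and by how far I turned past them.

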